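# Lid the sample boxes from the flow lane

## Task

Empty the sloped roller lane onto the packing board: always take the box at the low front end, let the others run down to the stop, and stand every box upright and wholly on the board. Give every box on the board a lid: lift a stone lid out of its tray pocket by its bar and lay it flat on top, edges flush with the box all round; leave spare lids in the tray, and do not shove the wedge on the tray or the folding rule aside.

Things in the scene. Friction and masses are not known exactly. Their poses are not given: they have to be found in the camera images.
- lane: fixed flow-rack lane, a trough of grey rollers between low aluminium side channels on four legs, left or right of the board; origin on the table top below the front place, x runs level along the lane away from the pick end (up-slope), y across it, z up
- lane_deck (a point): point on the rollers' top, under the centre of a box at the stop, 52 mm above the table; x points up the slope (14 degrees), y across, z square to the rollers (leaning to the pick end). Boxes run freely down -x to a stop at the low end (top 16 mm above the rollers, face 35 mm from this point). Side channels rise 15 mm above the rollers, 63 mm apart inside, 71 mm over all
- tray: fixed dark wooden lid tray, 203 x 143 mm, 15 mm high, on the other side of the board from the lane; four pockets 71 (x) x 61 (y) mm, 10 mm deep, at x = +-39, y = +-34 mm from its origin, which lies on the underside at the centre of the four pockets; a flat ledge 40 mm wide lies beyond the pockets at the +x end
- board: fixed plywood packing board, 196 (x) x 226 (y) mm, 10 mm thick, between lane and tray; origin at the centre of its underside
- wedge_2: loose beech wedge, 30 x 81 x 22 mm, lying across the tray's ledge; origin at the centre of its underside. Bystander
- folding_rule: loose yellow folding rule, 20 x 233 x 16 mm (long side y), lying on the table behind the board; origin at the centre of its underside. Bystander
- box_1_centre (a point): open-topped light wooden box, 68 (x) x 58 (y) x 50 (z) mm, walls 6 mm, about 0.13 kg; the point is its centre, 25 mm above its underside. At the start it is number 1 from the stop in the lane, x along the lane
- box_2_centre (a point): open-topped light wooden box, 68 (x) x 58 (y) x 50 (z) mm, walls 6 mm, about 0.13 kg; the point is its centre, 25 mm above its underside. At the start it is number 2 from the stop in the lane, x along the lane
- box_3_centre (a point): open-topped light wooden box, 68 (x) x 58 (y) x 50 (z) mm, walls 6 mm, about 0.13 kg; the point is its centre, 25 mm above its underside. At the start it is number 3 from the stop in the lane, x along the lane; sometimes absent (None)
- box_4_centre (a point): open-topped light wooden box, 68 (x) x 58 (y) x 50 (z) mm, walls 6 mm, about 0.13 kg; the point is its centre, 25 mm above its underside. It stands ready on the board, without a lid; sometimes absent (None)
- lid_1_bar (a point): stone lid, a flat plate 68 (x) x 58 (y) x 9 mm with a dark bar 42 (x) x 12 (y) x 22 mm standing on its middle, 0.12 kg; the point is the bar's centre, 20 mm above the lid's underside. At the start each lies in a pocket of the tray (1.5 mm play all round, plate just below the rim, so only the bar can be gripped); on a box it just lies on the rim, with no rebate
- lid_2_bar (a point): stone lid, a flat plate 68 (x) x 58 (y) x 9 mm with a dark bar 42 (x) x 12 (y) x 22 mm standing on its middle, 0.12 kg; the point is the bar's centre, 20 mm above the lid's underside. At the start each lies in a pocket of the tray (1.5 mm play all round, plate just below the rim, so only the bar can be gripped); on a box it just lies on the rim, with no rebate
- lid_3_bar (a point): stone lid, a flat plate 68 (x) x 58 (y) x 9 mm with a dark bar 42 (x) x 12 (y) x 22 mm standing on its middle, 0.12 kg; the point is the bar's centre, 20 mm above the lid's underside. At the start each lies in a pocket of the tray (1.5 mm play all round, plate just below the rim, so only the bar can be gripped); on a box it just lies on the rim, with no rebate
- lid_4_bar (a point): stone lid, a flat plate 68 (x) x 58 (y) x 9 mm with a dark bar 42 (x) x 12 (y) x 22 mm standing on its middle, 0.12 kg; the point is the bar's centre, 20 mm above the lid's underside. At the start each lies in a pocket of the tray (1.5 mm play all round, plate just below the rim, so only the bar can be gripped); on a box it just lies on the rim, with no rebate

How it is judged (in metres and radians):
At the end, for the whole second after the job is handed in: every box present stands upright and wholly on the board (centre within 66 mm in x, 86 mm in y of the board's centre), a lid flat on its rim, centres within 5 mm and long sides within 0.12 rad; each other lid lies in its tray (pocket depth within 4 mm); all at rest (x of box_1_centre in the frame of board between -0.066 and 0.066 m and y of box_1_centre in the frame of board between -0.086 and 0.086 m and z of box_1_centre in the frame of board between 0.031 and 0.039 m and angle between each of box_1_centre, box_2_centre, box_3_centre, box_4_centre's own z axis and vertical below 0.06 rad and linear speed of each of box_1, box_2, box_3, box_4, lid_1, lid_2, lid_3, lid_4 below 0.02 m/s and ((horizontal distance between lid_1_bar and box_1_centre below 0.005 m and z of lid_1_bar in the frame of box_1_centre between 0.04 and 0.049 m and angle between the x axis of lid_1_bar and the x axis of box_1_centre, either way round below 0.12 rad and angle between the z axis of lid_1_bar and the z axis of box_1_centre, either way round below 0.06 rad) or (horizontal distance between lid_2_bar and box_1_centre below 0.005 m and z of lid_2_bar in the frame of box_1_centre between 0.04 and 0.049 m and angle between the x axis of lid_2_bar and the x axis of box_1_centre, either way round below 0.12 rad and angle between the z axis of lid_2_bar and the z axis of box_1_centre, either way round below 0.06 rad) or (horizontal distance between lid_3_bar and box_1_centre below 0.005 m and z of lid_3_bar in the frame of box_1_centre between 0.04 and 0.049 m and angle between the x axis of lid_3_bar and the x axis of box_1_centre, either way round below 0.12 rad and angle between the z axis of lid_3_bar and the z axis of box_1_centre, either way round below 0.06 rad) or (horizontal distance between lid_4_bar and box_1_centre below 0.005 m and z of lid_4_bar in the frame of box_1_centre between 0.04 and 0.049 m and angle between the x axis of lid_4_bar and the x axis of box_1_centre, either way round below 0.12 rad and angle between the z axis of lid_4_bar and the z axis of box_1_centre, either way round below 0.06 rad)) and x of box_2_centre in the frame of board between -0.066 and 0.066 m and y of box_2_centre in the frame of board between -0.086 and 0.086 m and z of box_2_centre in the frame of board between 0.031 and 0.039 m and ((horizontal distance between lid_1_bar and box_2_centre below 0.005 m and z of lid_1_bar in the frame of box_2_centre between 0.04 and 0.049 m and angle between the x axis of lid_1_bar and the x axis of box_2_centre, either way round below 0.12 rad and angle between the z axis of lid_1_bar and the z axis of box_2_centre, either way round below 0.06 rad) or (horizontal distance between lid_2_bar and box_2_centre below 0.005 m and z of lid_2_bar in the frame of box_2_centre between 0.04 and 0.049 m and angle between the x axis of lid_2_bar and the x axis of box_2_centre, either way round below 0.12 rad and angle between the z axis of lid_2_bar and the z axis of box_2_centre, either way round below 0.06 rad) or (horizontal distance between lid_3_bar and box_2_centre below 0.005 m and z of lid_3_bar in the frame of box_2_centre between 0.04 and 0.049 m and angle between the x axis of lid_3_bar and the x axis of box_2_centre, either way round below 0.12 rad and angle between the z axis of lid_3_bar and the z axis of box_2_centre, either way round below 0.06 rad) or (horizontal distance between lid_4_bar and box_2_centre below 0.005 m and z of lid_4_bar in the frame of box_2_centre between 0.04 and 0.049 m and angle between the x axis of lid_4_bar and the x axis of box_2_centre, either way round below 0.12 rad and angle between the z axis of lid_4_bar and the z axis of box_2_centre, either way round below 0.06 rad)) and x of box_3_centre in the frame of board between -0.066 and 0.066 m and y of box_3_centre in the frame of board between -0.086 and 0.086 m and z of box_3_centre in the frame of board between 0.031 and 0.039 m and ((horizontal distance between lid_1_bar and box_3_centre below 0.005 m and z of lid_1_bar in the frame of box_3_centre between 0.04 and 0.049 m and angle between the x axis of lid_1_bar and the x axis of box_3_centre, either way round below 0.12 rad and angle between the z axis of lid_1_bar and the z axis of box_3_centre, either way round below 0.06 rad) or (horizontal distance between lid_2_bar and box_3_centre below 0.005 m and z of lid_2_bar in the frame of box_3_centre between 0.04 and 0.049 m and angle between the x axis of lid_2_bar and the x axis of box_3_centre, either way round below 0.12 rad and angle between the z axis of lid_2_bar and the z axis of box_3_centre, either way round below 0.06 rad) or (horizontal distance between lid_3_bar and box_3_centre below 0.005 m and z of lid_3_bar in the frame of box_3_centre between 0.04 and 0.049 m and angle between the x axis of lid_3_bar and the x axis of box_3_centre, either way round below 0.12 rad and angle between the z axis of lid_3_bar and the z axis of box_3_centre, either way round below 0.06 rad) or (horizontal distance between lid_4_bar and box_3_centre below 0.005 m and z of lid_4_bar in the frame of box_3_centre between 0.04 and 0.049 m and angle between the x axis of lid_4_bar and the x axis of box_3_centre, either way round below 0.12 rad and angle between the z axis of lid_4_bar and the z axis of box_3_centre, either way round below 0.06 rad)) and x of box_4_centre in the frame of board between -0.066 and 0.066 m and y of box_4_centre in the frame of board between -0.086 and 0.086 m and z of box_4_centre in the frame of board between 0.031 and 0.039 m and ((horizontal distance between lid_1_bar and box_4_centre below 0.005 m and z of lid_1_bar in the frame of box_4_centre between 0.04 and 0.049 m and angle between the x axis of lid_1_bar and the x axis of box_4_centre, either way round below 0.12 rad and angle between the z axis of lid_1_bar and the z axis of box_4_centre, either way round below 0.06 rad) or (horizontal distance between lid_2_bar and box_4_centre below 0.005 m and z of lid_2_bar in the frame of box_4_centre between 0.04 and 0.049 m and angle between the x axis of lid_2_bar and the x axis of box_4_centre, either way round below 0.12 rad and angle between the z axis of lid_2_bar and the z axis of box_4_centre, either way round below 0.06 rad) or (horizontal distance between lid_3_bar and box_4_centre below 0.005 m and z of lid_3_bar in the frame of box_4_centre between 0.04 and 0.049 m and angle between the x axis of lid_3_bar and the x axis of box_4_centre, either way round below 0.12 rad and angle between the z axis of lid_3_bar and the z axis of box_4_centre, either way round below 0.06 rad) or (horizontal distance between lid_4_bar and box_4_centre below 0.005 m and z of lid_4_bar in the frame of box_4_centre between 0.04 and 0.049 m and angle between the x axis of lid_4_bar and the x axis of box_4_centre, either way round below 0.12 rad and angle between the z axis of lid_4_bar and the z axis of box_4_centre, either way round below 0.06 rad)) and ((horizontal distance between lid_1_bar and box_1_centre below 0.005 m and z of lid_1_bar in the frame of box_1_centre between 0.04 and 0.049 m and angle between the x axis of lid_1_bar and the x axis of box_1_centre, either way round below 0.12 rad and angle between the z axis of lid_1_bar and the z axis of box_1_centre, either way round below 0.06 rad) or (horizontal distance between lid_1_bar and box_2_centre below 0.005 m and z of lid_1_bar in the frame of box_2_centre between 0.04 and 0.049 m and angle between the x axis of lid_1_bar and the x axis of box_2_centre, either way round below 0.12 rad and angle between the z axis of lid_1_bar and the z axis of box_2_centre, either way round below 0.06 rad) or (horizontal distance between lid_1_bar and box_3_centre below 0.005 m and z of lid_1_bar in the frame of box_3_centre between 0.04 and 0.049 m and angle between the x axis of lid_1_bar and the x axis of box_3_centre, either way round below 0.12 rad and angle between the z axis of lid_1_bar and the z axis of box_3_centre, either way round below 0.06 rad) or (horizontal distance between lid_1_bar and box_4_centre below 0.005 m and z of lid_1_bar in the frame of box_4_centre between 0.04 and 0.049 m and angle between the x axis of lid_1_bar and the x axis of box_4_centre, either way round below 0.12 rad and angle between the z axis of lid_1_bar and the z axis of box_4_centre, either way round below 0.06 rad) or (x of lid_1_bar in the frame of tray between -0.08 and 0.08 m and y of lid_1_bar in the frame of tray between -0.07 and 0.07 m and z of lid_1_bar in the frame of tray between 0.021 and 0.029 m)) and ((horizontal distance between lid_2_bar and box_1_centre below 0.005 m and z of lid_2_bar in the frame of box_1_centre between 0.04 and 0.049 m and angle between the x axis of lid_2_bar and the x axis of box_1_centre, either way round below 0.12 rad and angle between the z axis of lid_2_bar and the z axis of box_1_centre, either way round below 0.06 rad) or (horizontal distance between lid_2_bar and box_2_centre below 0.005 m and z of lid_2_bar in the frame of box_2_centre between 0.04 and 0.049 m and angle between the x axis of lid_2_bar and the x axis of box_2_centre, either way round below 0.12 rad and angle between the z axis of lid_2_bar and the z axis of box_2_centre, either way round below 0.06 rad) or (horizontal distance between lid_2_bar and box_3_centre below 0.005 m and z of lid_2_bar in the frame of box_3_centre between 0.04 and 0.049 m and angle between the x axis of lid_2_bar and the x axis of box_3_centre, either way round below 0.12 rad and angle between the z axis of lid_2_bar and the z axis of box_3_centre, either way round below 0.06 rad) or (horizontal distance between lid_2_bar and box_4_centre below 0.005 m and z of lid_2_bar in the frame of box_4_centre between 0.04 and 0.049 m and angle between the x axis of lid_2_bar and the x axis of box_4_centre, either way round below 0.12 rad and angle between the z axis of lid_2_bar and the z axis of box_4_centre, either way round below 0.06 rad) or (x of lid_2_bar in the frame of tray between -0.08 and 0.08 m and y of lid_2_bar in the frame of tray between -0.07 and 0.07 m and z of lid_2_bar in the frame of tray between 0.021 and 0.029 m)) and ((horizontal distance between lid_3_bar and box_1_centre below 0.005 m and z of lid_3_bar in the frame of box_1_centre between 0.04 and 0.049 m and angle between the x axis of lid_3_bar and the x axis of box_1_centre, either way round below 0.12 rad and angle between the z axis of lid_3_bar and the z axis of box_1_centre, either way round below 0.06 rad) or (horizontal distance between lid_3_bar and box_2_centre below 0.005 m and z of lid_3_bar in the frame of box_2_centre between 0.04 and 0.049 m and angle between the x axis of lid_3_bar and the x axis of box_2_centre, either way round below 0.12 rad and angle between the z axis of lid_3_bar and the z axis of box_2_centre, either way round below 0.06 rad) or (horizontal distance between lid_3_bar and box_3_centre below 0.005 m and z of lid_3_bar in the frame of box_3_centre between 0.04 and 0.049 m and angle between the x axis of lid_3_bar and the x axis of box_3_centre, either way round below 0.12 rad and angle between the z axis of lid_3_bar and the z axis of box_3_centre, either way round below 0.06 rad) or (horizontal distance between lid_3_bar and box_4_centre below 0.005 m and z of lid_3_bar in the frame of box_4_centre between 0.04 and 0.049 m and angle between the x axis of lid_3_bar and the x axis of box_4_centre, either way round below 0.12 rad and angle between the z axis of lid_3_bar and the z axis of box_4_centre, either way round below 0.06 rad) or (x of lid_3_bar in the frame of tray between -0.08 and 0.08 m and y of lid_3_bar in the frame of tray between -0.07 and 0.07 m and z of lid_3_bar in the frame of tray between 0.021 and 0.029 m)) and ((horizontal distance between lid_4_bar and box_1_centre below 0.005 m and z of lid_4_bar in the frame of box_1_centre between 0.04 and 0.049 m and angle between the x axis of lid_4_bar and the x axis of box_1_centre, either way round below 0.12 rad and angle between the z axis of lid_4_bar and the z axis of box_1_centre, either way round below 0.06 rad) or (horizontal distance between lid_4_bar and box_2_centre below 0.005 m and z of lid_4_bar in the frame of box_2_centre between 0.04 and 0.049 m and angle between the x axis of lid_4_bar and the x axis of box_2_centre, either way round below 0.12 rad and angle between the z axis of lid_4_bar and the z axis of box_2_centre, either way round below 0.06 rad) or (horizontal distance between lid_4_bar and box_3_centre below 0.005 m and z of lid_4_bar in the frame of box_3_centre between 0.04 and 0.049 m and angle between the x axis of lid_4_bar and the x axis of box_3_centre, either way round below 0.12 rad and angle between the z axis of lid_4_bar and the z axis of box_3_centre, either way round below 0.06 rad) or (horizontal distance between lid_4_bar and box_4_centre below 0.005 m and z of lid_4_bar in the frame of box_4_centre between 0.04 and 0.049 m and angle between the x axis of lid_4_bar and the x axis of box_4_centre, either way round below 0.12 rad and angle between the z axis of lid_4_bar and the z axis of box_4_centre, either way round below 0.06 rad) or (x of lid_4_bar in the frame of tray between -0.08 and 0.08 m and y of lid_4_bar in the frame of tray between -0.07 and 0.07 m and z of lid_4_bar in the frame of tray between 0.021 and 0.029 m))); the robot touches nothing.
It fails at once if a box is lifted out of the lane while one that stands ahead of it is still in the lane ((z of box_1_centre in the frame of lane_deck between 0 and 0.045 m and y of box_1_centre in the frame of lane_deck between -0.03 and 0.03 m and x of box_1_centre in the frame of lane_deck between -0.03 and 0.3 m and z of any of box_2_centre, box_3_centre in the frame of lane_deck above 0.07 m) or (z of box_2_centre in the frame of lane_deck between 0 and 0.045 m and y of box_2_centre in the frame of lane_deck between -0.03 and 0.03 m and x of box_2_centre in the frame of lane_deck between -0.03 and 0.3 m and z of any of box_2_centre, box_3_centre in the frame of lane_deck above 0.07 m)).
It fails at once if the loose wedge on the tray's ledge is shoved more than 25 mm (distance of wedge_2 from where it was at the start of the episode above 0.025 m).
It fails at once if the folding rule behind the board is shoved more than 25 mm (distance of folding_rule from where it was at the start of the episode above 0.025 m).
Of box_3, box_4 only 1 to 2 are there at a start; the rules pass over those that are not, and their reading is None.
At some moment in a run one of box_1, box_2, box_3, box_4 may be knocked a few centimetres aside while the robot is not near it.
Once in a run the grip may slacken for a moment while it holds something.
It also fails if it takes over 210 s, if anything falls off the work surface, if the arm or the gripper's body presses on something with over 40 N, if the wrist force passes 120 N, or if a joint passes its speed limit or range.

## Robot

A 6-joint arm with a two-finger parallel gripper is mounted at the origin on the work surface; the furniture and walls round the work are solid. World frame = base frame: x ahead of the robot, y to its left, z up, the work surface at z = 0. Lengths are in m, angles in degrees, forces in N, time in s.
With the tool pointing down it reaches from about 0.35 to 0.875 m from the base axis. Payload 4.2 kg.
Tool frame: the origin (TCP) lies midway between the tips of the shut fingers; the grasp point (between the pads) lies 19 mm behind it; z points along the fingers, y is the direction in which the jaws open and shut (so a half turn about z gives the same grasp; the last joint's range is limited). The gripper opens to 87 mm and grips with 3 to 60 N. Pads are 19 mm wide; open, the fingers measure 117 mm over their backs; the gripper's body (75 mm by 190 mm) begins 51 mm behind the grasp point.
Start: joints at [-59.381, 22.042, 0.453, 0, -68.411, -14.817], TCP at [0.17, -0.601, 0.223] pointing down, gripper open.
Joint ranges: [-179.83, 179.83], [-69.29, 118.12], [-61.27, 80.66], [-181.25, 117.63], [-171.15, -9.14], [-177.46, 177.46]. Speed limits (degrees/s): [159.86, 159.86, 180, 180, 180, 180].

## Interface

Orientations are given as a 3x3 rotation matrix whose columns are the frame's x, y, z axes.
In Python, from station import sense, capture, calibration, finish_job gives the robot as it stands.
- The arm moves only by the tool carry_out, never from a script. Its argument "commands" is one flat list of numbers, 6 for each row, row after row: the shift along the tool's x, y, z in mm, then the turn, a rotation vector about the tool's x, y, z in rad. A call has 1 to 5 rows; each row shifts and turns the pose as measured when the row begins, along the tool's axes as they then stand; what a row does not reach is not made up. A row lasts 1/8 s, in which the tool goes at most 62.5 mm and 10.7 degrees, less where a joint would pass 70% of its speed; a pose out of reach is approached as far as the arm can. A call is refused whole if a number of a shift passes 62.5 or a number of a turn 0.188, either way. A call with a gripper value outside its range is refused whole. "grip" is the finger opening in mm, from 0 to 87, set as the call begins (left out, the last holds). The fingers move at their own pace and stop on an object; the grip force is fixed at half the most. Time passes only in rows, so rows that do not move let the fingers close. It gives the time, the measured TCP pose, the force and the opening at its end, in the units of the state.
- sense(): the state, without advancing time (a new reading comes with each control period).
- capture(name): name is "side" or "top"; returns the picture (420x560x3 uint8, red, green, blue); there is no depth.
- calibration(name): a dict with "fx", "fy", "cx", "cy" (pixels), "rvec" (rotation vector, rad) and "tvec" (3), from world to camera coordinates, as OpenCV has them. Camera axes: x right, y down, z forward; pixel columns grow to the right and rows downward; lengths in m; the calibration is good to about 2 mm. A picture is of the moment at which its call begins. calibration takes no time and is no camera call.
- finish_job(): hands the job in, once; it reports no verdict.
The state is a dict: "time_s": time; "joints": joint angles; "joint_velocities": joint speeds; "effort": joint torques, N m; "tcp_pos": TCP position; "ee_rot": TCP orientation; "wrist_force": force on the tool from outside, world axes, zero at the start; "moment": the same for the moment, N m; "gripper_width": opening from 0.0 (shut) to 1.0 (fully open).
Only numpy, scipy, OpenCV 4.12 (cv2) and the standard library are available. Lean on these libraries where they do the work, as an engineer would, in place of code of your own. Each camera call takes 0.05 s, during which the arm holds its last target.

## Working session

There is one attempt and no reset: what is moved stays moved. The work goes in short steps, Python scripts to look and compute and a tool call to move; the robot and the scene stay as the last step left them, time stands still between calls to the robot, and variables do not carry over. Pictures are saved under pics/ and viewed, and the job is handed in when it is done.

Besides the shell and the picture viewer there is one more tool, called after "Emit:" as name(argument=value, ...) on one line, values as JSON. carry_out: Moves the arm, as the interface text tells. Its arguments: {"type":"object","properties":{"commands":{"type":"array"},"grip":{"type":"number"}},"required":["commands"]}

```bash
ls; mkdir -p pics; python3 - <<'E'
from station import sense,capture,calibration
import cv2
for n in("side","top"):
    im=capture(n); cv2.imwrite(f"pics/{n}0.png",im[:,:,::-1]); print(calibration(n))
print(sense())
E
```

```text
pics
{'fx': 396.97523086191325, 'fy': 396.97523086191325, 'cx': 281.16123384700825, 'cy': 213.89809597723175, 'rvec': array([1.94655424, 0.04210224, 0.00980449]), 'tvec': array([-0.54968755,  0.06546413,  0.89385203])}
{'fx': 439.66375762400787, 'fy': 439.66375762400787, 'cx': 282.2565229917929, 'cy': 215.02509011165387, 'rvec': array([ 2.17838632, -2.1522617 ,  0.08486934]), 'tvec': array([0.01354124, 0.573171  , 1.02875739])}
{'time_s': 0.1, 'joints': array([-5.93829403e+01,  2.20862450e+01,  3.89672544e-01, -2.40802246e-02,
       -6.84090482e+01, -1.48143033e+01]), 'joint_velocities': array([-0.01362659, -0.10797409,  0.26770605,  0.12433864, -0.04644106,
        0.02069304]), 'effort': array([-9.56191525e-05, -3.91688740e+01,  1.87936163e+01,  4.23198044e+00,
        1.34771792e-02, -6.96061329e-05]), 'tcp_pos': array([ 0.17005958, -0.60088998,  0.22158744]), 'ee_rot': array([[-9.62247068e-01, -2.72176812e-01, -6.02526836e-04],
       [-2.72177462e-01,  9.62245416e-01,  1.78543709e-03],
       [ 9.38241124e-05,  1.88202583e-03, -9.99998225e-01]]), 'wrist_force': array([ 0.51213832, -0.867979  , -0.07375868]), 'moment': array([-0.00847267, -0.01505059,  0.00937229]), 'gripper_width': 1.0007394290538834}
```

View pics/side0.png

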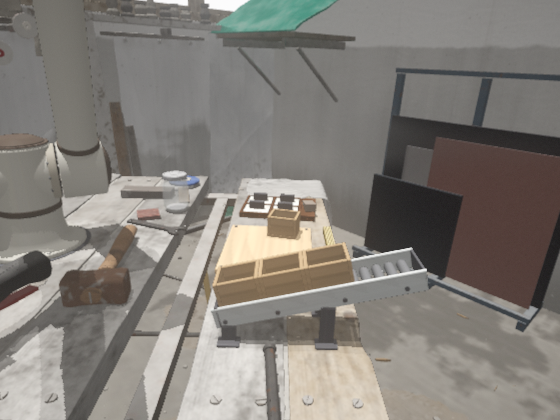

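View pics/top0.png

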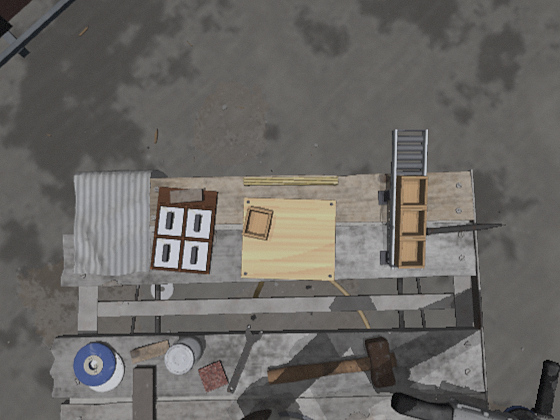

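Both views show the layout. The lane is on the right, at about (411, 220) in the top view, with 3 boxes in it and its pick end towards the robot. Box 4 stands turned on the board at (258, 222). The tray is on the left with 4 lids, the wedge is at (183, 194) and the rule at (290, 180).

```bash
cat > h.py <<'E'
import numpy as np,cv2
from station import sense,capture,calibration
def cam(n):
    c=calibration(n);K=np.array([[c['fx'],0,c['cx']],[0,c['fy'],c['cy']],[0,0,1]]);R,_=cv2.Rodrigues(c['rvec']);t=np.array(c['tvec']);return K,R,t
def ray(n,uv):
    K,R,t=cam(n);d=R.T@np.linalg.inv(K)@np.array([uv[0],uv[1],1.]);return -R.T@t,d/np.linalg.norm(d)
def onz(n,uv,z):
    o,d=ray(n,uv);return o+d*(z-o[2])/d[2]
def proj(n,P):
    K,R,t=cam(n);q=K@(R@np.asarray(P,float)+t);return q[:2]/q[2]
def tri(uvs,uvt):
    A=[];b=[]
    M=np.zeros((3,3));v=np.zeros(3)
    for n,uv in(("side",uvs),("top",uvt)):
        o,d=ray(n,uv);P=np.eye(3)-np.outer(d,d);M+=P;v+=P@o
    return np.linalg.solve(M,v)
E
python3 - <<'E'
import cv2
a=cv2.imread('pics/top0.png');
cv2.imwrite('pics/top0a.png',cv2.resize(a[160:290,140:270],None,fx=4.6,fy=4.6,interpolation=cv2.INTER_CUBIC))
cv2.imwrite('pics/top0b.png',cv2.resize(a[120:290,230:440],None,fx=3.5,fy=3.5,interpolation=cv2.INTER_CUBIC))
a=cv2.imread('pics/side0.png');
cv2.imwrite('pics/side0a.png',cv2.resize(a[180:360,195:435],None,fx=3.3,fy=3.3,interpolation=cv2.INTER_CUBIC))
from h import *
for n in('side','top'):
    K,R,t=cam(n);print(n,-R.T@t)
E
```

```text
side [ 0.55889834 -0.7935719   0.40409119]
top [0.47352015 0.00289091 1.07834152]
```

View pics/top0a.png

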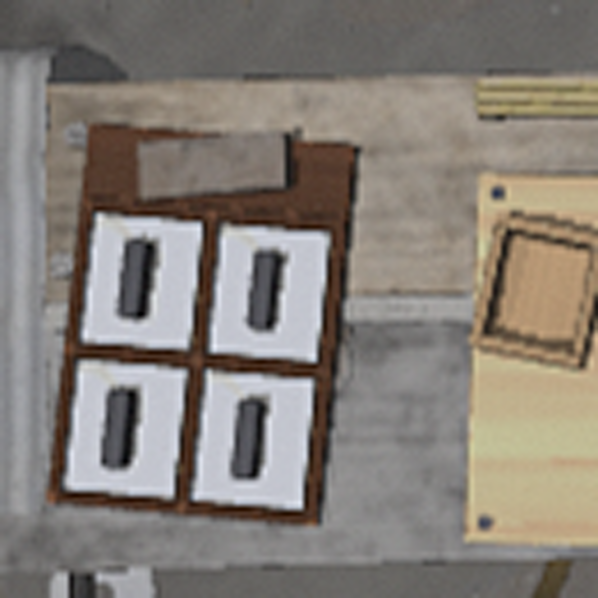

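View pics/top0b.png

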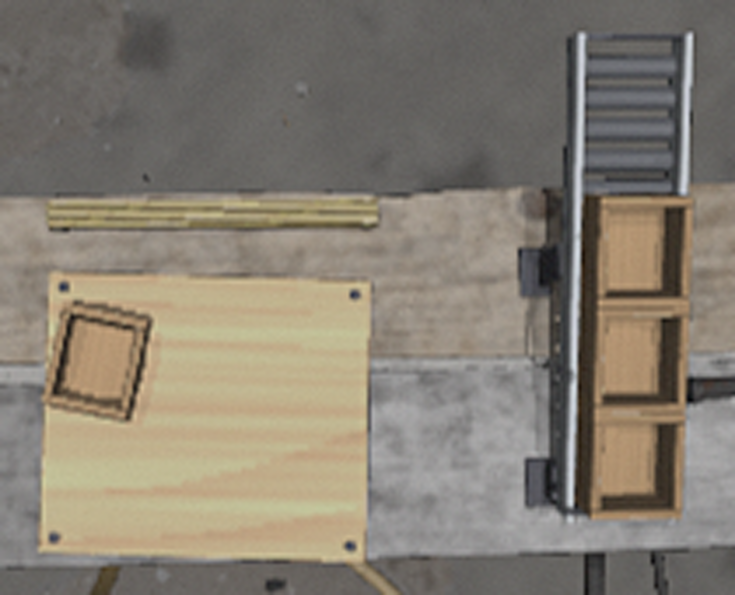

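View pics/side0a.png

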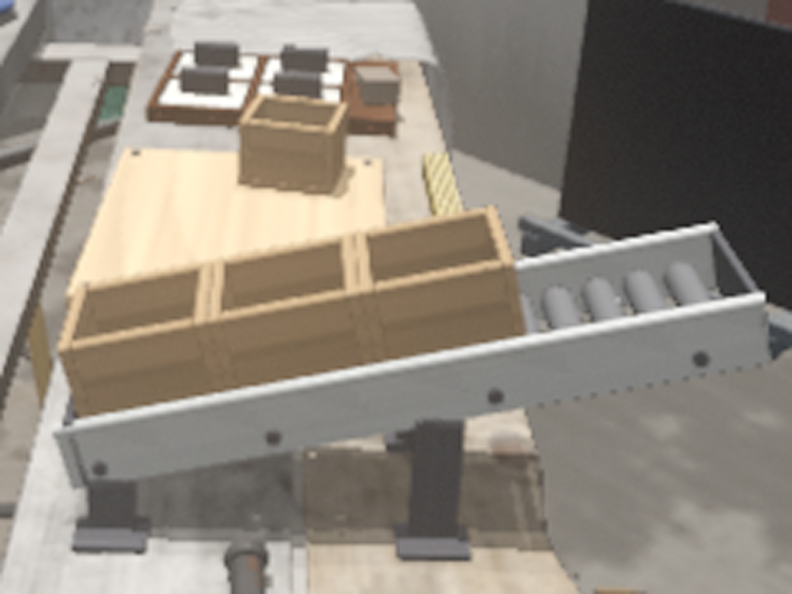

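```bash
python3 - <<'E'
from h import *
S=lambda x,y:(195+x/3.3,180+y/3.3)
T=lambda x,y:(230+x/3.5,120+y/3.5)
A=lambda x,y:(140+x/4.6,160+y/4.6)
print('lane box tops (tri)')
for n,s,t in(('front near',S(63,348),T(680,517)),('front far',S(75,288),T(590,514)),('b3back near',S(520,262),T(691,199)),('b3 back far',S(493,210),T(603,197))):
    p=tri(s,t);print(n,p.round(4),(proj('side',p)-s).round(1),(proj('top',p)-t).round(1))
print('board');Bc=[onz('top',T(*q),.01) for q in((50,272),(371,282),(366,558),(42,550))]
for b in Bc:print(b.round(4))
print('tray');Tc=[onz('top',A(*q),.015) for q in((92,125),(357,147),(320,522),(50,502))]
for b in Tc:print(b.round(4))
print('bars');
for q in((137,279),(265,290),(120,427),(250,438)):print(onz('top',A(*q),.036).round(4))
print('box4');
for q in((77,301),(153,318),(132,421),(47,404)):print(onz('top',T(*q),.06).round(4))
print('rule');
for q in((50,198),(378,198),(378,227),(50,230)):print(onz('top',T(*q),.016).round(4))
print('wedge');
for q in((137,147),(290,132),(295,190),(140,203)):print(onz('top',A(*q),.037).round(4))
E
```

```text
lane box tops (tri)
front near [ 0.4551 -0.2967  0.0922] [-1.4 -0. ] [-0.2 -0.9]
front far [ 0.4535 -0.2407  0.0909] [0.5 0. ] [0.1 0.3]
b3back near [ 0.6514 -0.2929  0.1404] [-2.3  0.2] [ 0.2 -1.5]
b3 back far [ 0.6494 -0.239   0.1393] [-0.2  0. ] [ 0.  -0.1]
board
[0.6162 0.1145 0.01  ]
[ 0.6116 -0.1102  0.01  ]
[ 0.4206 -0.107   0.01  ]
[0.423  0.1159 0.01  ]
tray
[0.6394 0.3217 0.015 ]
[0.629  0.1796 0.015 ]
[0.4309 0.1937 0.015 ]
[0.4394 0.336  0.015 ]
bars
[0.5556 0.2888 0.036 ]
[0.5506 0.2219 0.036 ]
[0.4789 0.2947 0.036 ]
[0.4742 0.2273 0.036 ]
box4
[0.5902 0.0908 0.06  ]
[0.5794 0.0399 0.06  ]
[0.5107 0.0528 0.06  ]
[0.5213 0.1094 0.06  ]
rule
[0.6676 0.1149 0.016 ]
[ 0.6699 -0.1143  0.016 ]
[ 0.6495 -0.1143  0.016 ]
[0.645  0.1145 0.016 ]
wedge
[0.6246 0.2911 0.037 ]
[0.6333 0.2112 0.037 ]
[0.6029 0.2077 0.037 ]
[0.5952 0.2884 0.037 ]
```

```bash
cat >> h.py <<'E'
from scipy.spatial.transform import Rotation as Ro
def tool(yaw=0,pitch=0):
    """tool down: x=-(dir), y across; yaw deg of object x axis about world z; pitch = slope deg"""
    p=np.radians(pitch)
    R0=np.array([[-np.cos(p),0,np.sin(p)],[0,1,0],[-np.sin(p),0,-np.cos(p)]])
    return Ro.from_euler('z',yaw,degrees=True).as_matrix()@R0
def go(pos,R):
    s=sense();Rc=s['ee_rot'];d=Rc.T@(np.asarray(pos)-s['tcp_pos'])*1000
    rv=Ro.from_matrix(Rc.T@R).as_rotvec()
    n=int(max(np.ceil(np.abs(d).max()/60),np.ceil(np.abs(rv).max()/.18),1))
    print('t',round(s['time_s'],2),'tcp',s['tcp_pos'].round(4),'grip',round(s['gripper_width']*87,1),'F',s['wrist_force'].round(1))
    print('total shift mm',d.round(1),'rot',rv.round(3),'rows>=',n)
def go2(pos,R,n):
    """n equal rows, rotating evenly while going straight: rows in tool axes"""
    s=sense();p=s['tcp_pos'];Rc=s['ee_rot'];pos=np.asarray(pos)
    print('t',round(s['time_s'],2),'tcp',p.round(4),'grip',round(s['gripper_width']*87,1),'F',s['wrist_force'].round(1))
    rv=Ro.from_matrix(Rc.T@R).as_rotvec()/n
    for i in range(n):
        d=Rc.T@((pos-p)/n)*1000
        print(' '.join('%.1f,'%v for v in d),' '.join('%.3f,'%v for v in rv),' max',abs(d).max().round(1))
        Rc=Rc@Ro.from_rotvec(rv).as_matrix()
E
python3 - <<'E'
from h import *
go2([.45,-.27,.25],tool(.8,14),10)
E
```

```text
t 0.1 tcp [ 0.1701 -0.6009  0.2216] grip 87.1 F [ 0.5 -0.9 -0.1]
-35.9, 24.2, -2.8, 0.003, -0.024, 0.026,  max 35.9
-35.4, 25.1, -2.0, 0.003, -0.024, 0.026,  max 35.4
-34.7, 26.1, -1.2, 0.003, -0.024, 0.026,  max 34.7
-34.1, 26.9, -0.5, 0.003, -0.024, 0.026,  max 34.1
-33.4, 27.8, 0.2, 0.003, -0.024, 0.026,  max 33.4
-32.6, 28.7, 0.9, 0.003, -0.024, 0.026,  max 32.6
-31.8, 29.5, 1.6, 0.003, -0.024, 0.026,  max 31.8
-31.0, 30.3, 2.3, 0.003, -0.024, 0.026,  max 31.0
-30.1, 31.2, 2.9, 0.003, -0.024, 0.026,  max 31.2
-29.2, 31.9, 3.5, 0.003, -0.024, 0.026,  max 31.9
```

Emit:
carry_out(commands=[-36,24,-3,0.003,-0.024,0.026,-35,25,-2,0.003,-0.024,0.026,-35,26,-1,0.003,-0.024,0.026,-34,27,0,0.003,-0.024,0.026,-33,28,0,0.003,-0.024,0.026], grip=82)

```text
time_s: 0.72
tcp_pos: [0.3118, -0.4318, 0.2319]
ee_rot: [[-0.984, -0.135, 0.119], [-0.133, 0.991, 0.018], [-0.121, 0.002, -0.993]]
wrist_force: [0.6, 0.3, -0.4]
gripper_width: 0.945
```

Emit:
carry_out(commands=[-33,29,1,0.003,-0.024,0.026,-32,30,2,0.003,-0.024,0.026,-31,30,2,0.003,-0.024,0.026,-30,31,3,0.003,-0.024,0.026,-29,32,3,0.003,-0.024,0.026])

```text
time_s: 1.35
tcp_pos: [0.4568, -0.2611, 0.2468]
ee_rot: [[-0.971, 0.001, 0.24], [0.004, 1.0, 0.014], [-0.24, 0.014, -0.971]]
wrist_force: [0.3, -0.5, 0.5]
gripper_width: 0.948
```

```bash
python3 - <<'E'
from h import *
R=tool(.8,14)
go([.4927-.15*.242,-.269,.0714+.15*.970],R)
for n in("side","top"):
    im=capture(n); cv2.imwrite(f"pics/{n}1.png",cv2.resize(im[:,:,::-1],None,fx=1.42,fy=1.42))
E
```

```text
t 1.35 tcp [ 0.4568 -0.2611  0.2468] grip 82.4 F [ 0.3 -0.5  0.5]
total shift mm [ 7.5 -8.4 28.8] rot [ 0.01  -0.002 -0.018] rows>= 1
```

View pics/side1.png

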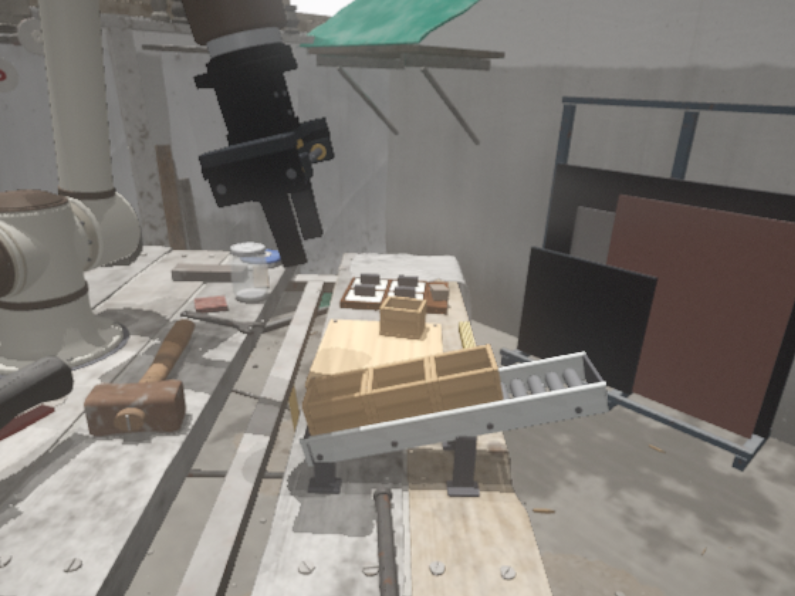

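View pics/top1.png

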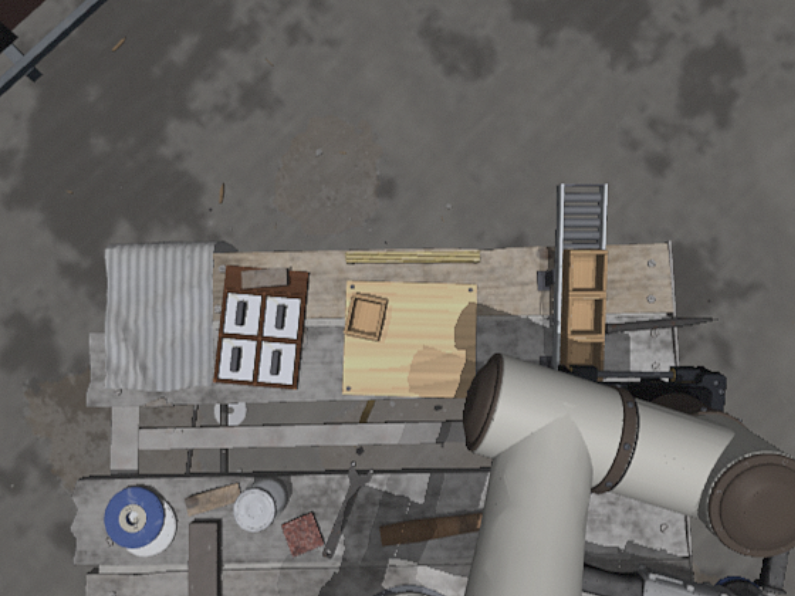

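The side view shows the gripper tilted with the slope, fingertips near (294, 262) and (310, 236). All three boxes still sit in the lane, and the top view shows the rest unchanged. Next I compare the projected fingertips with the picture.

```bash
python3 - <<'E'
from h import *
s=sense();p=s['tcp_pos'];R=s['ee_rot']
for y in(-.0412,.0412,-.056,.056):
  for x in(-.0095,.0095):
    print(x,y,(proj('side',p+R@np.array([x,y,0]))*1.42).round(1))
im=cv2.imread('pics/side1.png');cv2.imwrite('pics/side1c.png',cv2.resize(im[170:290,230:350],None,fx=5,fy=5,interpolation=cv2.INTER_CUBIC))
E
```

```text
-0.0095 -0.0412 [307.8 260.7]
0.0095 -0.0412 [288.  264.8]
-0.0095 0.0412 [321.2 236.5]
0.0095 0.0412 [303.9 240.1]
-0.0095 -0.056 [305.  265.9]
0.0095 -0.056 [284.6 270. ]
-0.0095 0.056 [323.3 232.8]
0.0095 0.056 [306.3 236.4]
```

View pics/side1c.png

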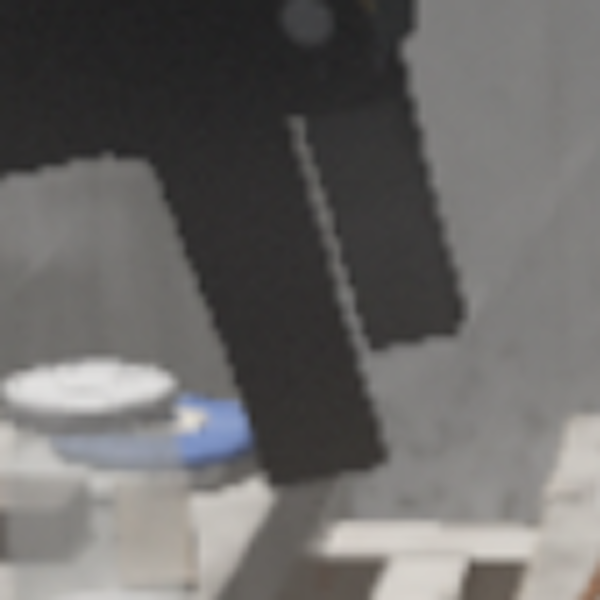

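The fingertips project to within about 2 px of where they appear, so camera and robot agree to about 2 mm. I'll line up and go down.

Emit:
carry_out(commands=[7.5,-8.4,29,0.01,-0.002,-0.018,0,0,30,0,0,0,0,0,30,0,0,0])

```text
time_s: 1.82
tcp_pos: [0.4731, -0.2679, 0.159]
ee_rot: [[-0.969, -0.022, 0.247], [-0.022, 1.0, 0.003], [-0.247, -0.003, -0.969]]
wrist_force: [-0.2, 0.2, 0.3]
gripper_width: 0.947
```

```bash
python3 - <<'E'
from h import *
R=tool(.8,14)
go([.4927,-.269,.0714],R)
for n in("side",):
    im=capture(n); cv2.imwrite(f"pics/{n}2.png",cv2.resize(im[180:360,150:435,::-1],None,fx=2.8,fy=2.8))
E
```

```text
t 1.82 tcp [ 0.4731 -0.2679  0.159 ] grip 82.4 F [-0.2  0.2  0.3]
total shift mm [ 2.7 -1.3 89.7] rot [-0.001  0.006  0.008] rows>= 2
```

View pics/side2.png

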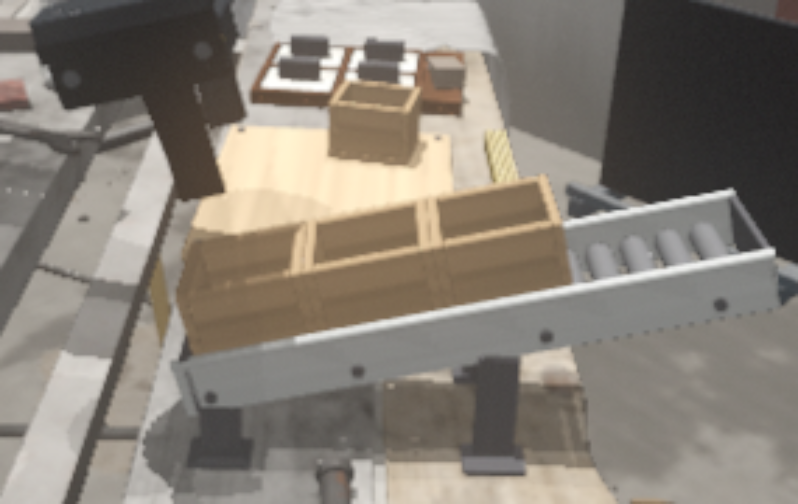

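The side view shows the fingers above the front box at about (200, 195), aligned and clear. Descending.

Emit:
carry_out(commands=[1.5,-0.5,30,0,0.005,0.008,1,-0.5,25,0,0,0,0,0,20,0,0,0,0,0,10,0,0,0])

```text
time_s: 2.38
tcp_pos: [0.4881, -0.269, 0.0694]
ee_rot: [[-0.972, -0.012, 0.233], [-0.011, 1.0, 0.006], [-0.233, 0.003, -0.972]]
wrist_force: [-0.7, -0.7, -0.3]
gripper_width: 0.943
```

```bash
python3 - <<'E'
from h import *
R=tool(.8,14)
go([.4927,-.269,.0714],R)
for n in("side",):
    im=capture(n); cv2.imwrite(f"pics/{n}3.png",cv2.resize(im[180:360,150:435,::-1],None,fx=2.8,fy=2.8))
E
```

```text
t 2.38 tcp [ 0.4881 -0.269   0.0694] grip 82.0 F [-0.7 -0.7 -0.3]
total shift mm [-4.9 -0.1 -0.8] rot [ 0.002 -0.009 -0.003] rows>= 1
```

View pics/side3.png

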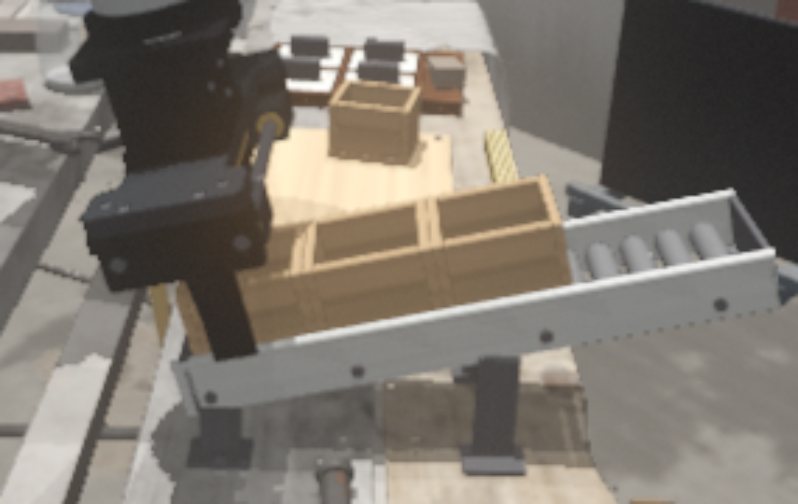

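The finger sits a little low-side of the box middle, at about (235, 330) against 245. I'll shift 4 mm up-slope, raise slightly and close.

Emit:
carry_out(commands=[-4.5,0,-1.5,0,-0.008,0,0,0,0,0,0,0])

```text
time_s: 2.68
tcp_pos: [0.4927, -0.2693, 0.0726]
ee_rot: [[-0.97, -0.012, 0.242], [-0.011, 1.0, 0.005], [-0.242, 0.003, -0.97]]
wrist_force: [0.3, 0.3, 0.7]
gripper_width: 0.944
```

Emit:
carry_out(commands=[0,0,0,0,0,0,0,0,0,0,0,0,0,0,0,0,0,0,0,0,0,0,0,0], grip=50)

```text
time_s: 3.18
tcp_pos: [0.4933, -0.2694, 0.0745]
ee_rot: [[-0.969, -0.012, 0.245], [-0.011, 1.0, 0.005], [-0.245, 0.002, -0.97]]
wrist_force: [0.6, -0.3, -1.0]
gripper_width: 0.661
```

Emit:
carry_out(commands=[0,0,-8,0,0,0,0,0,-15,0,0,0,0,0,-20,0,0,0,0,0,-25,0,0,0,0,0,-30,0,0,0])

```text
time_s: 3.8
tcp_pos: [0.4648, -0.2689, 0.1715]
ee_rot: [[-0.972, -0.011, 0.236], [-0.01, 1.0, 0.008], [-0.236, 0.005, -0.972]]
wrist_force: [0.1, -0.5, -1.1]
gripper_width: 0.669
```

```bash
python3 - <<'E'
from h import *
go2([.55,-.09,.20],tool(0,0),8)
for n in("side",):
    im=capture(n); cv2.imwrite(f"pics/{n}4.png",cv2.resize(im[100:360,150:435,::-1],None,fx=2.3,fy=2.3))
E
```

```text
t 3.8 tcp [ 0.4648 -0.2689  0.1715] grip 58.2 F [ 0.1 -0.5 -1.1]
-11.4, 22.3, -0.8, 0.001, 0.030, 0.001,  max 22.3
-11.4, 22.3, -1.1, 0.001, 0.030, 0.001,  max 22.3
-11.3, 22.3, -1.5, 0.001, 0.030, 0.001,  max 22.3
-11.2, 22.3, -1.9, 0.001, 0.030, 0.001,  max 22.3
-11.1, 22.3, -2.2, 0.001, 0.030, 0.001,  max 22.3
-11.0, 22.3, -2.5, 0.001, 0.030, 0.001,  max 22.3
-10.9, 22.3, -2.9, 0.001, 0.030, 0.001,  max 22.3
-10.8, 22.3, -3.2, 0.001, 0.030, 0.001,  max 22.3
```

View pics/side4.png

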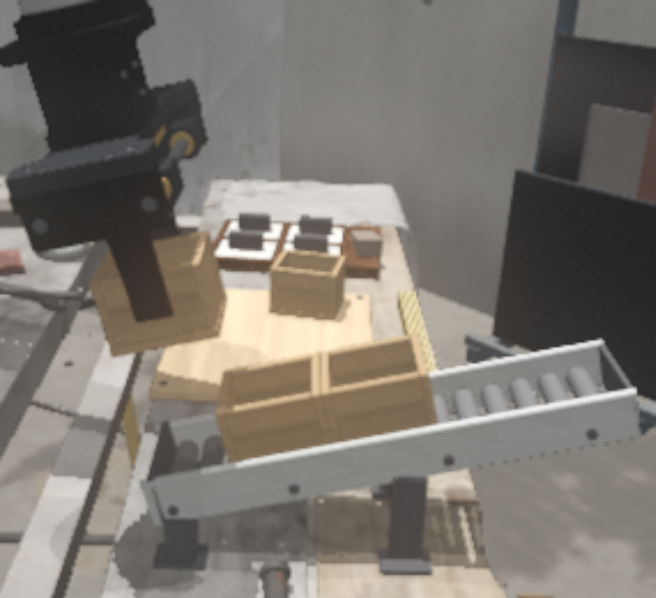

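The lift is clean: box 1 hangs level in the fingers at (160, 290), and boxes 2 and 3 are starting to run down. I'll carry it to the board.

Emit:
carry_out(commands=[-14,22,-3,0.001,0.03,0.001,-14,22,-3,0.001,0.03,0.001,-14,22,-3,0.001,0.03,0.001,-14,22,-3,0.001,0.03,0.001,-14,22,-3,0.001,0.03,0.001])

```text
time_s: 4.47
tcp_pos: [0.5274, -0.158, 0.2088]
ee_rot: [[-0.996, 0.0, 0.09], [0.0, 1.0, -0.003], [-0.09, -0.003, -0.996]]
wrist_force: [0.3, -0.5, -1.0]
gripper_width: 0.663
```

Emit:
carry_out(commands=[-14,24,-3,0.001,0.03,0.001,-13,24,-2,0.001,0.03,0.001,-13,24,0,0.001,0.03,0.001,0,24,0,0,0,0,0,0,0,0,0,0])

```text
time_s: 5.1
tcp_pos: [0.5659, -0.0583, 0.218]
ee_rot: [[-1.0, 0.004, -0.005], [0.004, 1.0, -0.006], [0.005, -0.006, -1.0]]
wrist_force: [-0.0, -1.2, -0.9]
gripper_width: 0.664
```

```bash
python3 - <<'E'
from h import *
go([.572,-.06,.10],tool(0,0))
for n in("side",):
    im=capture(n); cv2.imwrite(f"pics/{n}5.png",cv2.resize(im[100:360,150:435,::-1],None,fx=2.3,fy=2.3))
E
```

```text
t 5.1 tcp [ 0.5659 -0.0583  0.218 ] grip 57.8 F [-0.  -1.2 -0.9]
total shift mm [ -6.6  -0.9 118. ] rot [-0.006 -0.005 -0.004] rows>= 2
```

View pics/side5.png

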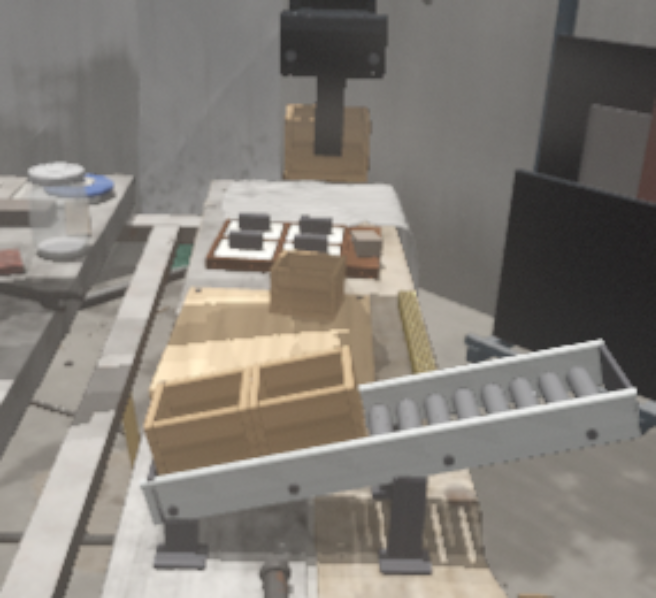

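Box 1 hangs upright and centred in the fingers at (327, 142). Boxes 2 and 3 have run down to the stop. Lowering.

Emit:
carry_out(commands=[-3,-1,40,-0.006,-0.005,-0.004,-3,0,40,0,0,0,0,0,40,0,0,0,0,0,30,0,0,0,0,0,12,0,0,0])

```text
time_s: 5.78
tcp_pos: [0.5723, -0.0651, 0.0559]
ee_rot: [[-1.0, 0.005, 0.007], [0.005, 1.0, -0.001], [-0.007, -0.001, -1.0]]
wrist_force: [0.2, -0.0, -1.1]
gripper_width: 0.664
```

```bash
python3 - <<'E'
from h import *
go([.572,-.06,.033],tool(0,0))
E
```

```text
t 5.78 tcp [ 0.5723 -0.0651  0.0559] grip 57.8 F [ 0.2 -0.  -1.1]
total shift mm [ 0.5  5.2 22.8] rot [-0.001  0.007 -0.005] rows>= 1
```

Emit:
carry_out(commands=[0,3,10,0,0.007,-0.005,0,1,7,0,0,0,0,0,3,0,0,0])

```text
time_s: 6.15
tcp_pos: [0.5738, -0.0617, 0.0368]
ee_rot: [[-1.0, -0.0, 0.002], [-0.0, 1.0, -0.001], [-0.002, -0.001, -1.0]]
wrist_force: [-0.3, 0.6, -1.0]
gripper_width: 0.665
```

Emit:
carry_out(commands=[0,0,2,0,0,0])

```text
time_s: 6.28
tcp_pos: [0.5743, -0.0616, 0.0353]
ee_rot: [[-1.0, -0.0, 0.004], [-0.0, 1.0, -0.001], [-0.004, -0.001, -1.0]]
wrist_force: [-0.5, -0.6, -2.2]
gripper_width: 0.663
```

Emit:
carry_out(commands=[0,0,1.5,0,0,0])

```text
time_s: 6.4
tcp_pos: [0.5746, -0.0615, 0.0342]
ee_rot: [[-1.0, -0.001, 0.005], [-0.001, 1.0, -0.001], [-0.005, -0.001, -1.0]]
wrist_force: [-0.9, -0.4, -1.1]
gripper_width: 0.663
```

Emit:
carry_out(commands=[0,0,1,0,0,0])

```text
time_s: 6.52
tcp_pos: [0.5748, -0.0615, 0.0335]
ee_rot: [[-1.0, -0.001, 0.005], [-0.001, 1.0, -0.001], [-0.005, -0.001, -1.0]]
wrist_force: [0.2, -0.1, -2.4]
gripper_width: 0.665
```

Emit:
carry_out(commands=[0,0,1,0,0,0])

```text
time_s: 6.65
tcp_pos: [0.575, -0.0615, 0.0331]
ee_rot: [[-1.0, -0.001, 0.006], [-0.001, 1.0, -0.001], [-0.006, -0.001, -1.0]]
wrist_force: [-2.3, 0.5, 5.2]
gripper_width: 0.668
```

Contact at 5 N. Releasing and lifting.

Emit:
carry_out(commands=[0,0,0,0,0,0,0,0,0,0,0,0,0,0,0,0,0,0], grip=80)

```text
time_s: 7.02
tcp_pos: [0.5758, -0.0614, 0.0338]
ee_rot: [[-1.0, -0.001, 0.008], [-0.001, 1.0, -0.001], [-0.008, -0.001, -1.0]]
wrist_force: [0.2, 0.1, 0.9]
gripper_width: 0.884
```

Emit:
carry_out(commands=[0,0,-20,0,0,0,0,0,-40,0,0,0,0,0,-50,0,0,0,0,0,-50,0,0,0])

```text
time_s: 7.52
tcp_pos: [0.5719, -0.0616, 0.1928]
ee_rot: [[-1.0, -0.001, -0.004], [-0.001, 1.0, -0.002], [0.004, -0.002, -1.0]]
wrist_force: [1.6, 0.4, -0.8]
gripper_width: 0.922
```

```bash
python3 - <<'E'
from h import *
go2([.455,-.269,.22],tool(.8,14),8)
for n in("side","top"):
    im=capture(n); cv2.imwrite(f"pics/{n}6.png",cv2.resize(im[100:360,130:450,::-1],None,fx=2.3,fy=2.3))
E
```

```text
t 7.53 tcp [ 0.5719 -0.0616  0.1928] grip 80.2 F [ 1.6  0.4 -0.8]
14.6, -25.9, -3.3, -0.000, -0.031, -0.002,  max 25.9
14.6, -25.9, -3.7, -0.000, -0.031, -0.002,  max 25.9
14.5, -25.9, -4.2, -0.000, -0.031, -0.002,  max 25.9
14.4, -25.8, -4.7, -0.000, -0.031, -0.002,  max 25.8
14.3, -25.8, -5.1, -0.000, -0.031, -0.002,  max 25.8
14.2, -25.8, -5.6, -0.000, -0.031, -0.002,  max 25.8
14.0, -25.8, -6.0, -0.000, -0.031, -0.002,  max 25.8
13.9, -25.7, -6.5, -0.000, -0.031, -0.002,  max 25.7
```

View pics/side6.png

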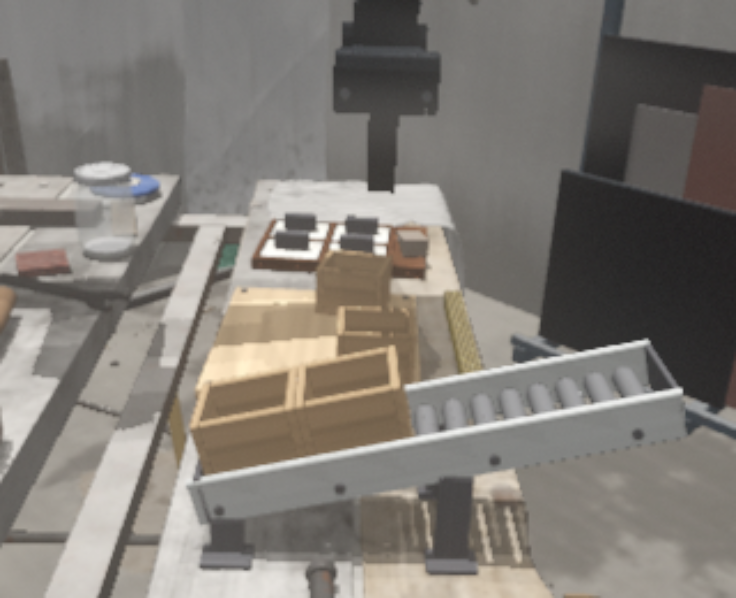

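View pics/top6.png

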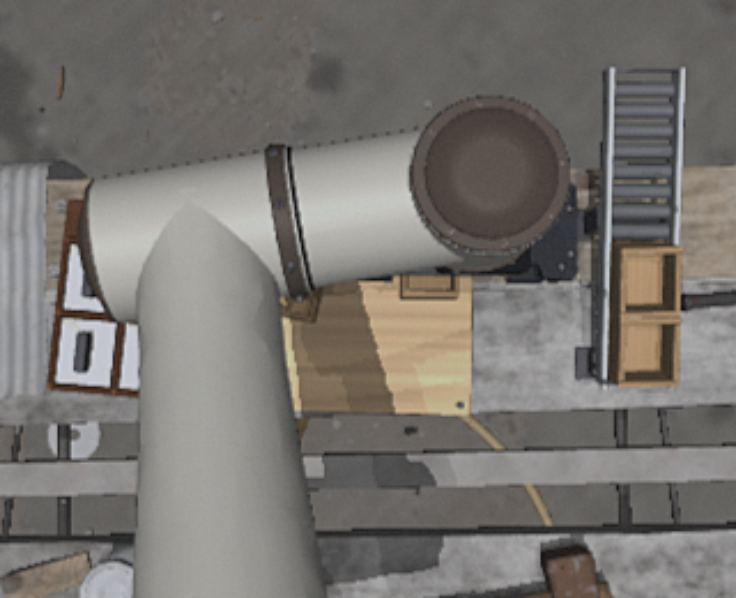

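Box 1 stands upright on the board at (377, 335) in the side view, and boxes 2 and 3 are at the stop. Going back for box 2.

Emit:
carry_out(commands=[15,-26,-4,0,-0.031,-0.002,15,-26,-4,0,-0.031,-0.002,14,-26,-4,0,-0.031,-0.002,14,-26,-5,0,-0.031,-0.002,14,-26,-5,0,-0.031,-0.002])

```text
time_s: 8.25
tcp_pos: [0.5022, -0.1937, 0.2146]
ee_rot: [[-0.985, -0.016, 0.17], [-0.016, 1.0, 0.0], [-0.17, -0.002, -0.985]]
wrist_force: [0.3, -0.2, -0.0]
gripper_width: 0.915
```

Emit:
carry_out(commands=[14,-26,-6,0,-0.031,-0.002,14,-26,-6,0,-0.031,-0.002,14,-24,-6,0,-0.031,-0.002])

```text
time_s: 8.62
tcp_pos: [0.4564, -0.2726, 0.2232]
ee_rot: [[-0.964, -0.022, 0.263], [-0.022, 1.0, 0.002], [-0.263, -0.004, -0.965]]
wrist_force: [0.3, -1.4, -0.6]
gripper_width: 0.921
```

```bash
python3 - <<'E'
from h import *
go([.4917,-.2693,.0726],tool(.8,14))
E
```

```text
t 8.62 tcp [ 0.4564 -0.2726  0.2232] grip 80.1 F [ 0.3 -1.4 -0.6]
total shift mm [  5.6   3.1 154.6] rot [-0.002  0.022  0.009] rows>= 3
```

Emit:
carry_out(commands=[3,3,30,-0.002,0.022,0.009,0,0,35,0,0,0,0,0,30,0,0,0], grip=82)

```text
time_s: 9.0
tcp_pos: [0.4773, -0.2724, 0.1313]
ee_rot: [[-0.968, -0.008, 0.25], [-0.008, 1.0, -0.0], [-0.25, -0.002, -0.968]]
wrist_force: [-0.3, 0.3, 0.2]
gripper_width: 0.945
```

```bash
python3 - <<'E'
from h import *
go([.4917,-.2693,.0726],tool(.8,14))
E
```

```text
t 9.0 tcp [ 0.4773 -0.2724  0.1313] grip 82.2 F [-0.3  0.3  0.2]
total shift mm [ 0.7  3.1 60.4] rot [-0.004  0.008 -0.005] rows>= 2
```

Emit:
carry_out(commands=[-1,2,25,-0.004,0.008,-0.005,-1,1,20,0,0,0,-1,0,10,0,0,0])

```text
time_s: 9.38
tcp_pos: [0.4925, -0.2688, 0.0742]
ee_rot: [[-0.971, -0.013, 0.237], [-0.013, 1.0, 0.005], [-0.237, 0.002, -0.971]]
wrist_force: [0.2, -0.1, 0.5]
gripper_width: 0.947
```

```bash
python3 - <<'E'
from h import *
go([.4917,-.2693,.0726],tool(.8,14))
for n in("side",):
    im=capture(n); cv2.imwrite(f"pics/{n}7.png",cv2.resize(im[180:360,150:435,::-1],None,fx=2.8,fy=2.8))
E
```

```text
t 9.38 tcp [ 0.4925 -0.2688  0.0742] grip 82.4 F [ 0.2 -0.1  0.5]
total shift mm [ 1.1 -0.4  1.3] rot [ 0.002 -0.005 -0.001] rows>= 1
```

View pics/side7.png

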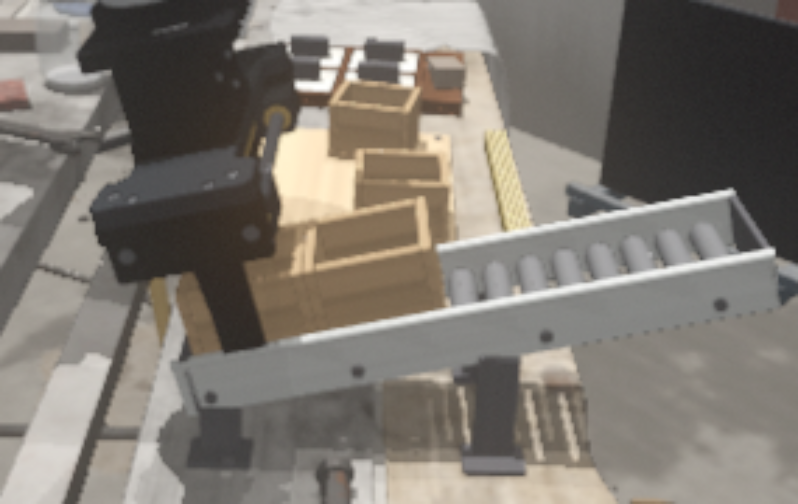

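The fingers are centred on the front box at about (235, 310). Closing.

Emit:
carry_out(commands=[0.5,0,1,0,-0.004,0,0,0,0.5,0,0,0,0,0,0,0,0,0,0,0,0,0,0,0], grip=50)

```text
time_s: 9.93
tcp_pos: [0.4929, -0.2692, 0.0738]
ee_rot: [[-0.97, -0.013, 0.244], [-0.013, 1.0, 0.004], [-0.244, 0.001, -0.97]]
wrist_force: [0.2, 0.2, -0.4]
gripper_width: 0.666
```

Emit:
carry_out(commands=[0,0,-8,0,0,0,0,0,-15,0,0,0,0,0,-20,0,0,0,0,0,-25,0,0,0,0,0,-30,0,0,0])

```text
time_s: 10.55
tcp_pos: [0.4655, -0.2689, 0.1724]
ee_rot: [[-0.971, -0.013, 0.238], [-0.012, 1.0, 0.006], [-0.238, 0.003, -0.971]]
wrist_force: [-0.1, 0.3, -1.6]
gripper_width: 0.668
```

```bash
python3 - <<'E'
from h import *
go2([.47,-.06,.20],tool(0,0),9)
for n in("side",):
    im=capture(n); cv2.imwrite(f"pics/{n}8.png",cv2.resize(im[100:360,150:435,::-1],None,fx=2.3,fy=2.3))
E
```

```text
t 10.55 tcp [ 0.4655 -0.2689  0.1724] grip 58.1 F [-0.1  0.3 -1.6]
-1.5, 23.2, -2.7, 0.001, 0.027, 0.001,  max 23.2
-1.4, 23.2, -2.8, 0.001, 0.027, 0.001,  max 23.2
-1.3, 23.2, -2.8, 0.001, 0.027, 0.001,  max 23.2
-1.2, 23.2, -2.9, 0.001, 0.027, 0.001,  max 23.2
-1.1, 23.2, -2.9, 0.001, 0.027, 0.001,  max 23.2
-1.0, 23.2, -2.9, 0.001, 0.027, 0.001,  max 23.2
-0.8, 23.2, -3.0, 0.001, 0.027, 0.001,  max 23.2
-0.7, 23.2, -3.0, 0.001, 0.027, 0.001,  max 23.2
-0.6, 23.2, -3.0, 0.001, 0.027, 0.001,  max 23.2
```

View pics/side8.png

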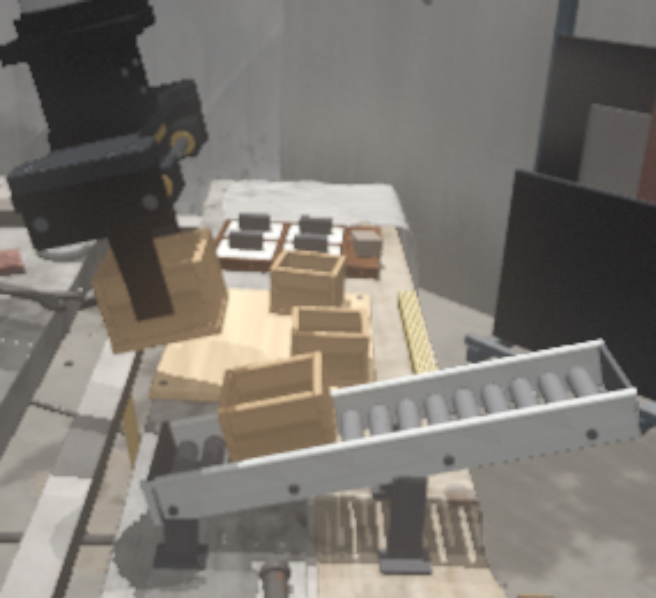

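Box 2 is lifted cleanly and box 3 is running down. Carrying it to (0.468, -0.062).

Emit:
carry_out(commands=[-3,26,-3,0.001,0.03,0.001,-3,26,-3,0.001,0.03,0.001,-3,26,-3,0.001,0.03,0.001,-3,26,-3,0.001,0.03,0.001,-3,26,-3,0.001,0.03,0.001])

```text
time_s: 11.22
tcp_pos: [0.4746, -0.1384, 0.2002]
ee_rot: [[-0.995, -0.002, 0.098], [-0.002, 1.0, -0.006], [-0.098, -0.006, -0.995]]
wrist_force: [-0.0, 0.4, -0.8]
gripper_width: 0.663
```

Emit:
carry_out(commands=[-3,26,-2,0.001,0.03,0.001,-3,26,-1,0.001,0.03,0.001,-3,26,0,0.001,0.03,0.001,0,0,0,0,0,0])

```text
time_s: 11.72
tcp_pos: [0.4821, -0.0571, 0.2065]
ee_rot: [[-1.0, 0.0, 0.008], [0.0, 1.0, -0.009], [-0.008, -0.009, -1.0]]
wrist_force: [-0.3, -0.4, -2.1]
gripper_width: 0.662
```

```bash
python3 - <<'E'
from h import *
go([.468,-.062,.05],tool(0,0))
for n in("side",):
    im=capture(n); cv2.imwrite(f"pics/{n}9.png",cv2.resize(im[100:360,150:435,::-1],None,fx=2.3,fy=2.3))
E
```

```text
t 11.72 tcp [ 0.4821 -0.0571  0.2065] grip 57.6 F [-0.3 -0.4 -2.1]
total shift mm [ 15.4  -3.5 156.4] rot [-0.009  0.008 -0.   ] rows>= 3
```

View pics/side9.png

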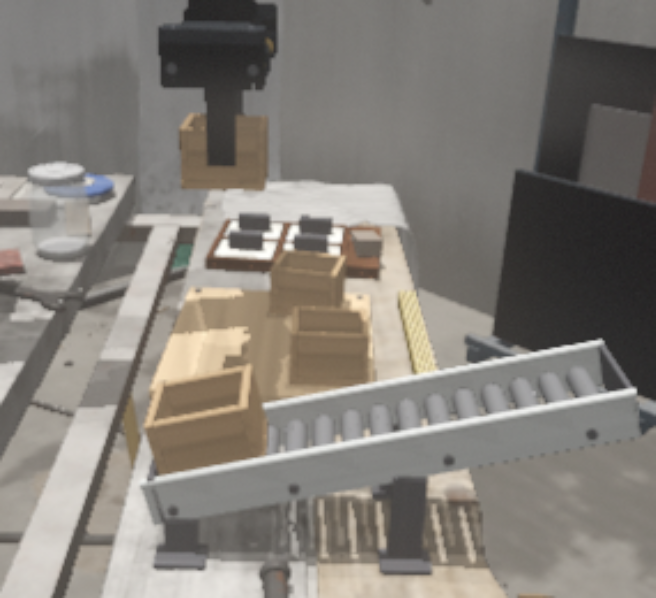

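Box 2 hangs upright at (224, 150), and box 3 is at the stop. Lowering.

Emit:
carry_out(commands=[5,-2,35,-0.009,0.008,0,5,-1,40,0,0,0,5,0,40,0,0,0,0,0,25,0,0,0,0,0,3,0,0,0])

```text
time_s: 12.4
tcp_pos: [0.466, -0.0654, 0.0629]
ee_rot: [[-1.0, 0.006, 0.007], [0.006, 1.0, 0.0], [-0.007, 0.0, -1.0]]
wrist_force: [-0.4, -0.4, -0.9]
gripper_width: 0.663
```

```bash
python3 - <<'E'
from h import *
go([.468,-.062,.033],tool(0,0))
E
```

```text
t 12.4 tcp [ 0.466  -0.0654  0.0629] grip 57.7 F [-0.4 -0.4 -0.9]
total shift mm [-1.8  3.4 29.9] rot [ 0.     0.007 -0.006] rows>= 1
```

Emit:
carry_out(commands=[-2,3,14,0,0.007,-0.006,0,0,10,0,0,0,0,0,4,0,0,0,0,0,0,0,0,0])

```text
time_s: 12.9
tcp_pos: [0.4703, -0.0627, 0.0357]
ee_rot: [[-1.0, -0.0, 0.005], [-0.0, 1.0, 0.001], [-0.005, 0.001, -1.0]]
wrist_force: [-0.1, -0.3, -1.0]
gripper_width: 0.662
```

Emit:
carry_out(commands=[0,0,2,0,0.003,0,0,0,0.5,0,0,0])

```text
time_s: 13.15
tcp_pos: [0.4709, -0.0625, 0.0337]
ee_rot: [[-1.0, -0.001, 0.003], [-0.001, 1.0, 0.001], [-0.003, 0.001, -1.0]]
wrist_force: [1.0, -0.6, -0.7]
gripper_width: 0.66
```

Emit:
carry_out(commands=[0,0,1,0,0,0,0,0,0.5,0,0,0])

```text
time_s: 13.4
tcp_pos: [0.4711, -0.0625, 0.0324]
ee_rot: [[-1.0, -0.001, 0.004], [-0.001, 1.0, 0.001], [-0.004, 0.001, -1.0]]
wrist_force: [0.2, -0.3, -1.5]
gripper_width: 0.666
```

Emit:
carry_out(commands=[0,0,1,0,0,0,0,0,0.5,0,0,0])

```text
time_s: 13.65
tcp_pos: [0.4712, -0.0625, 0.0322]
ee_rot: [[-1.0, -0.001, 0.004], [-0.001, 1.0, 0.001], [-0.004, 0.001, -1.0]]
wrist_force: [-1.6, 0.9, 3.9]
gripper_width: 0.663
```

Emit:
carry_out(commands=[0,0,1,0,0,0])

```text
time_s: 13.78
tcp_pos: [0.4713, -0.0624, 0.0322]
ee_rot: [[-1.0, -0.001, 0.003], [-0.001, 1.0, 0.0], [-0.003, 0.0, -1.0]]
wrist_force: [-3.8, 3.0, 12.0]
gripper_width: 0.667
```

Contact. Releasing.

Emit:
carry_out(commands=[0,0,-0.5,0,0,0,0,0,0,0,0,0,0,0,0,0,0,0], grip=80)

```text
time_s: 14.15
tcp_pos: [0.4718, -0.0623, 0.0328]
ee_rot: [[-1.0, -0.002, 0.005], [-0.002, 1.0, 0.001], [-0.005, 0.001, -1.0]]
wrist_force: [0.2, -1.3, -0.0]
gripper_width: 0.885
```

Emit:
carry_out(commands=[0,0,-20,0,0,0,0,0,-40,0,0,0,0,0,-50,0,0,0,0,0,-55,0,0,0])

```text
time_s: 14.65
tcp_pos: [0.4681, -0.0629, 0.197]
ee_rot: [[-1.0, -0.001, -0.008], [-0.001, 1.0, -0.001], [0.008, -0.001, -1.0]]
wrist_force: [0.8, 0.4, 1.7]
gripper_width: 0.917
```

```bash
python3 - <<'E'
from h import *
go2([.455,-.269,.22],tool(.8,14),8)
for n in("side",):
    im=capture(n); cv2.imwrite(f"pics/{n}10.png",cv2.resize(im[100:360,150:435,::-1],None,fx=2.3,fy=2.3))
E
```

```text
t 14.65 tcp [ 0.4681 -0.0629  0.197 ] grip 79.8 F [0.8 0.4 1.7]
1.7, -25.8, -2.8, -0.000, -0.032, -0.002,  max 25.8
1.6, -25.8, -2.9, -0.000, -0.032, -0.002,  max 25.8
1.6, -25.8, -3.0, -0.000, -0.032, -0.002,  max 25.8
1.5, -25.7, -3.0, -0.000, -0.032, -0.002,  max 25.7
1.5, -25.7, -3.1, -0.000, -0.032, -0.002,  max 25.7
1.4, -25.7, -3.1, -0.000, -0.032, -0.002,  max 25.7
1.4, -25.7, -3.2, -0.000, -0.032, -0.002,  max 25.7
1.3, -25.7, -3.2, -0.000, -0.032, -0.002,  max 25.7
```

View pics/side10.png

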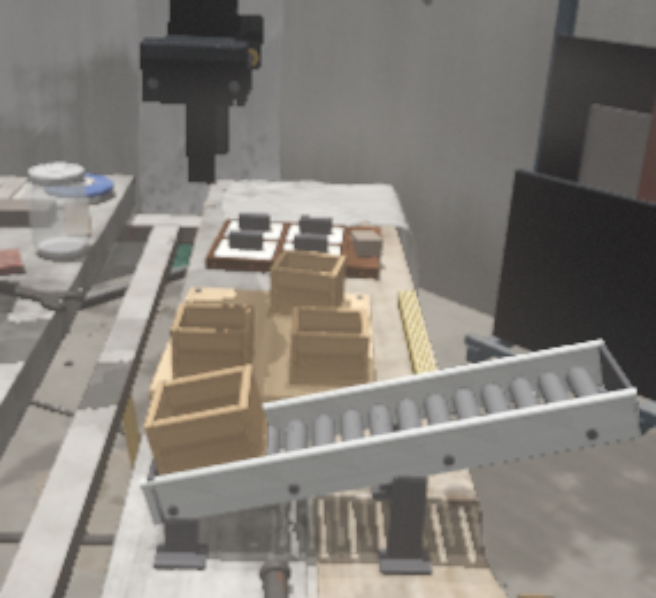

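Boxes 1 and 2 both stand upright on the board, at (330, 345) and (213, 340). Box 3 is next.

Emit:
carry_out(commands=[1.5,-26,-3,0,-0.031,-0.002,1.5,-26,-3,0,-0.031,-0.002,1.5,-26,-3,0,-0.031,-0.002,1.5,-26,-3,0,-0.031,-0.002,1.5,-26,-3,0,-0.031,-0.002])

```text
time_s: 15.32
tcp_pos: [0.4669, -0.1951, 0.2215]
ee_rot: [[-0.985, -0.017, 0.173], [-0.017, 1.0, 0.001], [-0.173, -0.002, -0.985]]
wrist_force: [1.0, 0.2, -0.1]
gripper_width: 0.919
```

Emit:
carry_out(commands=[1.5,-26,-3,0,-0.031,-0.002,1.5,-26,-3,0,-0.031,-0.002,1,-22,-3,0,-0.02,-0.002])

```text
time_s: 15.7
tcp_pos: [0.4616, -0.2717, 0.2285]
ee_rot: [[-0.967, -0.023, 0.255], [-0.023, 1.0, 0.003], [-0.255, -0.003, -0.967]]
wrist_force: [0.5, -0.4, -0.1]
gripper_width: 0.926
```

```bash
python3 - <<'E'
from h import *
go([.4917,-.2693,.0726],tool(.8,14))
E
```

```text
t 15.7 tcp [ 0.4616 -0.2717  0.2285] grip 80.5 F [ 0.5 -0.4 -0.1]
total shift mm [ 10.5   2.2 158.4] rot [-0.001  0.013  0.009] rows>= 3
```

Emit:
carry_out(commands=[5,2,30,-0.002,0.013,0.009,3,0,35,0,0,0,0,0,30,0,0,0], grip=82)

```text
time_s: 16.08
tcp_pos: [0.4786, -0.2725, 0.1343]
ee_rot: [[-0.969, -0.01, 0.249], [-0.01, 1.0, 0.001], [-0.249, -0.002, -0.969]]
wrist_force: [0.1, 0.3, -0.1]
gripper_width: 0.944
```

```bash
python3 - <<'E'
from h import *
go([.4917,-.2693,.0726],tool(.8,14))
E
```

```text
t 16.07 tcp [ 0.4786 -0.2725  0.1343] grip 82.1 F [ 0.1  0.3 -0.1]
total shift mm [ 2.6  3.1 63. ] rot [-0.002  0.007 -0.004] rows>= 2
```

Emit:
carry_out(commands=[0,2,25,-0.002,0.007,-0.004,0,1,20,0,0,0,0,0,13,0,0,0])

```text
time_s: 16.45
tcp_pos: [0.4918, -0.2691, 0.0732]
ee_rot: [[-0.971, -0.014, 0.238], [-0.013, 1.0, 0.004], [-0.238, 0.001, -0.971]]
wrist_force: [0.3, -0.7, -0.8]
gripper_width: 0.94
```

```bash
python3 - <<'E'
from h import *
go([.4917,-.2693,.0726],tool(.8,14))
E
```

```text
t 16.45 tcp [ 0.4918 -0.2691  0.0732] grip 81.8 F [ 0.3 -0.7 -0.8]
total shift mm [ 0.2 -0.2  0.6] rot [ 0.    -0.004 -0.   ] rows>= 1
```

Emit:
carry_out(commands=[0,0,0.5,0,-0.004,0,0,0,0.5,0,0,0,0,0,0,0,0,0,0,0,0,0,0,0], grip=50)

```text
time_s: 16.95
tcp_pos: [0.4922, -0.2693, 0.0729]
ee_rot: [[-0.97, -0.014, 0.243], [-0.013, 1.0, 0.004], [-0.243, 0.0, -0.97]]
wrist_force: [-0.7, 0.1, -2.1]
gripper_width: 0.664
```

Emit:
carry_out(commands=[0,0,-8,0,0,0,0,0,-15,0,0,0,0,0,-20,0,0,0,0,0,-25,0,0,0,0,0,-30,0,0,0])

```text
time_s: 17.58
tcp_pos: [0.4647, -0.269, 0.1717]
ee_rot: [[-0.971, -0.013, 0.237], [-0.012, 1.0, 0.005], [-0.237, 0.002, -0.971]]
wrist_force: [-0.2, -0.3, -1.8]
gripper_width: 0.662
```

```bash
python3 - <<'E'
from h import *
go2([.455,.045,.21],tool(0,0),10)
for n in("side","top"):
    im=capture(n); cv2.imwrite(f"pics/{n}11.png",cv2.resize(im[100:360,150:435,::-1],None,fx=2.3,fy=2.3))
E
```

```text
t 17.57 tcp [ 0.4647 -0.269   0.1717] grip 57.6 F [-0.2 -0.3 -1.8]
-0.4, 31.4, -3.8, 0.000, 0.024, 0.001,  max 31.4
-0.2, 31.4, -3.8, 0.000, 0.024, 0.001,  max 31.4
-0.1, 31.4, -3.8, 0.000, 0.024, 0.001,  max 31.4
0.0, 31.4, -3.8, 0.000, 0.024, 0.001,  max 31.4
0.2, 31.4, -3.8, 0.000, 0.024, 0.001,  max 31.4
0.3, 31.4, -3.8, 0.000, 0.024, 0.001,  max 31.4
0.4, 31.4, -3.9, 0.000, 0.024, 0.001,  max 31.4
0.6, 31.4, -3.9, 0.000, 0.024, 0.001,  max 31.4
0.7, 31.4, -3.8, 0.000, 0.024, 0.001,  max 31.4
0.8, 31.4, -3.8, 0.000, 0.024, 0.001,  max 31.4
```

View pics/side11.png

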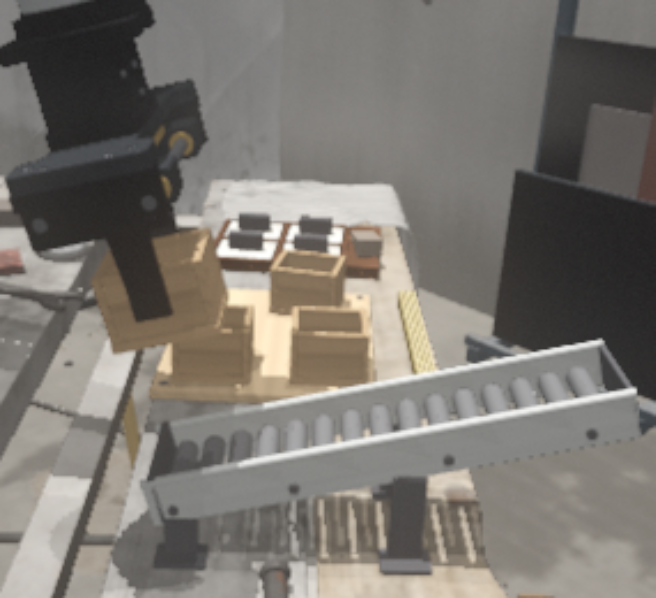

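View pics/top11.png

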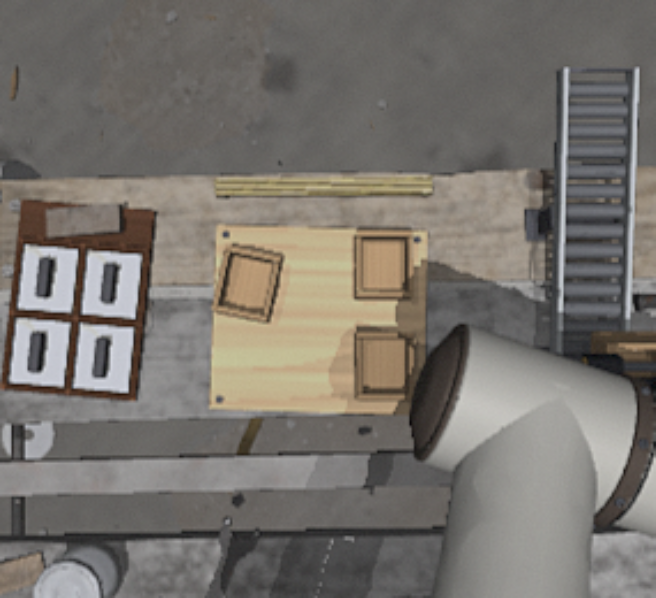

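The top view shows boxes 1 and 2 square at (382, 266) and (383, 363), box 4 undisturbed, and the lane empty apart from the box in the gripper. Placing box 3 at (0.462, 0.045).

Emit:
carry_out(commands=[-1,34,-4,0,0.027,0.001,-1,34,-4,0,0.027,0.001,-1,34,-4,0,0.027,0.001,-1,34,-4,0,0.027,0.001,-1,34,-4,0,0.027,0.001])

```text
time_s: 18.3
tcp_pos: [0.462, -0.097, 0.1951]
ee_rot: [[-0.994, -0.001, 0.105], [-0.001, 1.0, 0.001], [-0.105, 0.001, -0.994]]
wrist_force: [0.4, 0.2, -2.7]
gripper_width: 0.664
```

Emit:
carry_out(commands=[0,34,-3,0,0.027,0.001,0,34,-3,0,0.027,0.001,0,34,-2,0,0.027,0.001,0,34,0,0,0.027,0,0,0,0,0,0,0])

```text
time_s: 18.92
tcp_pos: [0.4583, 0.0447, 0.2023]
ee_rot: [[-1.0, 0.001, -0.01], [0.001, 1.0, 0.001], [0.01, 0.001, -1.0]]
wrist_force: [0.7, 0.1, -1.5]
gripper_width: 0.663
```

```bash
python3 - <<'E'
from h import *
go([.462,.045,.05],tool(0,0))
E
```

```text
t 18.93 tcp [0.4583 0.0447 0.2023] grip 57.7 F [ 0.7  0.1 -1.5]
total shift mm [-5.200e+00  1.000e-01  1.522e+02] rot [ 0.001 -0.01  -0.001] rows>= 3
```

Emit:
carry_out(commands=[-2,0,40,0.001,-0.01,0,-2,0,40,0,0,0,0,0,40,0,0,0,0,0,20,0,0,0,0,0,3,0,0,0])

```text
time_s: 19.55
tcp_pos: [0.4608, 0.0418, 0.0559]
ee_rot: [[-1.0, 0.003, 0.001], [0.003, 1.0, 0.0], [-0.001, 0.0, -1.0]]
wrist_force: [-0.3, 1.1, -1.6]
gripper_width: 0.668
```

```bash
python3 - <<'E'
from h import *
go([.462,.045,.033],tool(0,0))
E
```

```text
t 19.55 tcp [0.4608 0.0418 0.0559] grip 58.1 F [-0.3  1.1 -1.6]
total shift mm [-1.1  3.2 22.9] rot [ 0.     0.001 -0.003] rows>= 1
```

Emit:
carry_out(commands=[-1,2,10,0,0.002,-0.003,0,0,8,0,0,0,0,0,2,0,0,0,0,0,1,0,0,0])

```text
time_s: 20.05
tcp_pos: [0.4634, 0.0439, 0.0357]
ee_rot: [[-1.0, 0.0, 0.004], [0.0, 1.0, 0.002], [-0.004, 0.002, -1.0]]
wrist_force: [0.3, -0.7, -1.9]
gripper_width: 0.663
```

Emit:
carry_out(commands=[0,0,1,0,0,0,0,0,1,0,0,0])

```text
time_s: 20.3
tcp_pos: [0.4638, 0.0441, 0.0342]
ee_rot: [[-1.0, -0.0, 0.005], [-0.0, 1.0, 0.002], [-0.005, 0.002, -1.0]]
wrist_force: [0.6, -0.1, -2.1]
gripper_width: 0.661
```

Emit:
carry_out(commands=[0,0,1,0,0,0,0,0,0.5,0,0,0])

```text
time_s: 20.55
tcp_pos: [0.464, 0.0442, 0.0328]
ee_rot: [[-1.0, -0.0, 0.005], [-0.0, 1.0, 0.003], [-0.005, 0.003, -1.0]]
wrist_force: [-0.1, -0.1, -1.5]
gripper_width: 0.665
```

Emit:
carry_out(commands=[0,0,1,0,0.004,0,0,0,0.5,0,0,0])

```text
time_s: 20.8
tcp_pos: [0.4641, 0.0443, 0.0316]
ee_rot: [[-1.0, -0.001, 0.001], [-0.001, 1.0, 0.003], [-0.001, 0.003, -1.0]]
wrist_force: [-0.9, -0.3, 5.0]
gripper_width: 0.666
```

Emit:
carry_out(commands=[0,0,1,0,0,0])

```text
time_s: 20.92
tcp_pos: [0.4641, 0.0443, 0.0315]
ee_rot: [[-1.0, -0.001, 0.001], [-0.001, 1.0, 0.002], [-0.001, 0.002, -1.0]]
wrist_force: [-5.1, 2.0, 13.7]
gripper_width: 0.667
```

Emit:
carry_out(commands=[0,0,-0.5,0,0,0,0,0,0,0,0,0,0,0,0,0,0,0], grip=80)

```text
time_s: 21.3
tcp_pos: [0.4649, 0.0446, 0.0325]
ee_rot: [[-1.0, -0.001, 0.003], [-0.001, 1.0, 0.003], [-0.003, 0.003, -1.0]]
wrist_force: [-0.0, -0.5, -0.7]
gripper_width: 0.886
```

Emit:
carry_out(commands=[0,0,-20,0,0,0,0,0,-40,0,0,0,0,0,-50,0,0,0,0,0,-55,0,0,0])

```text
time_s: 21.8
tcp_pos: [0.4618, 0.043, 0.197]
ee_rot: [[-1.0, -0.001, -0.009], [-0.001, 1.0, -0.002], [0.009, -0.002, -1.0]]
wrist_force: [1.9, 0.9, -0.2]
gripper_width: 0.918
```

```bash
python3 - <<'E'
from h import *
go2([.476,.228,.15],tool(-4.1,0),5)
E
```

```text
t 21.8 tcp [0.4618 0.043  0.197 ] grip 79.9 F [ 1.9  0.9 -0.2]
-2.9, 37.0, 9.3, -0.001, -0.002, 0.014,  max 37.0
-2.4, 37.1, 9.3, -0.001, -0.002, 0.014,  max 37.1
-1.8, 37.1, 9.3, -0.001, -0.002, 0.014,  max 37.1
-1.3, 37.1, 9.4, -0.001, -0.002, 0.014,  max 37.1
-0.7, 37.1, 9.4, -0.001, -0.002, 0.014,  max 37.1
```

Emit:
carry_out(commands=[-3,38,9,0,-0.002,0.014,-3,38,9,0,-0.002,0.014,-2,38,9,0,-0.002,0.014,-1,38,9,0,-0.002,0.014,0,38,0,0,0,0.014], grip=40)

```text
time_s: 22.42
tcp_pos: [0.4797, 0.2371, 0.1663]
ee_rot: [[-0.997, 0.076, 0.012], [0.076, 0.997, 0.003], [-0.011, 0.004, -1.0]]
wrist_force: [0.6, 0.3, 0.5]
gripper_width: 0.486
```

```bash
python3 - <<'E'
from h import *
a=cv2.imread('pics/top11.png')
cv2.imwrite('pics/top11a.png',cv2.resize(a[220:420,205:435],None,fx=3,fy=3,interpolation=cv2.INTER_CUBIC))
cv2.imwrite('pics/top11b.png',cv2.resize(a[190:410,0:170],None,fx=2.7,fy=2.7,interpolation=cv2.INTER_CUBIC))
go([.476,.228,.10],tool(-4.1,0))
E
```

```text
t 22.43 tcp [0.4797 0.2371 0.1663] grip 42.3 F [0.6 0.3 0.5]
total shift mm [ 3.8 -9.7 66.2] rot [ 0.004  0.011 -0.005] rows>= 2
```

View pics/top11a.png

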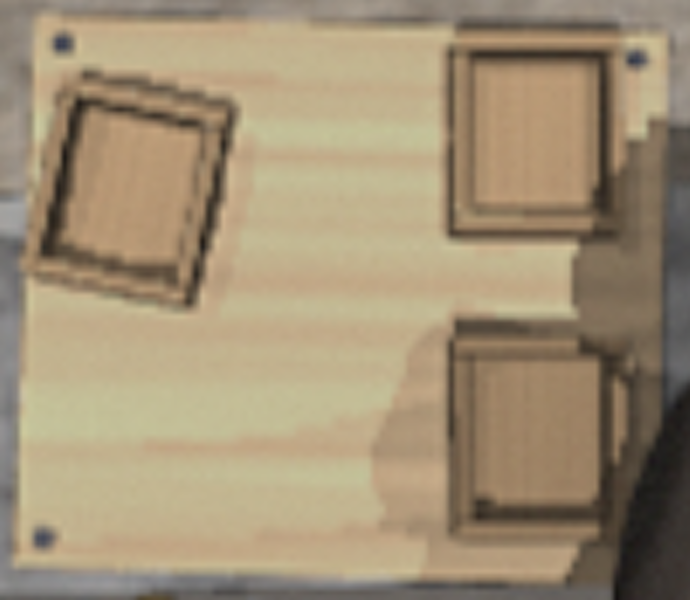

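View pics/top11b.png

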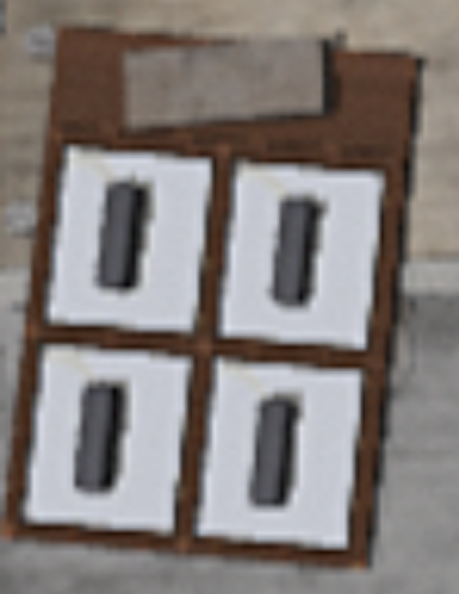

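```bash
python3 - <<'E'
from h import *
im=cv2.imread('pics/top0.png');c=im[180:280,145:220].astype(int)
w=(c.min(2)>185).astype(np.uint8)
d=((c.max(2)<110)&(c.max(2)-c.min(2)<20)).astype(np.uint8)
# plate+bar: close white
n,l,st,ce=cv2.connectedComponentsWithStats(w)
for i in range(1,n):
    if st[i,4]<150:continue
    cnt,_=cv2.findContours((l==i).astype(np.uint8),cv2.RETR_EXTERNAL,cv2.CHAIN_APPROX_NONE)
    # intensity-weighted min-area rect of upscaled mask
    x,y,ww,hh=st[i,:4]
    g=cv2.resize(im[180+y-4:180+y+hh+4,145+x-4:145+x+ww+4].min(2),None,fx=8,fy=8,interpolation=cv2.INTER_CUBIC)
    m=(g>150).astype(np.uint8);cn,_=cv2.findContours(m,cv2.RETR_EXTERNAL,cv2.CHAIN_APPROX_NONE);cc=max(cn,key=cv2.contourArea)
    r=cv2.minAreaRect(cc)
    px=lambda q:((np.array(q)+.5)/8-.5+np.array([145+x-4,180+y-4]))
    b=[onz('top',px(q),.014) for q in cv2.boxPoints(r)]
    ctr=onz('top',px(r[0]),.014)
    e=[np.linalg.norm(b[k]-b[k-1])*1000 for k in range(4)]
    v=b[1]-b[0]
    # bar: dark in plate
    bm=(g<110).astype(np.uint8);hull=np.zeros_like(m);cv2.fillPoly(hull,[cv2.convexHull(cc)],1);bm&=cv2.erode(hull,np.ones((25,25)))
    n2,l2,s2,c2=cv2.connectedComponentsWithStats(bm);k=1+np.argmax(s2[1:,4]) if n2>1 else None
    print('plate',ctr.round(4),np.round(e,1),'ang',[round(np.degrees(np.arctan2(*(b[k]-b[k-1])[1::-1])),1) for k in range(2)], 'bar',onz('top',px(c2[k]),.036).round(4) if k else None)
E
```

```text
plate [0.5568 0.2932 0.014 ] [57.7 69.  58.  68.9] ang [np.float64(84.5), np.float64(-4.0)] bar [0.557  0.2898 0.036 ]
plate [0.5521 0.2254 0.014 ] [57.7 68.7 58.1 68.6] ang [np.float64(85.0), np.float64(-3.8)] bar [0.5518 0.2229 0.036 ]
plate [0.4792 0.2991 0.014 ] [57.8 68.8 58.1 68.7] ang [np.float64(85.0), np.float64(-3.5)] bar [0.4797 0.2957 0.036 ]
plate [0.4744 0.2312 0.014 ] [57.7 68.5 58.1 68.4] ang [np.float64(85.1), np.float64(-3.8)] bar [0.4749 0.2287 0.036 ]
```

Emit:
carry_out(commands=[3,-6,25,0.004,0.011,-0.005,2,0,20,0,0,0,0,0,10,0,0,0])

```text
time_s: 22.8
tcp_pos: [0.4752, 0.2351, 0.1096]
ee_rot: [[-0.998, 0.067, 0.002], [0.067, 0.998, 0.002], [-0.002, 0.002, -1.0]]
wrist_force: [0.7, 0.3, 0.2]
gripper_width: 0.46
```

```bash
python3 - <<'E'
from h import *
go([.4744,.2312,.018],tool(-4.1,0))
for n in("side",):
    im=capture(n); cv2.imwrite(f"pics/{n}12.png",cv2.resize(im[80:280,190:370,::-1],None,fx=3,fy=3))
E
```

```text
t 22.8 tcp [0.4752 0.2351 0.1096] grip 40.0 F [0.7 0.3 0.2]
total shift mm [ 0.6 -4.1 91.6] rot [0.002 0.002 0.004] rows>= 2
```

View pics/side12.png

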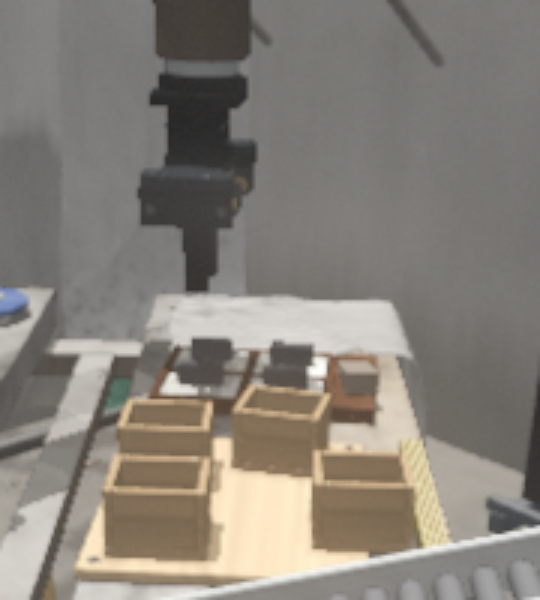

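All four boxes stand on the board, and the gripper is above the front-right lid at about (200, 280). Descending to the bar.

Emit:
carry_out(commands=[0,-3,25,0.002,0.002,0.004,0,0,25,0,0,0,0,0,20,0,0,0,0,0,5,0,0,0])

```text
time_s: 23.35
tcp_pos: [0.4769, 0.2324, 0.0341]
ee_rot: [[-0.997, 0.072, 0.003], [0.072, 0.997, 0.002], [-0.002, 0.002, -1.0]]
wrist_force: [1.3, 0.1, 1.0]
gripper_width: 0.456
```

```bash
python3 - <<'E'
from h import *
go([.4744,.2312,.018],tool(-4.1,0))
E
```

```text
t 23.35 tcp [0.4769 0.2324 0.0341] grip 39.7 F [1.3 0.1 1. ]
total shift mm [ 2.4 -1.4 16.1] rot [ 0.002  0.002 -0.   ] rows>= 1
```

Emit:
carry_out(commands=[2,-1,8,0.002,0.002,0,1,0,5,0,0,0,0,0,1.5,0,0,0])

```text
time_s: 23.72
tcp_pos: [0.4749, 0.2324, 0.0205]
ee_rot: [[-0.997, 0.072, 0.003], [0.072, 0.997, 0.002], [-0.003, 0.002, -1.0]]
wrist_force: [-0.1, -0.9, 0.6]
gripper_width: 0.458
```

```bash
python3 - <<'E'
from h import *
go([.4744,.2312,.018],tool(-4.1,0))
im=capture("side"); cv2.imwrite(f"pics/side13.png",cv2.resize(im[120:240,210:330,::-1],None,fx=5,fy=5))
E
```

```text
t 23.73 tcp [0.4749 0.2324 0.0205] grip 39.8 F [-0.1 -0.9  0.6]
total shift mm [ 0.5 -1.2  2.5] rot [ 0.002  0.003 -0.   ] rows>= 1
```

View pics/side13.png

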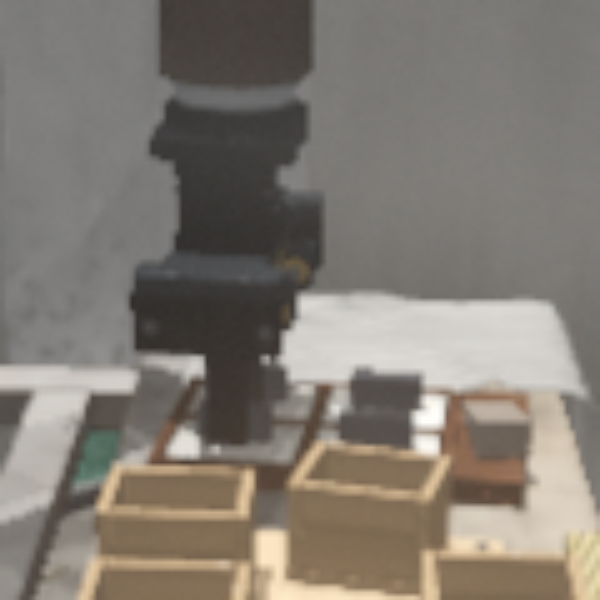

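The finger straddles the bar at (230, 410). I'll lower 2 mm and close.

Emit:
carry_out(commands=[0.5,-1,1.5,0.002,0.002,0,0,0,0.5,0,0,0])

```text
time_s: 24.02
tcp_pos: [0.4747, 0.2317, 0.019]
ee_rot: [[-0.997, 0.072, 0.002], [0.072, 0.997, 0.001], [-0.002, 0.001, -1.0]]
wrist_force: [-0.8, 0.3, 0.4]
gripper_width: 0.46
```

Emit:
carry_out(commands=[0,0,0,0,0,0,0,0,0,0,0,0,0,0,0,0,0,0,0,0,0,0,0,0], grip=4)

```text
time_s: 24.52
tcp_pos: [0.4748, 0.2317, 0.0193]
ee_rot: [[-0.997, 0.072, 0.002], [0.072, 0.997, 0.001], [-0.002, 0.001, -1.0]]
wrist_force: [0.3, 0.4, 1.4]
gripper_width: 0.139
```

Emit:
carry_out(commands=[0,0,-4,0,0,0,0,0,-8,0,0,0,0,0,-15,0,0,0,0,0,-20,0,0,0,0,0,-30,0,0,0])

```text
time_s: 25.15
tcp_pos: [0.4733, 0.2306, 0.0985]
ee_rot: [[-0.997, 0.072, -0.002], [0.072, 0.997, -0.002], [0.002, -0.002, -1.0]]
wrist_force: [-0.2, 0.3, -1.2]
gripper_width: 0.135
```

```bash
python3 - <<'E'
from h import *
go([.4641,.0443,.12],tool(0,0))
im=capture("side"); cv2.imwrite(f"pics/side14.png",cv2.resize(im[120:240,210:330,::-1],None,fx=5,fy=5))
E
```

```text
t 25.15 tcp [0.4733 0.2306 0.0985] grip 11.8 F [-0.2  0.3 -1.2]
total shift mm [  -4.2 -186.5  -21. ] rot [-0.002 -0.002 -0.072] rows>= 4
```

View pics/side14.png

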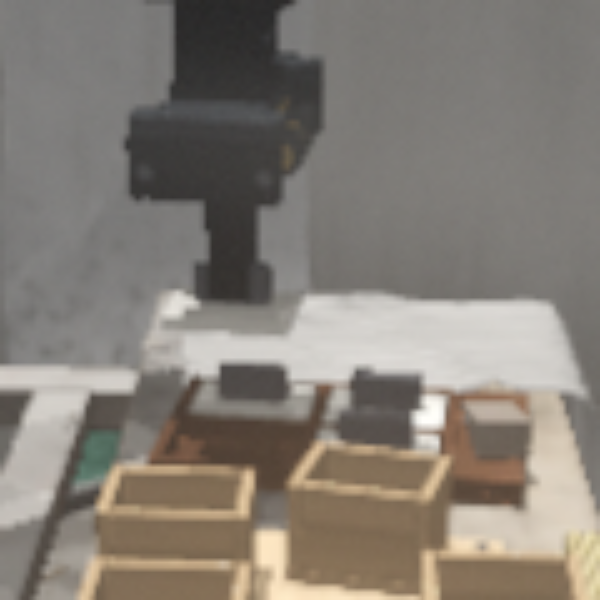

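The lid is held level, and its pocket is empty at (250, 440). I'll look from the top to measure the box rims.

```bash
python3 - <<'E'
from h import *
im=capture("top")[:,:,::-1]; cv2.imwrite("pics/top15raw.png",im); cv2.imwrite(f"pics/top15.png",cv2.resize(im[180:295,225:355],None,fx=5,fy=5,interpolation=cv2.INTER_CUBIC))
E
```

```text
(no output)
```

View pics/top15.png

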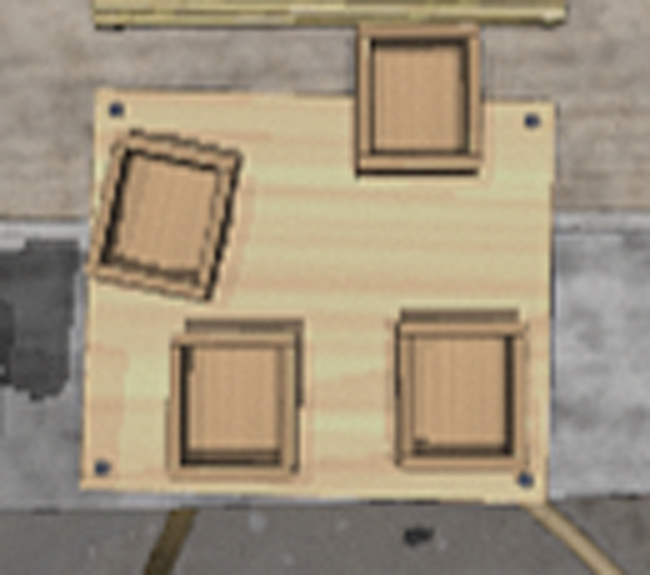

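The top view shows that box 1 has been knocked: it now stands at (418, 98), overhanging the board's back edge. Box 4 is at (167, 215), box 3 at (235, 405) and box 2 at (462, 393), all unchanged. I'll zoom in on the rims to measure them.

```bash
python3 - <<'E'
from h import *
im=cv2.imread("pics/top15raw.png")
def z(x0,y0,x1,y1,f,n):
    c=cv2.resize(im[y0:y1,x0:x1],None,fx=f,fy=f,interpolation=cv2.INTER_CUBIC)
    c=cv2.convertScaleAbs(c,alpha=1.2)
    for k in range(0,c.shape[1],5*f): cv2.putText(c,str(x0+k//f),(k,10),0,.35,(0,0,255));cv2.line(c,(k,0),(k,4),(0,0,255))
    for k in range(0,c.shape[0],5*f): cv2.putText(c,str(y0+k//f),(0,k+4),0,.35,(0,0,255))
    return c
a=z(255,240,290,280,14,'');b=z(300,238,335,278,14,'')
cv2.imwrite('pics/z1.png',a);cv2.imwrite('pics/z2.png',b)
cv2.imwrite('pics/z3.png',z(290,180,325,220,14,''));cv2.imwrite('pics/z4.png',z(240,203,278,243,14,''))
E
```

```text
(no output)
```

View pics/z1.png

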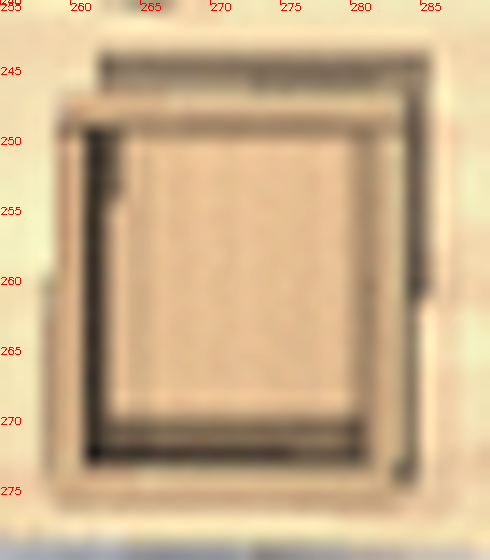

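View pics/z2.png

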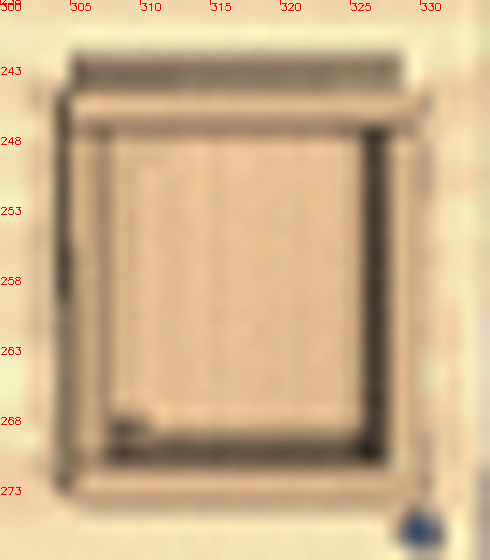

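View pics/z3.png

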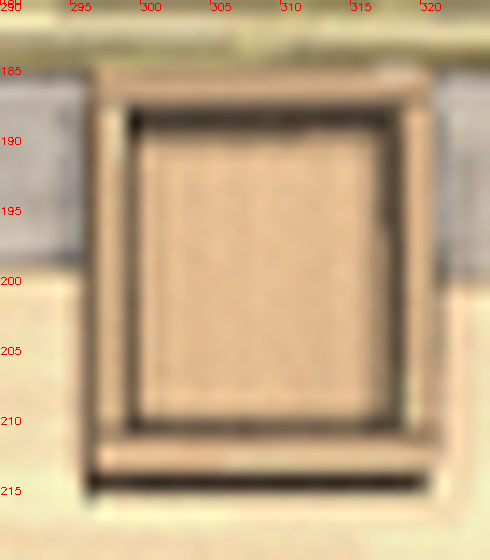

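View pics/z4.png

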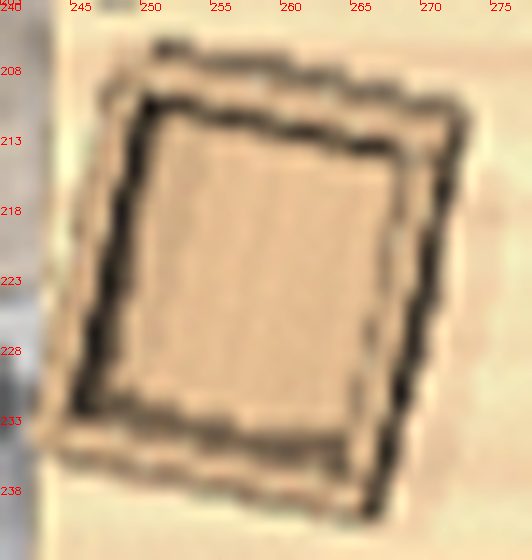

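```bash
python3 - <<'E'
from h import *
for n,c in dict(b3=(270.8,260.3),b2=(316.8,258.4),b1=(308.4,198.8),b4=(256.9,222.8)).items(): print(n,onz('top',c,.06).round(4))
q=[onz('top',(240+x/14-.5,203+y/14-.5),.06) for x,y in((145,95),(405,148),(352,480),(75,415))]
print('b4 mean',np.mean(q,0).round(4))
for a,b in((3,0),(2,1)):v=q[b]-q[a];print(np.linalg.norm(v),np.degrees(np.arctan2(v[1],v[0])))
for a,b in((1,0),(2,3)):v=q[b]-q[a];print(np.linalg.norm(v),np.degrees(np.arctan2(v[1],v[0]))-90)
im=capture("side")[:,:,::-1]; cv2.imwrite(f"pics/side16.png",cv2.resize(im[190:300,210:340],None,fx=5,fy=5,interpolation=cv2.INTER_CUBIC))
E
```

```text
b3 [0.4647 0.045  0.06  ]
b2 [ 0.4705 -0.0609  0.06  ]
b1 [ 0.6086 -0.0406  0.06  ]
b4 [0.551  0.0786 0.06  ]
b4 mean [0.5511 0.0785 0.06  ]
0.05451796216495618 -11.175399627301124
0.05588033259289992 -8.134716000344904
0.04428078991432213 -10.914299620426135
0.04725689055746549 -12.487254915123302
```

View pics/side16.png

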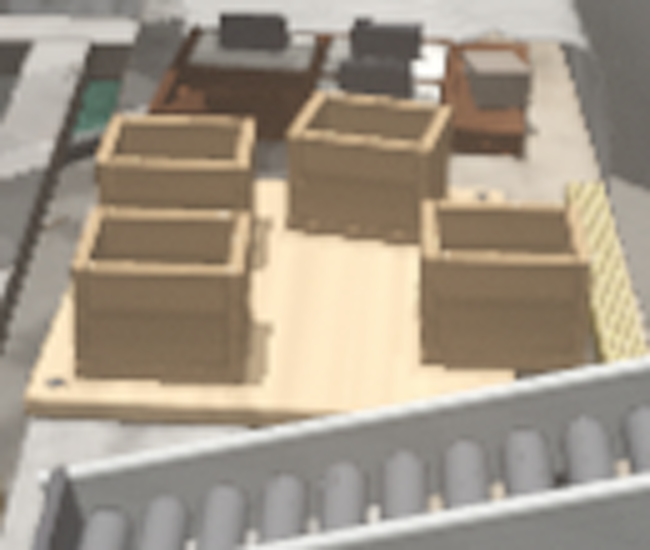

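Camera and robot agree to about 1 mm: box 3 reads (0.4647, 0.0450) against the placed (0.4641, 0.0443). Box 1 is upright at (0.609, -0.041) and just clear of the rule, so I'll fetch it back afterwards. First this lid goes onto box 3.

Emit:
carry_out(commands=[-1,-37,-2,0,0,-0.015,-1,-37,-2,0,0,-0.015,0,-37,-2,0,0,-0.015,1,-37,-2,0,0,-0.015,1,-37,0,0,0,-0.012])

```text
time_s: 25.92
tcp_pos: [0.4644, 0.043, 0.1056]
ee_rot: [[-1.0, -0.006, -0.002], [-0.006, 1.0, 0.001], [0.002, 0.001, -1.0]]
wrist_force: [1.5, -0.3, -0.2]
gripper_width: 0.132
```

```bash
python3 - <<'E'
from h import *
go([.4648,.0446,.08],tool(0,0))
E
```

```text
t 25.93 tcp [0.4644 0.043  0.1056] grip 11.5 F [ 1.5 -0.3 -0.2]
total shift mm [-0.5  1.6 25.6] rot [ 0.001 -0.002  0.006] rows>= 1
```

Emit:
carry_out(commands=[0,1.5,8,0.001,-0.002,0.006,0,0,8,0,0,0,0,0,4,0,0,0,0,0,0,0,0,0])

```text
time_s: 26.42
tcp_pos: [0.4625, 0.0433, 0.083]
ee_rot: [[-1.0, 0.002, -0.004], [0.002, 1.0, -0.001], [0.004, -0.001, -1.0]]
wrist_force: [-0.2, 0.2, -1.3]
gripper_width: 0.131
```

```bash
python3 - <<'E'
from h import *
go([.4648,.0446,.0745],tool(0,0))
im=capture("side")[:,:,::-1]; cv2.imwrite(f"pics/side17.png",cv2.resize(im[160:270,210:340],None,fx=5,fy=5,interpolation=cv2.INTER_CUBIC))
E
```

```text
t 26.43 tcp [0.4625 0.0433 0.083 ] grip 11.4 F [-0.2  0.2 -1.3]
total shift mm [-2.3  1.4  8.5] rot [-0.001 -0.004 -0.002] rows>= 1
```

View pics/side17.png

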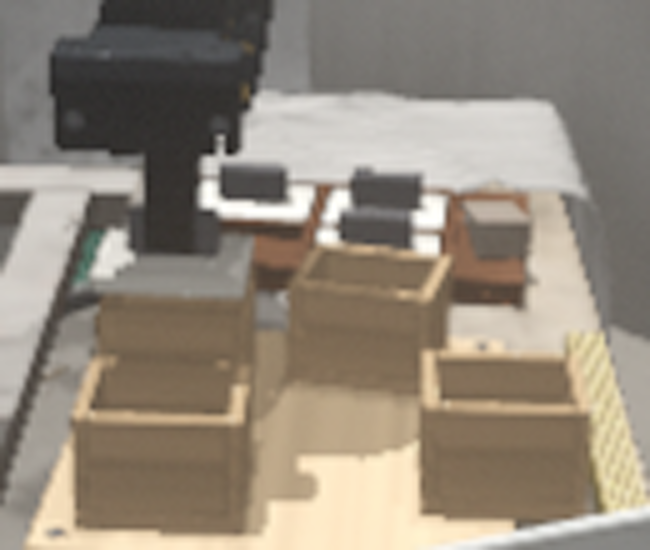

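The lid hovers level about 8 mm above box 3, at (180, 275). I'll correct sideways and set it down gently.

Emit:
carry_out(commands=[-2,1.4,3,0,-0.004,-0.002,0,0,2,0,0,0])

```text
time_s: 26.72
tcp_pos: [0.4654, 0.0456, 0.0783]
ee_rot: [[-1.0, -0.001, 0.002], [-0.001, 1.0, -0.001], [-0.002, -0.001, -1.0]]
wrist_force: [-0.6, 0.4, -1.5]
gripper_width: 0.133
```

```bash
python3 - <<'E'
from h import *
go([.4648,.0446,.0745],tool(0,0))
E
```

```text
t 26.73 tcp [0.4654 0.0456 0.0783] grip 11.6 F [-0.6  0.4 -1.5]
total shift mm [ 0.6 -1.   3.8] rot [-0.001  0.002  0.001] rows>= 1
```

Emit:
carry_out(commands=[0.5,-0.8,1.5,0,0.002,0.001,0,0,1,0,0,0])

```text
time_s: 26.98
tcp_pos: [0.4649, 0.0449, 0.0757]
ee_rot: [[-1.0, -0.0, -0.0], [-0.0, 1.0, -0.001], [0.0, -0.001, -1.0]]
wrist_force: [-0.5, -0.5, -1.9]
gripper_width: 0.135
```

Emit:
carry_out(commands=[0,0,1,0,0,0,0,0,0.5,0,0,0])

```text
time_s: 27.22
tcp_pos: [0.4648, 0.0448, 0.0743]
ee_rot: [[-1.0, -0.0, -0.0], [-0.0, 1.0, -0.001], [0.0, -0.001, -1.0]]
wrist_force: [-1.5, -0.3, 2.4]
gripper_width: 0.138
```

Emit:
carry_out(commands=[0,0,1,0,0,0])

```text
time_s: 27.35
tcp_pos: [0.4649, 0.0448, 0.0742]
ee_rot: [[-1.0, -0.001, -0.0], [-0.001, 1.0, -0.001], [0.0, -0.001, -1.0]]
wrist_force: [-4.0, 1.8, 11.1]
gripper_width: 0.132
```

Contact came at the expected height of 0.0743. Releasing.

Emit:
carry_out(commands=[0,0,-0.5,0,0,0,0,0,0,0,0,0,0,0,0,0,0,0], grip=36)

```text
time_s: 27.72
tcp_pos: [0.4656, 0.0451, 0.0753]
ee_rot: [[-1.0, -0.001, 0.002], [-0.001, 1.0, -0.0], [-0.002, -0.0, -1.0]]
wrist_force: [-0.2, -0.1, -0.1]
gripper_width: 0.373
```

Emit:
carry_out(commands=[0,0,-15,0,0,0,0,0,-30,0,0,0,0,0,-40,0,0,0])

```text
time_s: 28.1
tcp_pos: [0.4633, 0.0441, 0.1589]
ee_rot: [[-1.0, -0.0, -0.007], [-0.0, 1.0, -0.004], [0.007, -0.004, -1.0]]
wrist_force: [0.1, 0.1, -1.0]
gripper_width: 0.412
```

```bash
python3 - <<'E'
from h import *
go2([.6086,-.041,.15],tool(0,0),4)
im=capture("side")[:,:,::-1]; cv2.imwrite(f"pics/side18.png",cv2.resize(im[160:270,210:340],None,fx=5,fy=5,interpolation=cv2.INTER_CUBIC))
E
```

```text
t 28.1 tcp [0.4633 0.0441 0.1589] grip 35.9 F [ 0.1  0.1 -1. ]
-36.3, -21.3, 2.1, -0.001, -0.002, 0.000,  max 36.3
-36.3, -21.3, 2.1, -0.001, -0.002, 0.000,  max 36.3
-36.3, -21.3, 2.1, -0.001, -0.002, 0.000,  max 36.3
-36.3, -21.3, 2.2, -0.001, -0.002, 0.000,  max 36.3
```

View pics/side18.png

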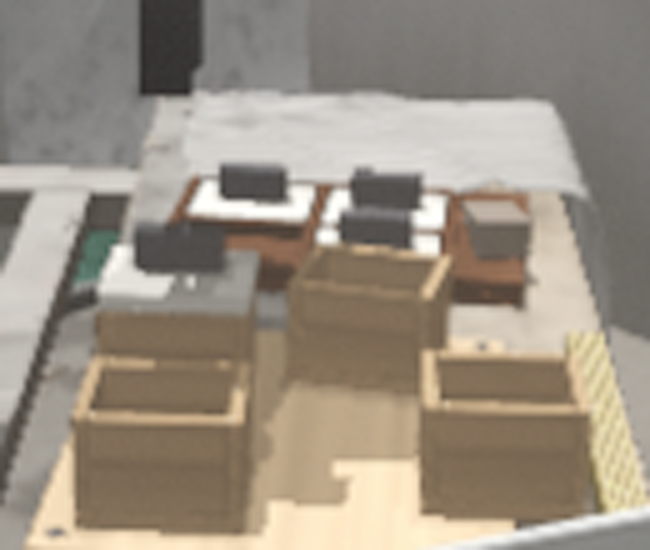

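The lid lies flush on box 3 at (175, 275). Next, back to the displaced box 1.

Emit:
carry_out(commands=[-37,-22,1,-0.001,-0.002,0,-37,-22,1,-0.001,-0.002,0,-37,-22,1,0,-0.002,0,-36,-21,1,0,0,0,0,0,0,0,0,0], grip=80)

```text
time_s: 28.78
tcp_pos: [0.6197, -0.0435, 0.1631]
ee_rot: [[-1.0, -0.004, 0.016], [-0.004, 1.0, 0.003], [-0.016, 0.003, -1.0]]
wrist_force: [-1.3, -0.2, -0.6]
gripper_width: 0.871
```

```bash
python3 - <<'E'
from h import *
go([.6086,-.0408,.10],tool(0,0))
E
```

```text
t 28.77 tcp [ 0.6197 -0.0435  0.1631] grip 75.8 F [-1.3 -0.2 -0.6]
total shift mm [12.1  2.5 62.9] rot [0.003 0.016 0.004] rows>= 2
```

Emit:
carry_out(commands=[8,2.5,30,0.003,0.016,0.004,3,0,25,0,0,0,0,0,5,0,0,0,0,0,0,0,0,0])

```text
time_s: 29.28
tcp_pos: [0.6076, -0.0402, 0.1015]
ee_rot: [[-1.0, -0.0, -0.001], [-0.0, 1.0, 0.0], [0.001, 0.0, -1.0]]
wrist_force: [0.2, 0.2, -0.2]
gripper_width: 0.919
```

```bash
python3 - <<'E'
from h import *
go([.6086,-.0408,.034],tool(0,0))
im=capture("side")[:,:,::-1]; cv2.imwrite(f"pics/side19.png",cv2.resize(im[160:270,210:340],None,fx=5,fy=5,interpolation=cv2.INTER_CUBIC))
E
```

```text
t 29.27 tcp [ 0.6076 -0.0402  0.1015] grip 80.0 F [ 0.2  0.2 -0.2]
total shift mm [-1.1 -0.6 67.5] rot [ 0.    -0.001  0.   ] rows>= 2
```

View pics/side19.png

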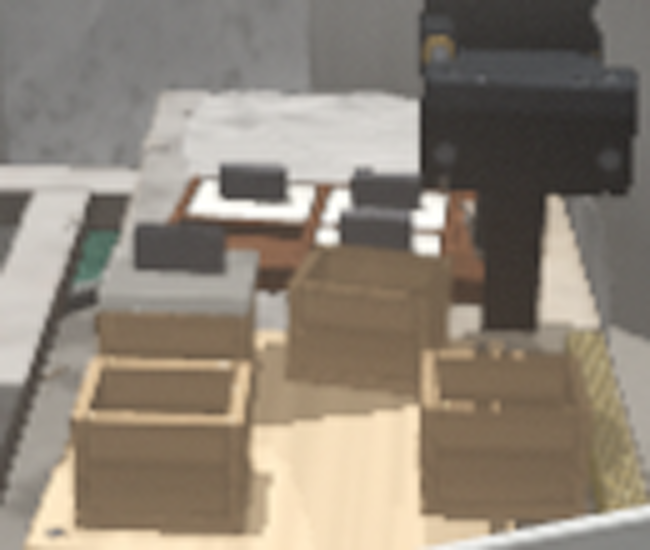

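The fingers are centred over box 1. Going down and gripping.

Emit:
carry_out(commands=[-1,-0.5,25,0,0,0,0,0,20,0,0,0,0,0,15,0,0,0,0,0,2,0,0,0])

```text
time_s: 29.82
tcp_pos: [0.6126, -0.0396, 0.0436]
ee_rot: [[-1.0, -0.001, 0.011], [-0.001, 1.0, 0.001], [-0.011, 0.001, -1.0]]
wrist_force: [0.7, 0.7, -0.1]
gripper_width: 0.92
```

```bash
python3 - <<'E'
from h import *
go([.6086,-.0408,.036],tool(0,0))
E
```

```text
t 29.82 tcp [ 0.6126 -0.0396  0.0436] grip 80.0 F [ 0.7  0.7 -0.1]
total shift mm [ 4.1 -1.2  7.6] rot [0.001 0.011 0.001] rows>= 1
```

Emit:
carry_out(commands=[3.5,-1,5,0.001,0.011,0.001,0.5,0,2,0,0,0])

```text
time_s: 30.08
tcp_pos: [0.6095, -0.0405, 0.0377]
ee_rot: [[-1.0, -0.001, 0.002], [-0.001, 1.0, 0.001], [-0.002, 0.001, -1.0]]
wrist_force: [-0.7, 0.0, -0.5]
gripper_width: 0.921
```

Emit:
carry_out(commands=[0,0,0,0,0,0,0,0,0,0,0,0,0,0,0,0,0,0,0,0,0,0,0,0], grip=50)

```text
time_s: 30.58
tcp_pos: [0.6101, -0.0406, 0.0387]
ee_rot: [[-1.0, -0.001, 0.003], [-0.001, 1.0, 0.001], [-0.003, 0.001, -1.0]]
wrist_force: [0.3, 1.3, -1.4]
gripper_width: 0.663
```

Emit:
carry_out(commands=[0,0,-4,0,0,0,0,0,-8,0,0,0,0,0,-12,0,0,0,0,0,-12,0,0,0])

```text
time_s: 31.08
tcp_pos: [0.609, -0.0407, 0.0758]
ee_rot: [[-1.0, -0.001, 0.001], [-0.001, 1.0, 0.001], [-0.001, 0.001, -1.0]]
wrist_force: [0.5, -0.7, -0.9]
gripper_width: 0.66
```

```bash
python3 - <<'E'
from h import *
go([.568,-.052,.06],tool(0,0))
im=capture("side")[:,:,::-1]; cv2.imwrite(f"pics/side20.png",cv2.resize(im[160:270,210:340],None,fx=5,fy=5,interpolation=cv2.INTER_CUBIC))
E
```

```text
t 31.07 tcp [ 0.609  -0.0407  0.0758] grip 57.5 F [ 0.5 -0.7 -0.9]
total shift mm [ 41.  -11.3  15.7] rot [0.001 0.001 0.001] rows>= 1
```

View pics/side20.png

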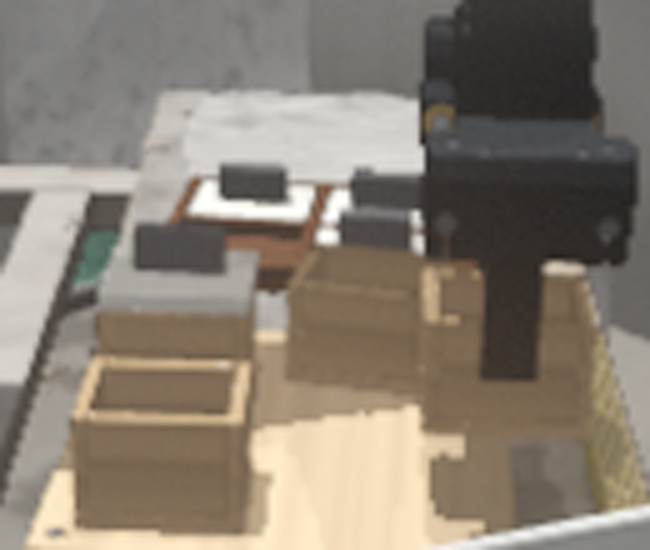

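Box 1 is held level. Moving it back onto the board.

Emit:
carry_out(commands=[20,-5,0,0,0,0,15,-5,5,0,0,0,5,-1,5,0,0,0,0,0,5,0,0,0,0,0,3,0,0,0])

```text
time_s: 31.75
tcp_pos: [0.5722, -0.0513, 0.062]
ee_rot: [[-1.0, -0.002, 0.011], [-0.002, 1.0, 0.002], [-0.011, 0.002, -1.0]]
wrist_force: [-0.1, 0.1, -0.9]
gripper_width: 0.664
```

```bash
python3 - <<'E'
from h import *
go([.568,-.052,.0387],tool(0,0))
E
```

```text
t 31.75 tcp [ 0.5722 -0.0513  0.062 ] grip 57.7 F [-0.1  0.1 -0.9]
total shift mm [ 4.4 -0.7 23.2] rot [0.002 0.011 0.002] rows>= 1
```

Emit:
carry_out(commands=[2,0,10,0.002,0.011,0.002,1,0,7,0,0,0,0,0,2,0,0,0])

```text
time_s: 32.12
tcp_pos: [0.5697, -0.051, 0.0409]
ee_rot: [[-1.0, 0.0, -0.001], [0.0, 1.0, -0.001], [0.001, -0.001, -1.0]]
wrist_force: [-0.8, 0.1, -0.9]
gripper_width: 0.665
```

Emit:
carry_out(commands=[0,0,1.5,0,0,0,0,0,0.5,0,0,0])

```text
time_s: 32.38
tcp_pos: [0.5697, -0.0511, 0.0388]
ee_rot: [[-1.0, -0.0, -0.002], [-0.0, 1.0, -0.001], [0.002, -0.001, -1.0]]
wrist_force: [-2.6, -0.7, 1.4]
gripper_width: 0.662
```

Emit:
carry_out(commands=[0,0,1,0,0.002,0,0,0,0.5,0,0,0])

```text
time_s: 32.62
tcp_pos: [0.5699, -0.051, 0.0389]
ee_rot: [[-1.0, -0.001, -0.003], [-0.001, 1.0, -0.001], [0.003, -0.001, -1.0]]
wrist_force: [-0.6, -0.2, 0.7]
gripper_width: 0.668
```

Emit:
carry_out(commands=[0,0,1,0,-0.002,0])

```text
time_s: 32.75
tcp_pos: [0.5698, -0.0511, 0.0387]
ee_rot: [[-1.0, -0.001, -0.001], [-0.001, 1.0, -0.001], [0.001, -0.001, -1.0]]
wrist_force: [-4.3, 1.1, 7.9]
gripper_width: 0.658
```

Emit:
carry_out(commands=[0,0,0,0,0,0,0,0,0,0,0,0,0,0,0,0,0,0], grip=80)

```text
time_s: 33.12
tcp_pos: [0.5709, -0.051, 0.0389]
ee_rot: [[-1.0, -0.001, 0.002], [-0.001, 1.0, -0.001], [-0.002, -0.001, -1.0]]
wrist_force: [-0.2, -0.3, -0.6]
gripper_width: 0.886
```

Emit:
carry_out(commands=[0,0,-20,0,0,0,0,0,-40,0,0,0,0,0,-50,0,0,0])

```text
time_s: 33.5
tcp_pos: [0.5681, -0.0513, 0.1462]
ee_rot: [[-1.0, -0.0, -0.009], [-0.0, 1.0, -0.002], [0.009, -0.002, -1.0]]
wrist_force: [1.9, 0.5, 0.0]
gripper_width: 0.919
```

```bash
python3 - <<'E'
from h import *
go2([.5521,.2254,.12],tool(-4.1,0),6)
im=capture("side")[:,:,::-1]; cv2.imwrite(f"pics/side21.png",cv2.resize(im[160:270,210:340],None,fx=5,fy=5,interpolation=cv2.INTER_CUBIC))
E
```

```text
t 33.5 tcp [ 0.5681 -0.0513  0.1462] grip 79.9 F [1.9 0.5 0. ]
2.6, 46.1, 4.3, -0.000, -0.002, 0.012,  max 46.1
3.2, 46.1, 4.3, -0.000, -0.002, 0.012,  max 46.1
3.7, 46.0, 4.3, -0.000, -0.002, 0.012,  max 46.0
4.3, 46.0, 4.3, -0.000, -0.002, 0.012,  max 46.0
4.8, 45.9, 4.3, -0.000, -0.002, 0.012,  max 45.9
5.4, 45.9, 4.4, -0.000, -0.002, 0.012,  max 45.9
```

View pics/side21.png

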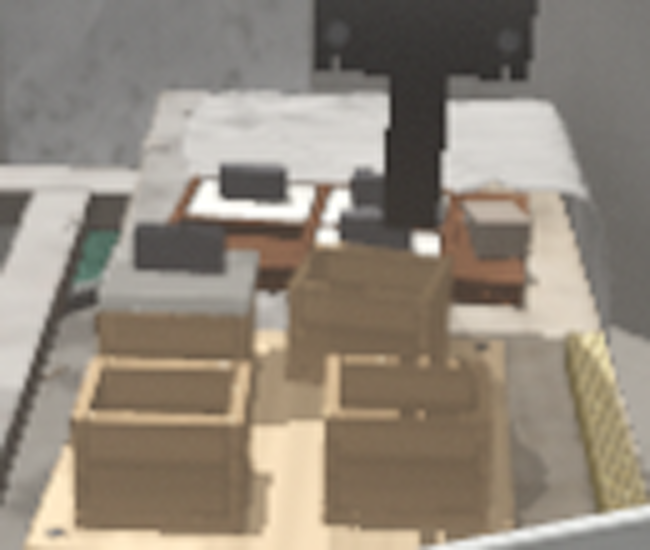

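Box 1 is back on the board and upright at (410, 440). Now the back-right lid, with the grip narrowed to 36.

Emit:
carry_out(commands=[3,46,2,0,-0.002,0.012,3,46,2,0,-0.002,0.012,4,46,2,0,-0.002,0.012,4,46,2,0,-0.002,0.012,5,46,2,0,0,0.012], grip=40)

```text
time_s: 34.17
tcp_pos: [0.5619, 0.1831, 0.1462]
ee_rot: [[-0.998, 0.066, 0.022], [0.066, 0.998, -0.0], [-0.022, 0.001, -1.0]]
wrist_force: [-0.4, -0.1, -0.6]
gripper_width: 0.49
```

Emit:
carry_out(commands=[5,40,2,0,0,0.012,0,0,0,0,0,0])

```text
time_s: 34.42
tcp_pos: [0.5592, 0.2278, 0.1432]
ee_rot: [[-0.997, 0.075, 0.023], [0.075, 0.997, 0.0], [-0.023, 0.002, -1.0]]
wrist_force: [-0.4, -0.6, 0.4]
gripper_width: 0.462
```

```bash
python3 - <<'E'
from h import *
go([.5521,.2254,.08],tool(-4.1,0))
E
```

```text
t 34.42 tcp [0.5592 0.2278 0.1432] grip 40.2 F [-0.4 -0.6  0.4]
total shift mm [ 8.4 -3.  63. ] rot [ 0.002  0.023 -0.003] rows>= 2
```

Emit:
carry_out(commands=[5,-3,30,0.002,0.023,-0.003,3,0,25,0,0,0,1,0,10,0,0,0])

```text
time_s: 34.8
tcp_pos: [0.5514, 0.2248, 0.0771]
ee_rot: [[-0.997, 0.072, 0.001], [0.072, 0.997, 0.001], [-0.001, 0.001, -1.0]]
wrist_force: [-0.8, -0.0, 0.0]
gripper_width: 0.46
```

```bash
python3 - <<'E'
from h import *
go([.5521,.2254,.019],tool(-4.1,0))
im=capture("side")[:,:,::-1]; cv2.imwrite(f"pics/side22.png",cv2.resize(im[120:240,210:340],None,fx=5,fy=5,interpolation=cv2.INTER_CUBIC))
E
```

```text
t 34.8 tcp [0.5514 0.2248 0.0771] grip 40.0 F [-0.8 -0.   0. ]
total shift mm [-0.6  0.6 58.1] rot [ 0.001  0.001 -0.   ] rows>= 1
```

View pics/side22.png

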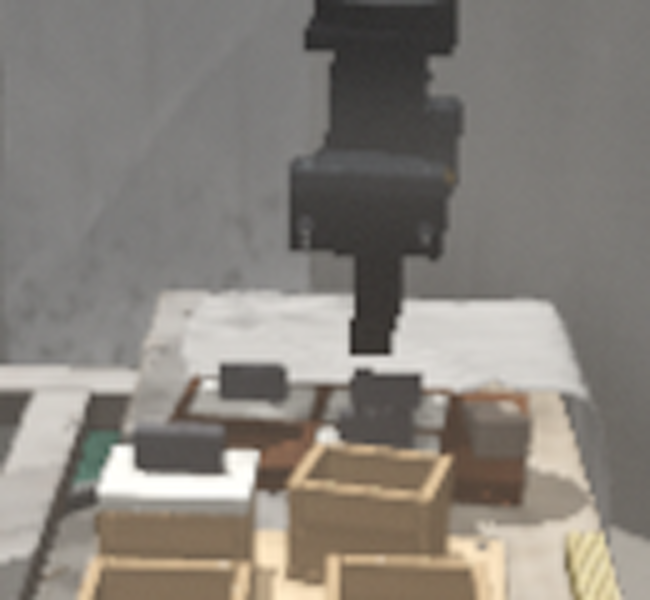

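The gripper is above the back-right bar and clear of the wedge. Descending.

Emit:
carry_out(commands=[0,0.5,22,0,0,0,1,0,18,0,0,0,1,0,8,0,0,0,0,0,2,0,0,0])

```text
time_s: 35.35
tcp_pos: [0.552, 0.225, 0.0283]
ee_rot: [[-0.997, 0.073, 0.006], [0.073, 0.997, 0.003], [-0.006, 0.004, -1.0]]
wrist_force: [0.0, -0.1, 0.3]
gripper_width: 0.458
```

```bash
python3 - <<'E'
from h import *
go([.5521,.2254,.019],tool(-4.1,0))
E
```

```text
t 35.35 tcp [0.552  0.225  0.0283] grip 39.8 F [ 0.  -0.1  0.3]
total shift mm [-0.   0.4  9.3] rot [ 0.004  0.006 -0.001] rows>= 1
```

Emit:
carry_out(commands=[0,0.4,6,0.004,0.006,0,0,0,2.5,0,0,0,0,0,0,0,0,0])

```text
time_s: 35.72
tcp_pos: [0.5532, 0.226, 0.021]
ee_rot: [[-0.997, 0.073, 0.002], [0.073, 0.997, 0.001], [-0.002, 0.001, -1.0]]
wrist_force: [-0.6, -0.7, -0.8]
gripper_width: 0.46
```

Emit:
carry_out(commands=[0,0,0,0,0,0,0,0,0,0,0,0,0,0,0,0,0,0,0,0,0,0,0,0], grip=4)

```text
time_s: 36.22
tcp_pos: [0.5534, 0.2261, 0.0216]
ee_rot: [[-0.997, 0.072, 0.003], [0.072, 0.997, 0.002], [-0.003, 0.002, -1.0]]
wrist_force: [0.0, -0.7, -0.0]
gripper_width: 0.134
```

Emit:
carry_out(commands=[0,0,-4,0,0,0,0,0,-8,0,0,0,0,0,-15,0,0,0,0,0,-25,0,0,0,0,0,-35,0,0,0])

```text
time_s: 36.85
tcp_pos: [0.5514, 0.2248, 0.1102]
ee_rot: [[-0.997, 0.073, -0.003], [0.073, 0.997, -0.002], [0.003, -0.002, -1.0]]
wrist_force: [0.8, -0.4, -1.2]
gripper_width: 0.135
```

```bash
python3 - <<'E'
from h import *
go([.551,.0785,.11],tool(-11,0))
im=capture("side")[:,:,::-1]; cv2.imwrite(f"pics/side23.png",cv2.resize(im[120:240,210:340],None,fx=5,fy=5,interpolation=cv2.INTER_CUBIC))
im=capture("top")[:,:,::-1]; cv2.imwrite("pics/top23raw.png",im); cv2.imwrite(f"pics/top23.png",cv2.resize(im[170:295,225:355],None,fx=5,fy=4.7,interpolation=cv2.INTER_CUBIC))
E
```

```text
t 36.85 tcp [0.5514 0.2248 0.1102] grip 11.7 F [ 0.8 -0.4 -1.2]
total shift mm [ -10.2 -146.     0.5] rot [-0.002 -0.002  0.119] rows>= 3
```

View pics/side23.png

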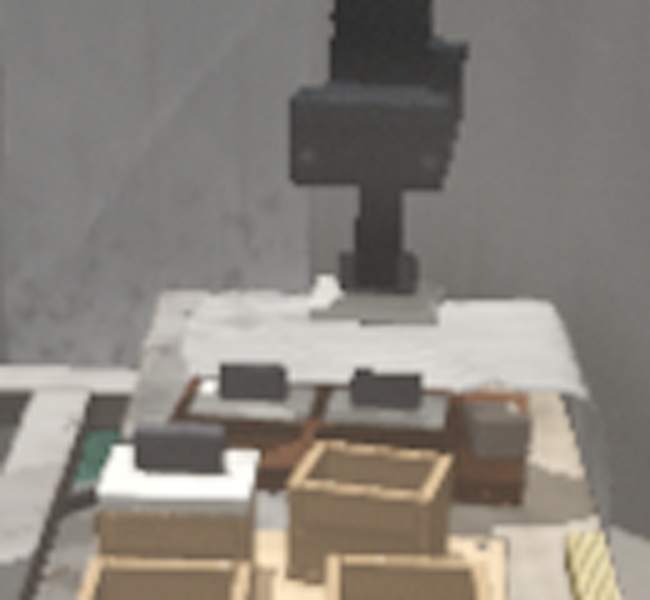

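View pics/top23.png

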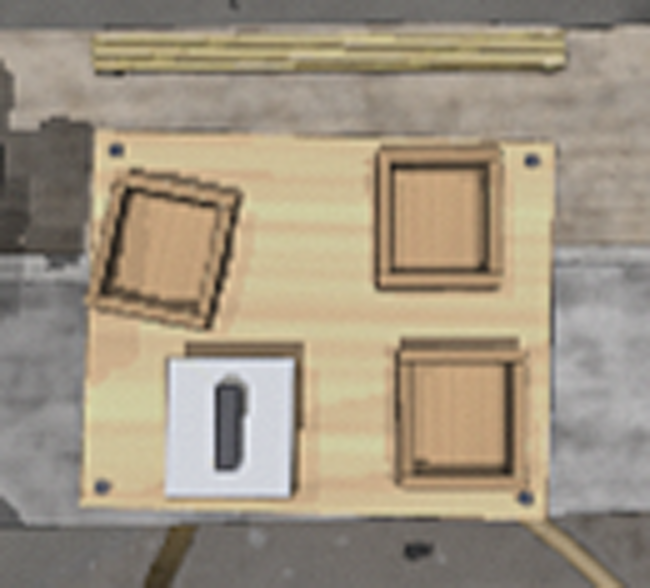

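Both views show the second lid held level, box 3's lid flush at (230, 425), and box 1 well inside the board at (438, 218). Box 4's yaw is about -11.5°, so that's the next target.

Emit:
carry_out(commands=[-2,-37,0,0,0,0.03,-2,-37,0,0,0,0.03,-3,-37,0,0,0,0.03,-3,-33,0,0,0,0.03,0,0,0,0,0,0])

```text
time_s: 37.58
tcp_pos: [0.5472, 0.0795, 0.1168]
ee_rot: [[-0.981, 0.193, 0.01], [0.193, 0.981, 0.007], [-0.009, 0.009, -1.0]]
wrist_force: [-0.1, 0.5, -1.2]
gripper_width: 0.134
```

```bash
python3 - <<'E'
from h import *
go([.5523,.0783,.085],tool(-11.5,0))
E
```

```text
t 37.58 tcp [0.5472 0.0795 0.1168] grip 11.6 F [-0.1  0.5 -1.2]
total shift mm [-4.9 -0.5 31.9] rot [0.009 0.009 0.006] rows>= 1
```

Emit:
carry_out(commands=[-2,-0.5,14,0.009,0.009,0.006,-1,0,10,0,0,0,0,0,4,0,0,0,0,0,0,0,0,0])

```text
time_s: 38.08
tcp_pos: [0.5505, 0.0805, 0.0862]
ee_rot: [[-0.98, 0.197, -0.002], [0.197, 0.98, -0.0], [0.002, -0.001, -1.0]]
wrist_force: [-0.2, -0.3, -1.3]
gripper_width: 0.133
```

```bash
python3 - <<'E'
from h import *
go([.5523,.0783,.0775],tool(-11.5,0))
im=capture("side")[:,:,::-1]; cv2.imwrite(f"pics/side24.png",cv2.resize(im[140:260,210:340],None,fx=5,fy=5,interpolation=cv2.INTER_CUBIC))
E
```

```text
t 38.08 tcp [0.5505 0.0805 0.0862] grip 11.6 F [-0.2 -0.3 -1.3]
total shift mm [-2.2 -1.8  8.7] rot [-0.001 -0.002  0.003] rows>= 1
```

View pics/side24.png

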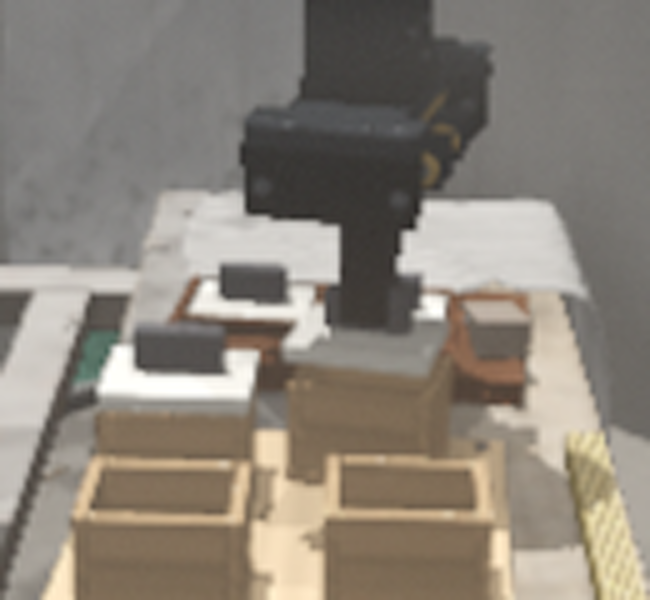

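The lid hovers over box 4, aligned with its turn. I'll correct and set it down; contact is expected at about 0.0766.

Emit:
carry_out(commands=[-2,-1.5,4,0,-0.002,0.003,0,0,2,0,0,0])

```text
time_s: 38.38
tcp_pos: [0.5528, 0.0791, 0.0806]
ee_rot: [[-0.98, 0.199, 0.002], [0.199, 0.98, -0.0], [-0.002, 0.0, -1.0]]
wrist_force: [0.3, 0.9, -1.0]
gripper_width: 0.131
```

```bash
python3 - <<'E'
from h import *
go([.5523,.0783,.0765],tool(-11.5,0))
E
```

```text
t 38.38 tcp [0.5528 0.0791 0.0806] grip 11.4 F [ 0.3  0.9 -1. ]
total shift mm [ 0.3 -0.8  4.1] rot [0.    0.002 0.   ] rows>= 1
```

Emit:
carry_out(commands=[0.3,-0.8,2,0,0.002,0,0,0,1,0,0,0])

```text
time_s: 38.62
tcp_pos: [0.5524, 0.0782, 0.0775]
ee_rot: [[-0.98, 0.2, 0.0], [0.2, 0.98, 0.0], [-0.0, 0.0, -1.0]]
wrist_force: [-0.8, 0.1, -1.4]
gripper_width: 0.133
```

Emit:
carry_out(commands=[0,0,1,0,0,0,0,0,0.5,0,0,0])

```text
time_s: 38.88
tcp_pos: [0.5525, 0.0782, 0.0766]
ee_rot: [[-0.98, 0.199, 0.001], [0.199, 0.98, 0.0], [-0.001, 0.0, -1.0]]
wrist_force: [-2.2, 0.2, 4.4]
gripper_width: 0.137
```

Emit:
carry_out(commands=[0,0,1,0,0,0])

```text
time_s: 39.0
tcp_pos: [0.5525, 0.0782, 0.0766]
ee_rot: [[-0.98, 0.199, 0.001], [0.199, 0.98, 0.0], [-0.001, 0.0, -1.0]]
wrist_force: [-3.1, -0.4, 7.9]
gripper_width: 0.138
```

Contact at 0.0766, as computed. I'll release, then go to the front-left lid at (0.4792, 0.2991).

Emit:
carry_out(commands=[0,0,-0.5,0,0,0,0,0,0,0,0,0,0,0,0,0,0,0], grip=36)

```text
time_s: 39.38
tcp_pos: [0.5532, 0.0784, 0.0774]
ee_rot: [[-0.98, 0.199, 0.003], [0.199, 0.98, 0.001], [-0.003, 0.001, -1.0]]
wrist_force: [-0.5, 0.0, 0.0]
gripper_width: 0.375
```

Emit:
carry_out(commands=[0,0,-15,0,0,0,0,0,-30,0,0,0,0,0,-30,0,0,0])

```text
time_s: 39.75
tcp_pos: [0.5519, 0.0778, 0.1535]
ee_rot: [[-0.98, 0.199, -0.002], [0.199, 0.98, -0.002], [0.002, -0.002, -1.0]]
wrist_force: [0.2, 0.4, 1.0]
gripper_width: 0.409
```

```bash
python3 - <<'E'
from h import *
go2([.4792,.2991,.12],tool(-4.1,0),5)
E
```

```text
t 39.75 tcp [0.5519 0.0778 0.1535] grip 35.6 F [0.2 0.4 1. ]
23.0, 40.5, 6.7, -0.000, -0.000, -0.026,  max 40.5
22.0, 41.1, 6.7, -0.000, -0.000, -0.026,  max 41.1
20.9, 41.6, 6.7, -0.000, -0.000, -0.026,  max 41.6
19.9, 42.1, 6.7, -0.000, -0.000, -0.026,  max 42.1
18.8, 42.6, 6.7, -0.000, -0.000, -0.026,  max 42.6
```

Emit:
carry_out(commands=[23,41,4,0,0,-0.026,22,41,4,0,0,-0.026,21,42,5,0,0,-0.026,20,42,5,0,0,-0.026,18,42,5,0,0,-0.026], grip=40)

```text
time_s: 40.38
tcp_pos: [0.483, 0.3045, 0.1402]
ee_rot: [[-0.997, 0.071, 0.013], [0.072, 0.997, 0.006], [-0.013, 0.007, -1.0]]
wrist_force: [0.8, -0.5, -0.6]
gripper_width: 0.461
```

```bash
python3 - <<'E'
from h import *
go([.4792,.2991,.07],tool(-4.1,0))
im=capture("side")[:,:,::-1]; cv2.imwrite(f"pics/side25.png",cv2.resize(im[140:260,210:340],None,fx=5,fy=5,interpolation=cv2.INTER_CUBIC))
im=capture("top")[:,:,::-1]; cv2.imwrite("pics/top25raw.png",im); cv2.imwrite(f"pics/top25.png",cv2.resize(im[170:295,225:355],None,fx=5,fy=4.7,interpolation=cv2.INTER_CUBIC))
E
```

```text
t 40.38 tcp [0.483  0.3045 0.1402] grip 40.1 F [ 0.8 -0.5 -0.6]
total shift mm [ 4.3 -6.2 70.1] rot [0.007 0.013 0.   ] rows>= 2
```

View pics/side25.png

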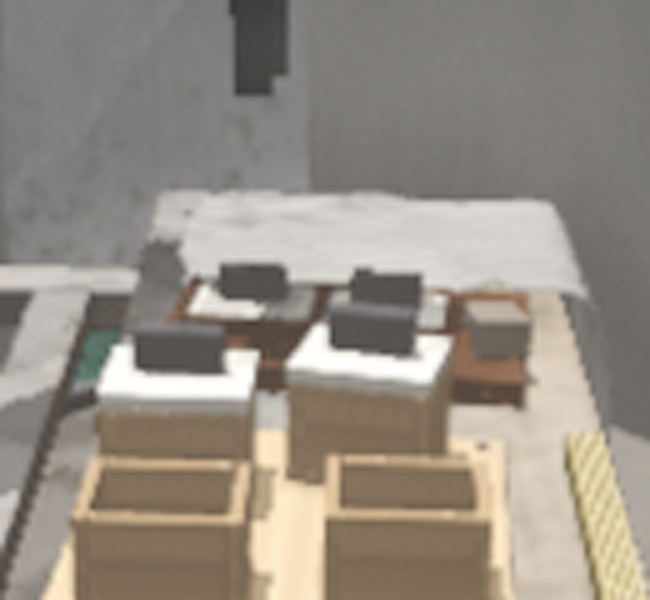

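View pics/top25.png

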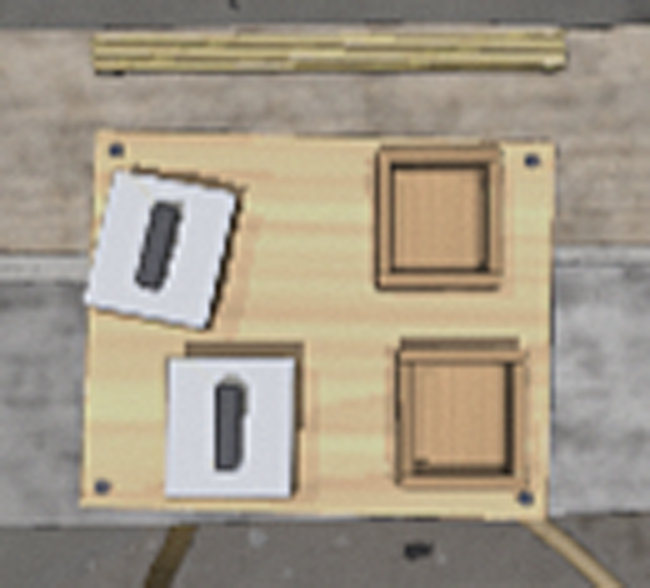

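Both lids look flush, on box 3 at (230, 425) and on box 4 at (165, 248). Going down on the front-left lid.

Emit:
carry_out(commands=[2,-5,30,0.007,0.013,0,2,-0.5,25,0,0,0,1,0,12,0,0,0])

```text
time_s: 40.85
tcp_pos: [0.4792, 0.3029, 0.075]
ee_rot: [[-0.998, 0.066, 0.004], [0.066, 0.998, 0.005], [-0.004, 0.005, -1.0]]
wrist_force: [-0.3, 0.4, 0.4]
gripper_width: 0.46
```

```bash
python3 - <<'E'
from h import *
go([.4792,.2991,.019],tool(-4.1,0))
im=cv2.imread('pics/top25raw.png')
def plates(im,x0,y0,x1,y1,z):
    out=[]
    c=im[y0:y1,x0:x1];w=(c.min(2)>170).astype(np.uint8)
    n,l,st,ce=cv2.connectedComponentsWithStats(w)
    for i in range(1,n):
        if st[i,4]<200:continue
        x,y,ww,hh=st[i,:4]
        g=cv2.resize(c[max(y-4,0):y+hh+4,max(x-4,0):x+ww+4].min(2),None,fx=8,fy=8,interpolation=cv2.INTER_CUBIC)
        cn,_=cv2.findContours((g>185).astype(np.uint8),cv2.RETR_EXTERNAL,cv2.CHAIN_APPROX_NONE);r=cv2.minAreaRect(max(cn,key=cv2.contourArea))
        px=lambda q:((np.array(q)+.5)/8-.5+np.array([x0+max(x-4,0),y0+max(y-4,0)]))
        b=[onz('top',px(q),z) for q in cv2.boxPoints(r)]
        print('plate',np.mean(b,0).round(4),[round(np.linalg.norm(b[k]-b[k-1])*1000,1) for k in range(2)],[round(np.degrees(np.arctan2(*(b[k]-b[k-1])[1::-1])),1) for k in range(2)])
plates(im,228,190,345,285,.069)
E
```

```text
t 40.85 tcp [0.4792 0.3029 0.075 ] grip 40.0 F [-0.3  0.4  0.4]
total shift mm [-0. -4. 56.] rot [0.005 0.004 0.006] rows>= 1
plate [0.5515 0.0794 0.069 ] [np.float64(57.7), np.float64(67.4)] [np.float64(78.3), np.float64(-11.2)]
plate [0.4644 0.0459 0.069 ] [np.float64(57.0), np.float64(65.9)] [np.float64(90.0), np.float64(0.2)]
```

The measured plates match their boxes to within about 1 mm. Continuing down.

Emit:
carry_out(commands=[0,-3,22,0.005,0.004,0.006,1,-0.5,18,0,0,0,1,0,6,0,0,0,0,0,2,0,0,0])

```text
time_s: 41.35
tcp_pos: [0.4794, 0.2993, 0.0285]
ee_rot: [[-0.997, 0.073, 0.004], [0.073, 0.997, 0.002], [-0.003, 0.003, -1.0]]
wrist_force: [0.3, 0.6, -0.1]
gripper_width: 0.463
```

```bash
python3 - <<'E'
from h import *
go([.4792,.2991,.019],tool(-4.1,0))
im=capture("side")[:,:,::-1]; cv2.imwrite(f"pics/side26.png",cv2.resize(im[120:240,210:340],None,fx=5,fy=5,interpolation=cv2.INTER_CUBIC))
E
```

```text
t 41.35 tcp [0.4794 0.2993 0.0285] grip 40.3 F [ 0.3  0.6 -0.1]
total shift mm [ 0.2 -0.3  9.5] rot [ 0.003  0.003 -0.002] rows>= 1
```

View pics/side26.png

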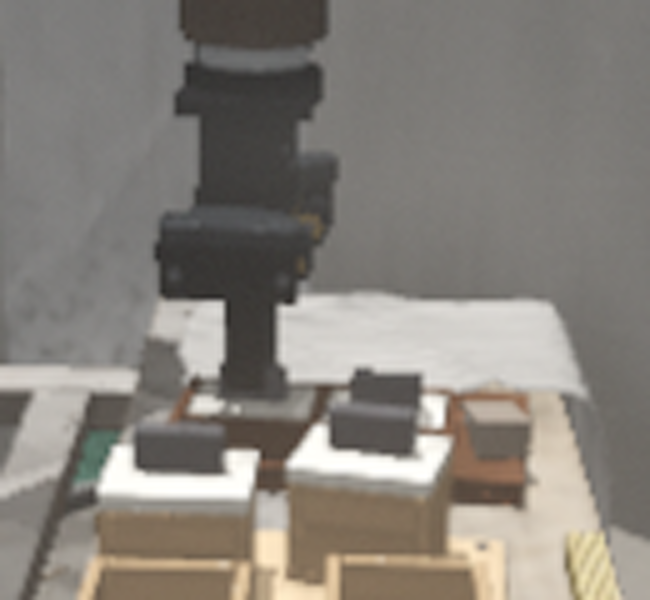

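The fingers straddle the front-left bar at (252, 380). Lower, grip and lift.

Emit:
carry_out(commands=[0,0,6,0.003,0.003,-0.002,0,0,3,0,0,0,0,0,0.5,0,0,0])

```text
time_s: 41.78
tcp_pos: [0.4803, 0.3001, 0.0199]
ee_rot: [[-0.997, 0.071, 0.002], [0.071, 0.997, 0.002], [-0.002, 0.002, -1.0]]
wrist_force: [0.8, 0.1, -0.4]
gripper_width: 0.462
```

Emit:
carry_out(commands=[0,0,0,0,0,0,0,0,0,0,0,0,0,0,0,0,0,0,0,0,0,0,0,0], grip=4)

```text
time_s: 42.28
tcp_pos: [0.4802, 0.2999, 0.0202]
ee_rot: [[-0.997, 0.071, 0.002], [0.071, 0.997, 0.001], [-0.002, 0.001, -1.0]]
wrist_force: [-0.1, -1.1, -0.2]
gripper_width: 0.135
```

Emit:
carry_out(commands=[0,0,-4,0,0,0,0,0,-8,0,0,0,0,0,-20,0,0,0,0,0,-35,0,0,0,0,0,-40,0,0,0])

```text
time_s: 42.9
tcp_pos: [0.4781, 0.2982, 0.1277]
ee_rot: [[-0.997, 0.071, -0.004], [0.072, 0.997, -0.004], [0.004, -0.005, -1.0]]
wrist_force: [0.8, -0.2, -0.6]
gripper_width: 0.135
```

```bash
python3 - <<'E'
from h import *
go2([.5,-.05,.125],tool(0,0),9)
im=capture("side")[:,:,::-1]; cv2.imwrite(f"pics/side27.png",cv2.resize(im[120:240,210:340],None,fx=5,fy=5,interpolation=cv2.INTER_CUBIC))
im=capture("top")[:,:,::-1]; cv2.imwrite("pics/top27raw.png",im)
cv2.imwrite('pics/z5.png',np.hstack([cv2.resize(im[195:240,295:332],None,fx=10,fy=10,interpolation=cv2.INTER_CUBIC),cv2.resize(im[235:280,297:334],None,fx=10,fy=10,interpolation=cv2.INTER_CUBIC)]))
E
```

```text
t 42.9 tcp [0.4781 0.2982 0.1277] grip 11.7 F [ 0.8 -0.2 -0.6]
-5.2, -38.4, 0.5, -0.000, -0.000, -0.008,  max 38.4
-4.9, -38.5, 0.4, -0.000, -0.000, -0.008,  max 38.5
-4.6, -38.5, 0.4, -0.000, -0.000, -0.008,  max 38.5
-4.3, -38.5, 0.4, -0.000, -0.000, -0.008,  max 38.5
-4.0, -38.6, 0.4, -0.000, -0.000, -0.008,  max 38.6
-3.7, -38.6, 0.4, -0.000, -0.000, -0.008,  max 38.6
-3.4, -38.6, 0.3, -0.000, -0.000, -0.008,  max 38.6
-3.0, -38.6, 0.3, -0.000, -0.000, -0.008,  max 38.6
-2.7, -38.7, 0.3, -0.000, -0.000, -0.008,  max 38.7
```

View pics/side27.png

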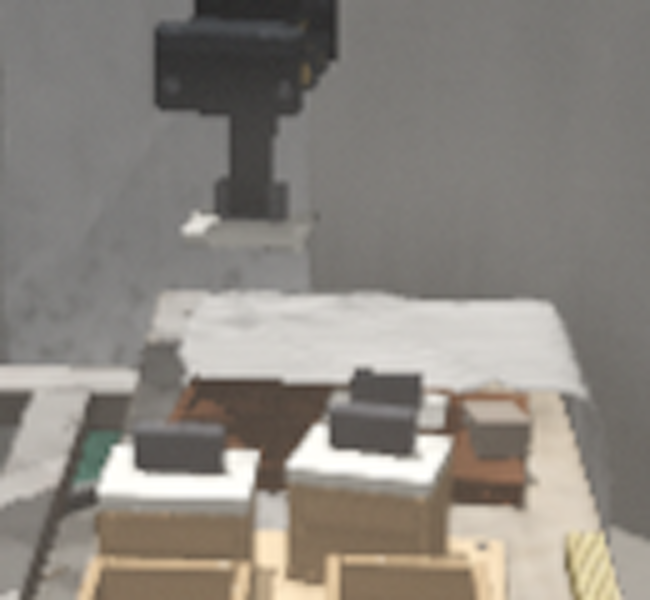

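View pics/z5.png

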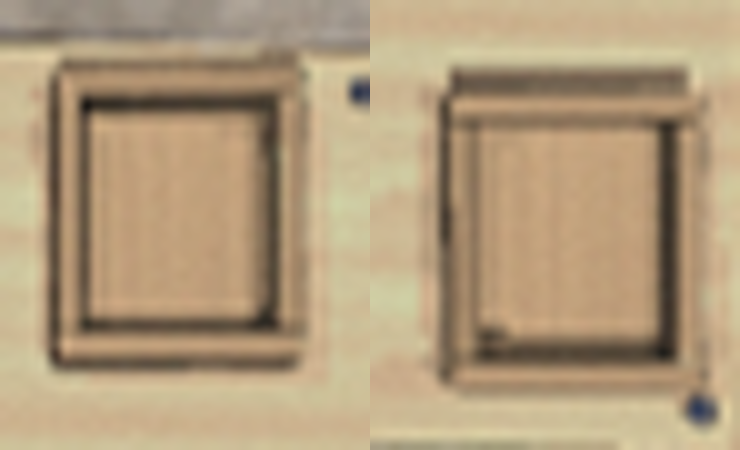

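```bash
python3 - <<'E'
from h import *
print(onz('top',(312.6,215.9),.06).round(4), onz('top',(297+(477-370+673-370)/20-.5,235+(122+358)/20-.5),.06).round(4))
E
```

```text
[ 0.5686 -0.0506  0.06  ] [ 0.4702 -0.0614  0.06  ]
```

Emit:
carry_out(commands=[-6,-40,0,0,0,-0.008,-6,-40,0,0,0,-0.008,-5,-40,0,0,0,-0.008,-5,-40,0,0,0,-0.008,-5,-40,0,0,0,-0.008])

```text
time_s: 43.62
tcp_pos: [0.4964, 0.0966, 0.1309]
ee_rot: [[-1.0, 0.024, 0.005], [0.024, 1.0, 0.006], [-0.005, 0.006, -1.0]]
wrist_force: [0.5, 0.2, -1.8]
gripper_width: 0.134
```

Emit:
carry_out(commands=[-14,-40,0,0,0,-0.008,-14,-40,0,0,0,-0.008,-14,-40,0,0,0,-0.008,-14,-30,0,0,0,-0.008,0,0,0,0,0,0])

```text
time_s: 44.25
tcp_pos: [0.5492, -0.0614, 0.1282]
ee_rot: [[-1.0, -0.005, 0.002], [-0.005, 1.0, 0.007], [-0.002, 0.007, -1.0]]
wrist_force: [0.4, -0.0, -1.8]
gripper_width: 0.134
```

```bash
python3 - <<'E'
from h import *
go([.5695,-.0508,.09],tool(0,0))
E
```

```text
t 44.25 tcp [ 0.5492 -0.0614  0.1282] grip 11.7 F [ 0.4 -0.  -1.8]
total shift mm [-20.3  10.3  38.3] rot [0.007 0.002 0.005] rows>= 1
```

Emit:
carry_out(commands=[-18,8,12,0.007,0.002,0.005,-1,1,12,0,0,0,0,0,10,0,0,0,0,0,0,0,0,0])

```text
time_s: 44.75
tcp_pos: [0.5652, -0.0509, 0.0918]
ee_rot: [[-1.0, 0.001, -0.004], [0.001, 1.0, 0.001], [0.004, 0.001, -1.0]]
wrist_force: [-0.0, -0.2, -0.7]
gripper_width: 0.136
```

```bash
python3 - <<'E'
from h import *
go([.5698,-.0508,.0755],tool(0,0))
im=capture("side")[:,:,::-1]; cv2.imwrite(f"pics/side28.png",cv2.resize(im[140:260,210:340],None,fx=5,fy=5,interpolation=cv2.INTER_CUBIC))
E
```

```text
t 44.75 tcp [ 0.5652 -0.0509  0.0918] grip 11.9 F [-0.  -0.2 -0.7]
total shift mm [-4.6  0.1 16.3] rot [ 0.001 -0.004 -0.001] rows>= 1
```

View pics/side28.png

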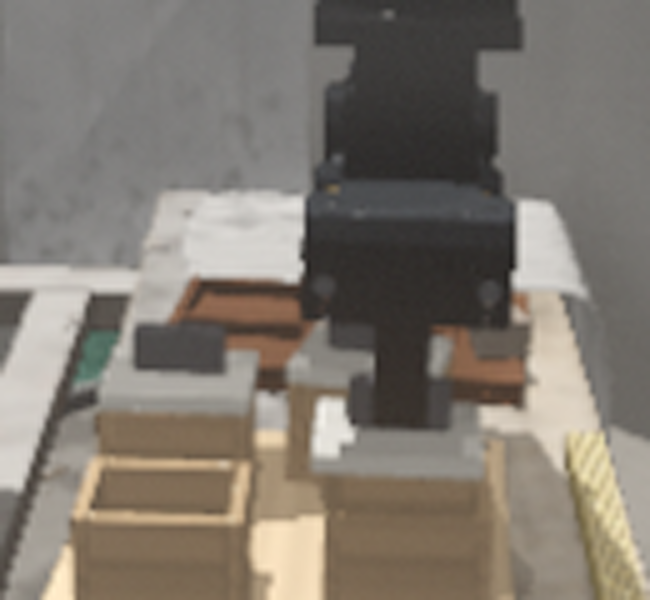

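The lid is held level over box 1, about 5 mm short in x. Correcting and lowering.

Emit:
carry_out(commands=[-4,0,6,0.001,-0.004,-0.001,-0.5,0,4,0,0,0,0,0,0,0,0,0])

```text
time_s: 45.18
tcp_pos: [0.5707, -0.0508, 0.0827]
ee_rot: [[-1.0, -0.001, 0.003], [-0.001, 1.0, -0.0], [-0.003, -0.0, -1.0]]
wrist_force: [-0.4, 0.4, -1.0]
gripper_width: 0.133
```

```bash
python3 - <<'E'
from h import *
go([.5698,-.0508,.0752],tool(0,0))
E
```

```text
t 45.17 tcp [ 0.5707 -0.0508  0.0827] grip 11.5 F [-0.4  0.4 -1. ]
total shift mm [0.9 0.  7.5] rot [-0.     0.003  0.001] rows>= 1
```

Emit:
carry_out(commands=[1,0,3.5,0,0.003,0,0,0,2,0,0,0])

```text
time_s: 45.42
tcp_pos: [0.5698, -0.0509, 0.0773]
ee_rot: [[-1.0, -0.001, 0.0], [-0.001, 1.0, -0.0], [-0.0, -0.0, -1.0]]
wrist_force: [-0.4, 0.0, -1.0]
gripper_width: 0.134
```

Emit:
carry_out(commands=[0,0,1,0,0,0,0,0,0.5,0,0,0])

```text
time_s: 45.68
tcp_pos: [0.5698, -0.051, 0.0756]
ee_rot: [[-1.0, -0.001, 0.0], [-0.001, 1.0, -0.0], [-0.0, -0.0, -1.0]]
wrist_force: [0.9, -1.0, -0.8]
gripper_width: 0.135
```

Emit:
carry_out(commands=[0,0,1,0,0,0])

```text
time_s: 45.8
tcp_pos: [0.5699, -0.0509, 0.0752]
ee_rot: [[-1.0, -0.001, 0.0], [-0.001, 1.0, -0.0], [-0.0, -0.0, -1.0]]
wrist_force: [-2.6, 0.9, 6.4]
gripper_width: 0.137
```

Contact at 0.0752 as expected. I'll release, lift and go to the last lid.

Emit:
carry_out(commands=[0,0,-0.3,0,0,0,0,0,0,0,0,0,0,0,0,0,0,0], grip=36)

```text
time_s: 46.18
tcp_pos: [0.5706, -0.0509, 0.076]
ee_rot: [[-1.0, -0.001, 0.002], [-0.001, 1.0, -0.0], [-0.002, -0.0, -1.0]]
wrist_force: [-1.0, 0.3, -0.4]
gripper_width: 0.366
```

Emit:
carry_out(commands=[0,0,-15,0,0,0,0,0,-30,0,0,0,0,0,-40,0,0,0])

```text
time_s: 46.55
tcp_pos: [0.5687, -0.0512, 0.1618]
ee_rot: [[-1.0, -0.001, -0.004], [-0.001, 1.0, -0.002], [0.004, -0.002, -1.0]]
wrist_force: [-0.0, 0.1, 0.3]
gripper_width: 0.409
```

```bash
python3 - <<'E'
from h import *
go2([.5568,.2932,.13],tool(-4.1,0),8)
im=capture("side")[:,:,::-1]; cv2.imwrite(f"pics/side29.png",cv2.resize(im[140:260,210:340],None,fx=5,fy=5,interpolation=cv2.INTER_CUBIC))
E
```

```text
t 46.55 tcp [ 0.5687 -0.0512  0.1618] grip 35.6 F [-0.   0.1  0.3]
1.4, 43.1, 3.9, -0.000, -0.001, 0.009,  max 43.1
1.8, 43.0, 3.9, -0.000, -0.001, 0.009,  max 43.0
2.2, 43.0, 3.9, -0.000, -0.001, 0.009,  max 43.0
2.6, 43.0, 3.9, -0.000, -0.001, 0.009,  max 43.0
3.0, 43.0, 3.9, -0.000, -0.001, 0.009,  max 43.0
3.4, 42.9, 3.9, -0.000, -0.001, 0.009,  max 42.9
3.8, 42.9, 4.0, -0.000, -0.001, 0.009,  max 42.9
4.2, 42.9, 4.0, -0.000, -0.001, 0.009,  max 42.9
```

View pics/side29.png

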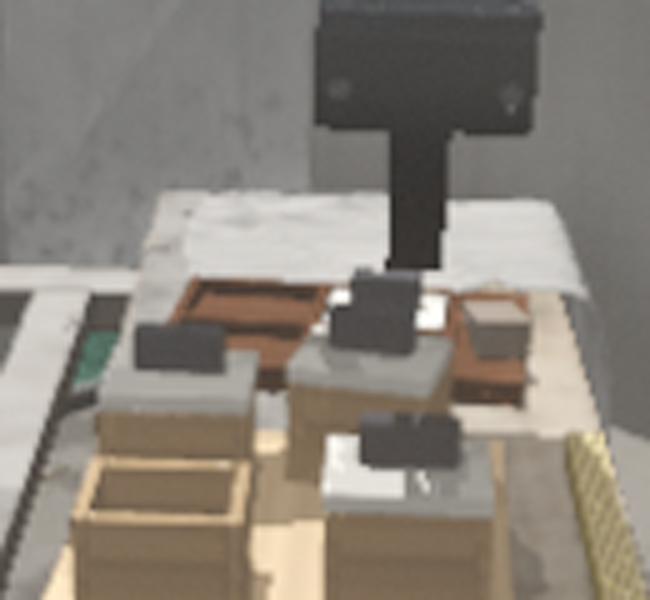

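Box 1's lid lies flush at (408, 470). Now the last lid, from the back-left pocket.

Emit:
carry_out(commands=[3,44,1,0,-0.001,0.009,3,44,1,0,-0.001,0.009,3,44,1,0,0,0.009,3,44,2,0,0,0.009,4,44,2,0,0,0.009], grip=40)

```text
time_s: 47.22
tcp_pos: [0.5635, 0.1729, 0.1701]
ee_rot: [[-0.998, 0.049, 0.025], [0.049, 0.999, 0.002], [-0.024, 0.003, -1.0]]
wrist_force: [0.8, 0.1, -0.1]
gripper_width: 0.456
```

Emit:
carry_out(commands=[4,44,4,0,0,0.009,4,44,4,0,0,0.009,4,30,4,0,0,0.009,0,0,0,0,0,0])

```text
time_s: 47.72
tcp_pos: [0.5587, 0.299, 0.1622]
ee_rot: [[-0.997, 0.072, 0.03], [0.073, 0.997, 0.005], [-0.03, 0.008, -1.0]]
wrist_force: [-0.4, 0.6, 0.4]
gripper_width: 0.463
```

```bash
python3 - <<'E'
from h import *
go([.5568,.2932,.08],tool(-4.1,0))
im=capture("top")[:,:,::-1]; cv2.imwrite("pics/top30raw.png",im); cv2.imwrite(f"pics/top30.png",cv2.resize(im[170:295,140:355],None,fx=3.7,fy=3.7,interpolation=cv2.INTER_CUBIC))
E
```

```text
t 47.73 tcp [0.5587 0.299  0.1622] grip 40.3 F [-0.4  0.6  0.4]
total shift mm [ 4.  -6.5 82. ] rot [ 0.008  0.03  -0.001] rows>= 2
```

View pics/top30.png

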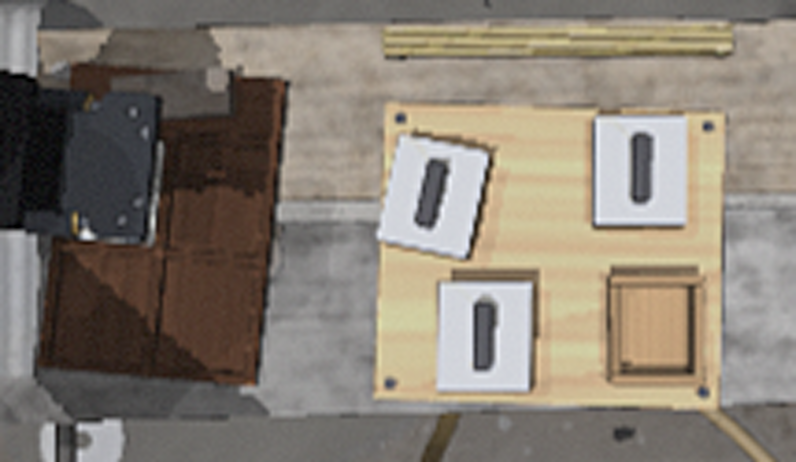

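The top view shows three lidded boxes, box 2 open at (655, 325), and the wedge and rule unmoved. Descending on the last lid.

Emit:
carry_out(commands=[1,-5,30,0.008,0.03,-0.001,1,-0.5,25,0,0,0,1,0,22,0,0,0])

```text
time_s: 48.15
tcp_pos: [0.5575, 0.2899, 0.0846]
ee_rot: [[-0.997, 0.076, 0.0], [0.076, 0.997, 0.002], [-0.0, 0.002, -1.0]]
wrist_force: [-0.2, 0.8, 0.1]
gripper_width: 0.46
```

```bash
python3 - <<'E'
from h import *
go([.5568,.2932,.019],tool(-4.1,0))
E
```

```text
t 48.15 tcp [0.5575 0.2899 0.0846] grip 40.0 F [-0.2  0.8  0.1]
total shift mm [ 0.9  3.1 65.6] rot [ 0.002  0.    -0.004] rows>= 2
```

Emit:
carry_out(commands=[1,2.5,25,0.002,0,-0.004,1,0.5,20,0,0,0,1,0,10,0,0,0,0,0,2,0,0,0])

```text
time_s: 48.65
tcp_pos: [0.5531, 0.2855, 0.0209]
ee_rot: [[-0.997, 0.079, -0.009], [0.079, 0.997, -0.006], [0.008, -0.006, -1.0]]
wrist_force: [-0.8, -0.0, 0.6]
gripper_width: 0.458
```

```bash
python3 - <<'E'
from h import *
go([.5568,.2932,.019],tool(-4.1,0))
im=capture("side")[:,:,::-1]; cv2.imwrite(f"pics/side31.png",cv2.resize(im[120:240,210:340],None,fx=5,fy=5,interpolation=cv2.INTER_CUBIC))
E
```

```text
t 48.65 tcp [0.5531 0.2855 0.0209] grip 39.8 F [-0.8 -0.   0.6]
total shift mm [-3.1  8.   1.8] rot [-0.006 -0.008 -0.008] rows>= 1
```

View pics/side31.png

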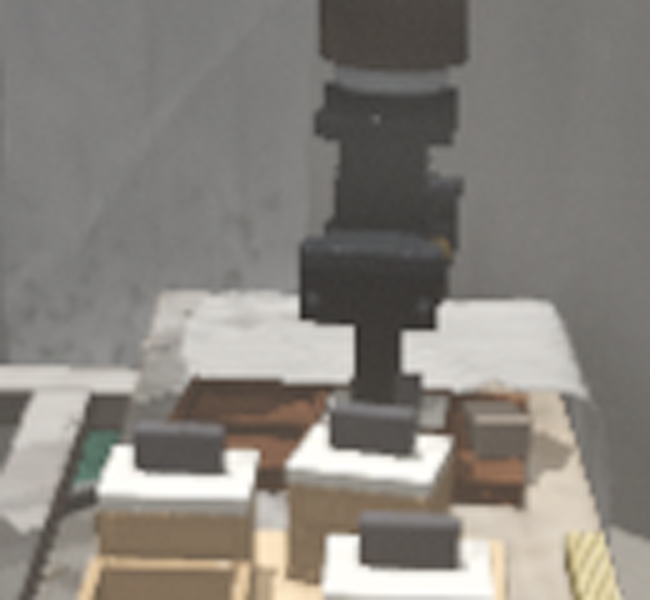

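The arm drifted 8 mm in y, but the fingers still straddle the bar with no contact force. Correcting sideways.

Emit:
carry_out(commands=[-2,5,0,-0.006,-0.008,-0.008,-1,3,0,0,0,0,0,0,0,0,0,0])

```text
time_s: 49.08
tcp_pos: [0.5584, 0.2947, 0.0232]
ee_rot: [[-0.997, 0.071, 0.004], [0.071, 0.998, 0.003], [-0.004, 0.003, -1.0]]
wrist_force: [0.5, -0.7, -1.3]
gripper_width: 0.457
```

```bash
python3 - <<'E'
from h import *
go([.5568,.2932,.019],tool(-4.1,0))
E
```

```text
t 49.08 tcp [0.5584 0.2947 0.0232] grip 39.8 F [ 0.5 -0.7 -1.3]
total shift mm [ 1.5 -1.6  4.2] rot [0.003 0.004 0.001] rows>= 1
```

Emit:
carry_out(commands=[1,-1,2.5,0.003,0.004,0.001,0,0,1,0,0,0])

```text
time_s: 49.32
tcp_pos: [0.5574, 0.2941, 0.0201]
ee_rot: [[-0.997, 0.071, -0.0], [0.071, 0.997, 0.001], [0.0, 0.001, -1.0]]
wrist_force: [0.3, 0.3, 0.0]
gripper_width: 0.458
```

Emit:
carry_out(commands=[0,0,0,0,0,0,0,0,0,0,0,0,0,0,0,0,0,0,0,0,0,0,0,0], grip=4)

```text
time_s: 49.82
tcp_pos: [0.5572, 0.2939, 0.0199]
ee_rot: [[-0.997, 0.071, -0.0], [0.071, 0.997, 0.0], [0.0, 0.0, -1.0]]
wrist_force: [0.7, -1.0, 0.7]
gripper_width: 0.134
```

Emit:
carry_out(commands=[0,0,-4,0,0,0,0,0,-8,0,0,0,0,0,-20,0,0,0,0,0,-35,0,0,0,0,0,-45,0,0,0])

```text
time_s: 50.45
tcp_pos: [0.5547, 0.2919, 0.1313]
ee_rot: [[-0.997, 0.072, -0.009], [0.072, 0.997, -0.006], [0.009, -0.007, -1.0]]
wrist_force: [0.2, 0.5, 0.1]
gripper_width: 0.13
```

```bash
python3 - <<'E'
from h import *
go2([.4712,-.062,.14],tool(0,0),10)
im=capture("side")[:,:,::-1]; cv2.imwrite(f"pics/side32.png",cv2.resize(im[120:240,210:340],None,fx=5,fy=5,interpolation=cv2.INTER_CUBIC))
E
```

```text
t 50.45 tcp [0.5547 0.2919 0.1313] grip 11.3 F [0.2 0.5 0.1]
5.8, -35.9, -0.6, -0.001, -0.001, -0.007,  max 35.9
6.0, -35.9, -0.6, -0.001, -0.001, -0.007,  max 35.9
6.3, -35.8, -0.6, -0.001, -0.001, -0.007,  max 35.8
6.6, -35.8, -0.7, -0.001, -0.001, -0.007,  max 35.8
6.8, -35.7, -0.7, -0.001, -0.001, -0.007,  max 35.7
7.1, -35.7, -0.7, -0.001, -0.001, -0.007,  max 35.7
7.3, -35.6, -0.8, -0.001, -0.001, -0.007,  max 35.6
7.6, -35.6, -0.8, -0.001, -0.001, -0.007,  max 35.6
7.8, -35.5, -0.8, -0.001, -0.001, -0.007,  max 35.5
8.1, -35.5, -0.8, -0.001, -0.001, -0.007,  max 35.5
```

View pics/side32.png

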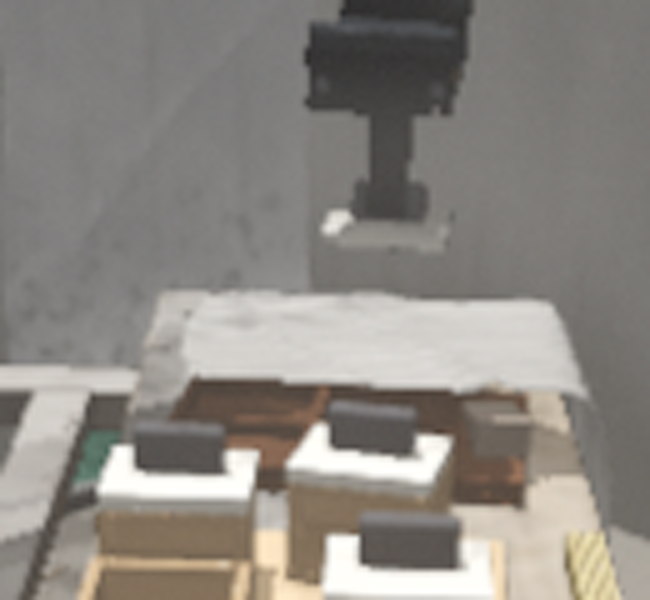

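The last lid is held level. Carrying it to box 2 above the bar tops.

Emit:
carry_out(commands=[6,-38,-3,-0.001,-0.001,-0.007,6,-38,-3,-0.001,-0.001,-0.007,6,-38,-3,-0.001,-0.001,-0.007,7,-38,-2,0,0,-0.007,7,-38,-2,0,0,-0.007])

```text
time_s: 51.12
tcp_pos: [0.5163, 0.1044, 0.1561]
ee_rot: [[-0.999, 0.03, 0.015], [0.03, 0.999, 0.01], [-0.014, 0.011, -1.0]]
wrist_force: [-0.2, -0.3, -1.0]
gripper_width: 0.134
```

Emit:
carry_out(commands=[7,-38,-1,0,0,-0.007,7,-38,-1,0,0,-0.007,7,-36,0,0,0,-0.007,7,-36,0,0,0,-0.007,7,-34,0,0,0,-0.007])

```text
time_s: 51.75
tcp_pos: [0.4767, -0.0828, 0.1586]
ee_rot: [[-1.0, -0.007, 0.021], [-0.007, 1.0, 0.012], [-0.021, 0.012, -1.0]]
wrist_force: [0.0, 0.3, -1.1]
gripper_width: 0.134
```

```bash
python3 - <<'E'
from h import *
go([.4710,-.0618,.09],tool(0,0))
im=capture("side")[:,:,::-1]; cv2.imwrite(f"pics/side33.png",cv2.resize(im[120:260,210:340],None,fx=4.2,fy=4.2,interpolation=cv2.INTER_CUBIC))
E
```

```text
t 51.75 tcp [ 0.4767 -0.0828  0.1586] grip 11.7 F [ 0.   0.3 -1.1]
total shift mm [ 6.9 20.2 68.8] rot [0.012 0.021 0.007] rows>= 2
```

View pics/side33.png

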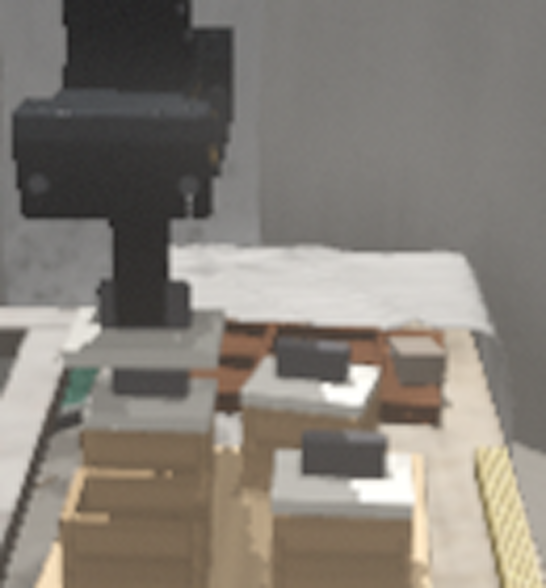

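The lid is level above box 2. Lining up and lowering; contact is expected at about 0.0749.

Emit:
carry_out(commands=[3,12,20,0.012,0.021,0.007,3,6,20,0,0,0,0,1,15,0,0,0,0,0,5,0,0,0,0,0,0,0,0,0])

```text
time_s: 52.42
tcp_pos: [0.4702, -0.0672, 0.1]
ee_rot: [[-1.0, 0.006, 0.004], [0.006, 1.0, -0.0], [-0.004, -0.0, -1.0]]
wrist_force: [-0.3, 0.1, -1.2]
gripper_width: 0.13
```

```bash
python3 - <<'E'
from h import *
go([.4711,-.0618,.075],tool(0,0))
E
```

```text
t 52.42 tcp [ 0.4702 -0.0672  0.1   ] grip 11.3 F [-0.3  0.1 -1.2]
total shift mm [-0.7  5.4 25. ] rot [-0.     0.004 -0.006] rows>= 1
```

Emit:
carry_out(commands=[0,4.5,8,0,0.004,-0.006,0,0.5,6,0,0,0,0,0,3,0,0,0,0,0,0,0,0,0])

```text
time_s: 52.92
tcp_pos: [0.4714, -0.0617, 0.0832]
ee_rot: [[-1.0, -0.0, 0.003], [-0.0, 1.0, 0.0], [-0.003, 0.0, -1.0]]
wrist_force: [-0.0, 0.4, -1.1]
gripper_width: 0.136
```

```bash
python3 - <<'E'
from h import *
go([.4711,-.0618,.075],tool(0,0))
im=capture("side")[:,:,::-1]; cv2.imwrite(f"pics/side34.png",cv2.resize(im[140:280,210:340],None,fx=4.2,fy=4.2,interpolation=cv2.INTER_CUBIC))
E
```

```text
t 52.92 tcp [ 0.4714 -0.0617  0.0832] grip 11.8 F [-0.   0.4 -1.1]
total shift mm [ 0.3 -0.1  8.2] rot [0.    0.003 0.   ] rows>= 1
```

View pics/side34.png

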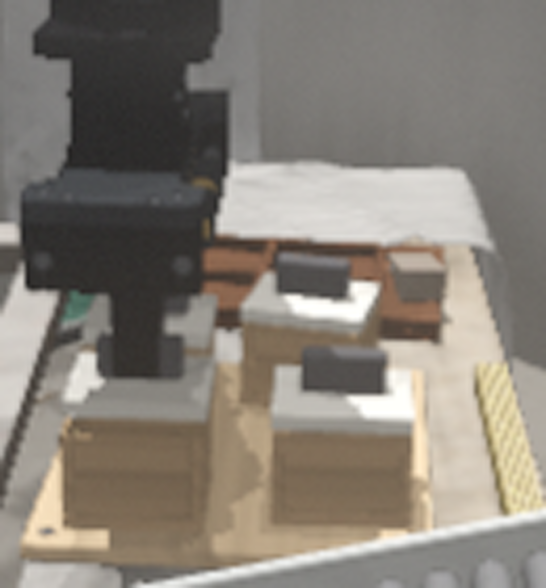

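The lid sits squarely over box 2, about 8 mm up. Setting it down.

Emit:
carry_out(commands=[0.3,0,4,0,0.003,0,0,0,2,0,0,0])

```text
time_s: 53.22
tcp_pos: [0.4715, -0.0617, 0.0773]
ee_rot: [[-1.0, -0.0, 0.001], [-0.0, 1.0, 0.0], [-0.001, 0.0, -1.0]]
wrist_force: [0.3, 0.8, -0.9]
gripper_width: 0.133
```

Emit:
carry_out(commands=[0,0,1,0,0,0,0,0,0.5,0,0,0])

```text
time_s: 53.48
tcp_pos: [0.4714, -0.0618, 0.0756]
ee_rot: [[-1.0, -0.0, 0.0], [-0.0, 1.0, 0.0], [-0.0, 0.0, -1.0]]
wrist_force: [-0.7, -0.9, -2.0]
gripper_width: 0.139
```

Emit:
carry_out(commands=[0,0,1,0,0,0])

```text
time_s: 53.6
tcp_pos: [0.4715, -0.0618, 0.0748]
ee_rot: [[-1.0, -0.0, 0.0], [-0.0, 1.0, 0.0], [-0.0, 0.0, -1.0]]
wrist_force: [-3.3, 2.6, 7.8]
gripper_width: 0.13
```

Emit:
carry_out(commands=[0,0,-0.3,0,0,0,0,0,0,0,0,0,0,0,0,0,0,0], grip=36)

```text
time_s: 53.98
tcp_pos: [0.4722, -0.0617, 0.0757]
ee_rot: [[-1.0, -0.001, 0.002], [-0.001, 1.0, 0.0], [-0.002, 0.0, -1.0]]
wrist_force: [0.1, -0.1, -0.2]
gripper_width: 0.365
```

Emit:
carry_out(commands=[0,0,-15,0,0,0,0,0,-30,0,0,0,0,0,-50,0,0,0,0,0,-50,0,0,0])

```text
time_s: 54.48
tcp_pos: [0.4693, -0.0622, 0.2205]
ee_rot: [[-1.0, -0.0, -0.009], [-0.0, 1.0, -0.002], [0.009, -0.002, -1.0]]
wrist_force: [0.4, -0.4, -0.7]
gripper_width: 0.416
```

Emit:
carry_out(commands=[8,-50,-5,0,0,0,8,-50,-5,0,0,0,8,-50,0,0,0,0,8,-50,0,0,0,0,8,-40,0,0,0,0])

```text
time_s: 55.1
tcp_pos: [0.4331, -0.3066, 0.2375]
ee_rot: [[-1.0, -0.009, 0.006], [-0.009, 1.0, -0.002], [-0.006, -0.002, -1.0]]
wrist_force: [0.4, 0.6, -0.8]
gripper_width: 0.408
```

```bash
cat >> h.py <<'E'
def plates(im,x0,y0,x1,y1,z):
    c=im[y0:y1,x0:x1];w=(c.min(2)>170).astype(np.uint8)
    n,l,st,ce=cv2.connectedComponentsWithStats(w)
    for i in range(1,n):
        if st[i,4]<200:continue
        x,y,ww,hh=st[i,:4]
        g=cv2.resize(c[max(y-4,0):y+hh+4,max(x-4,0):x+ww+4].min(2),None,fx=8,fy=8,interpolation=cv2.INTER_CUBIC)
        cn,_=cv2.findContours((g>185).astype(np.uint8),cv2.RETR_EXTERNAL,cv2.CHAIN_APPROX_NONE);r=cv2.minAreaRect(max(cn,key=cv2.contourArea))
        px=lambda q:((np.array(q)+.5)/8-.5+np.array([x0+max(x-4,0),y0+max(y-4,0)]))
        b=[onz('top',px(q),z) for q in cv2.boxPoints(r)]
        print('plate',np.mean(b,0).round(4),[round(np.linalg.norm(b[k]-b[k-1])*1000,1) for k in range(2)],[round(np.degrees(np.arctan2(*(b[k]-b[k-1])[1::-1])),1) for k in range(2)])
E
python3 - <<'E'
from h import *
s=sense();print(s['time_s'],s['tcp_pos'],s['wrist_force'])
im=capture("side")[:,:,::-1]; cv2.imwrite(f"pics/side35.png",cv2.resize(im[180:320,200:360],None,fx=4.2,fy=4.2,interpolation=cv2.INTER_CUBIC))
im=capture("top")[:,:,::-1].copy(); cv2.imwrite("pics/top35raw.png",im); cv2.imwrite(f"pics/top35.png",cv2.resize(im[160:295,140:355],None,fx=3.7,fy=3.7,interpolation=cv2.INTER_CUBIC))
plates(im,228,190,345,285,.069)
E
```

```text
55.1 [ 0.43308193 -0.30664702  0.23749019] [ 0.36332368  0.57744649 -0.79524688]
plate [ 0.5687 -0.0508  0.069 ] [np.float64(66.0), np.float64(56.3)] [np.float64(0.5), np.float64(-89.4)]
plate [0.5514 0.0792 0.069 ] [np.float64(57.1), np.float64(66.6)] [np.float64(78.4), np.float64(-11.2)]
plate [ 0.4714 -0.0607  0.069 ] [np.float64(55.4), np.float64(66.9)] [np.float64(90.5), np.float64(0.2)]
plate [0.4645 0.0458 0.069 ] [np.float64(55.7), np.float64(66.3)] [np.float64(88.9), np.float64(-0.9)]
```

View pics/side35.png

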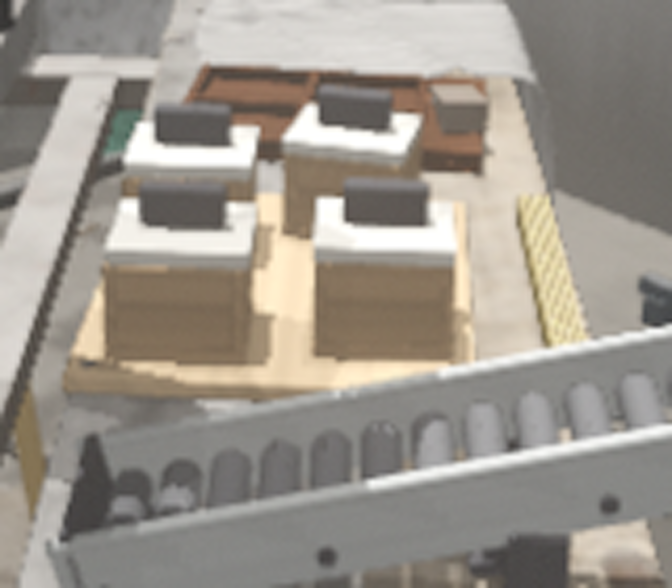

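View pics/top35.png

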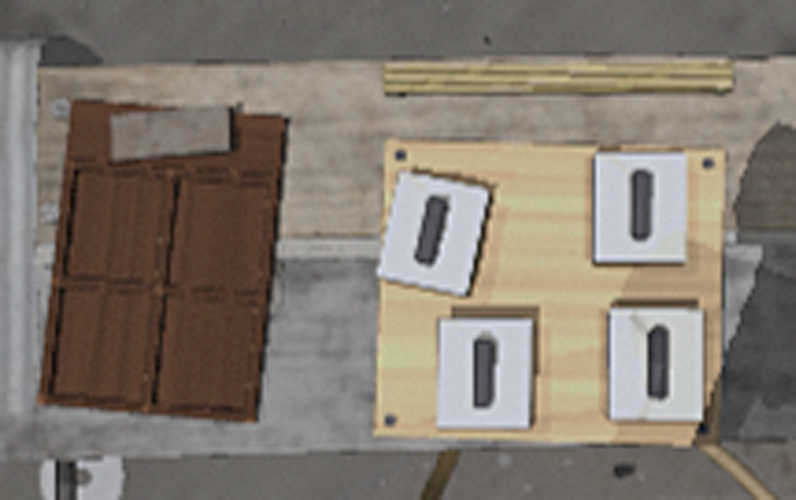

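All four boxes stand lidded on the board, the lane and tray are empty, and the wedge and rule are in place. I'll let it settle and hand in.

Emit:
carry_out(commands=[0,0,0,0,0,0,0,0,0,0,0,0,0,0,0,0,0,0,0,0,0,0,0,0])

```text
time_s: 55.7
tcp_pos: [0.4329, -0.306, 0.2369]
ee_rot: [[-1.0, -0.007, 0.005], [-0.007, 1.0, -0.002], [-0.005, -0.002, -1.0]]
wrist_force: [-0.3, 0.7, 0.4]
gripper_width: 0.418
```

```bash
python3 - <<'E'
from h import *
im=capture("top")[:,:,::-1].copy(); plates(im,228,190,345,285,.069)
from station import finish_job
print(finish_job())
E
```

```text
plate [ 0.5687 -0.0508  0.069 ] [np.float64(66.0), np.float64(56.3)] [np.float64(0.5), np.float64(-89.4)]
plate [0.5515 0.0792 0.069 ] [np.float64(57.2), np.float64(66.6)] [np.float64(78.3), np.float64(-11.2)]
plate [ 0.4714 -0.0607  0.069 ] [np.float64(55.4), np.float64(66.9)] [np.float64(90.5), np.float64(0.2)]
plate [0.4645 0.0457 0.069 ] [np.float64(56.4), np.float64(65.5)] [np.float64(89.7), np.float64(-0.0)]
the job is handed in; nothing more can be done
None
```

The job is handed in at about 56 s: all four boxes stand on the packing board, each with a lid, and the lane and tray are empty. I took the three lane boxes in order from the stop, and left box 4 where it stood.

Partway through, box 1 was knocked so that it hung over the board's back edge. I picked it up again and set it back on the board before giving it its lid. I saw no sign of the grip slackening.

**Last checks:**
- **Lid centres:** in the top view each lid lies within about 1.5 mm of its box's measured centre.
- **Lid angles:** box 4's lid sits at about -11.5° against about -11.5° measured for the box. The other three read within 1° of straight.
- **Heights:** each lid touched down at the height worked out for it, to within a millimetre.
- **Boxes on the board:** the furthest box centre is 76 mm from the board's centre in y (limit 86) and 54 mm in x (limit 66).
- **Bystanders:** the wedge and folding rule look unmoved in the pictures, and the arm stood clear at the end.
- **Stillness:** two pictures 0.6 s apart agreed to 0.1 mm.

No check failed. The lid plates measured 1 to 3 mm smaller than their true size in the last pictures, which fits the camera's coarse resolution.

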